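Pry open a field recorder, take out its battery cartridges, snap the cover back

TASK

The battery cartridges have to come out of the field recorder on the repair bench before it goes into storage. Pry its snap-fit battery cover up at the notch with the flat pry tool and lay the cover aside, flat and right way up, on the bench mat; draw each cartridge back from under the contact hood and stand them all upright on the floor of the grey tray; then hook the cover's tongue back under its lip and press the notch end down until it snaps fully home. Leave the pry tool lying on the mat, and do not shift the other things on the bench.

Things in the scene. Friction and masses are not known exactly. Their poses are not given: they have to be found in the camera images.
- recorder: Field recorder: ivory instrument case lying on its back, fixed; x -48 to 60, y -101 to 118, 95 high (mm); origin on the bench under the middle of its battery window, z up. Its top face (deck, z 95) is flush with the grey cover that fills the window x -32.5 to 32.5, y -95.5 to 93.5; ledges 3.5 wide along both long sides carry the cover.
- window (a point): Middle of the battery window at deck height, recorder (0, 0, 95), axes as the recorder's. Under it lies the battery bay, floor at recorder z 45, x -32.5 to 46: four lanes along x, centred at y -57, -19, 19, 57, between ribs 5 thick and 15 high.
- hood (a point): Middle of the lower front edge of the fixed contact hood, recorder (28, 0, 73.5): the hood overhangs the +x ends of all four lanes, from x 28 to the bay's rear wall at x 46. Axes as the recorder's.
- notch (a point): Middle of the outer edge of the notch's sill, recorder (0, -101, 86). The notch is a gap 14 wide and 9 deep cut down through the 5.5 thick end wall at the recorder's -y end, open above and outwards. Between sill and cover underside a slot 5 high leads level along recorder +y under the cover's edge.
- cover: Grey snap-fit cover, plate 62 (x) by 186 (y -94 to 92) by 4, about 60 g; origin under the plate; fitted, its axes are the recorder's, its origin at recorder (0, 0, 91). Two snap beads hang 14.3 below the plate at its -y end, held under spring noses. About 10 N up there frees it: after 6 of lift it snaps up and stays propped about 11 up; about 10 N down snaps it home again.
- cover_tongue (a point): End of the cover's tongue, cover (0, 98, -3): 40 wide, 1.5 to 5 below the plate's underside, 6 beyond its +y end, under a lip of the case. The propped cover hinges here; to take it off, raise the notch end 15 more, then draw it towards recorder -y by over 10. Laid down right way up it rests on beads and tongue.
- cover_edge (a point): Middle of the cover's -y edge over the notch, on its upper face, cover (0, -94, 4). A flat dark round mark lies 14 inwards of it on the cover, to show the notch end.
- pry_tool: Flat-blade pry tool lying on the mat, 110 g: black handle x -65 to 25, 28 wide (y), 18 thick (z); steel shank 7 thick, then from x 88 a flat blade 8 wide (y), 2 thick (z), to the tip at x 140, all centred on z 9. Origin on the handle's underside near the centre of mass; x to the tip, z up as it lies (it may also lie turned over).
- pry_tip (a point): Tip of the blade, tool (140, 0, 9), axes as the tool's.
- mat: Dark grey rubber bench mat, 300 (x) by 280 (y) by 3, fixed; origin under its centre.
- tray: Grey open tray, 140 (x) by 125 (y) by 28, walls and floor 4 thick, fixed; origin under its centre.
- cartridge1: Battery cartridge (2 to 4 of the four are present): dark block 46 (x) by 30 (y) by 26 with a grip fin on top, 85 g; origin at the centre of its underside. Fin 8 thick (y), x -22 to 2, z 26 to 40. Fitted in lane 1: origin at about recorder (21, -57, 45), axes as the recorder's, its rear 16 under the hood; it must be drawn 17 to 26 towards recorder -x before it can be lifted.
- cartridge2: Battery cartridge (2 to 4 of the four are present): dark block 46 (x) by 30 (y) by 26 with a grip fin on top, 85 g; origin at the centre of its underside. Fin 8 thick (y), x -22 to 2, z 26 to 40. Fitted in lane 2: origin at about recorder (21, -19, 45), axes as the recorder's, its rear 16 under the hood; it must be drawn 17 to 26 towards recorder -x before it can be lifted.
- cartridge3: Battery cartridge (2 to 4 of the four are present): dark block 46 (x) by 30 (y) by 26 with a grip fin on top, 85 g; origin at the centre of its underside. Fin 8 thick (y), x -22 to 2, z 26 to 40. Fitted in lane 3: origin at about recorder (21, 19, 45), axes as the recorder's, its rear 16 under the hood; it must be drawn 17 to 26 towards recorder -x before it can be lifted.
- cartridge4: Battery cartridge (2 to 4 of the four are present): dark block 46 (x) by 30 (y) by 26 with a grip fin on top, 85 g; origin at the centre of its underside. Fin 8 thick (y), x -22 to 2, z 26 to 40. Fitted in lane 4: origin at about recorder (21, 57, 45), axes as the recorder's, its rear 16 under the hood; it must be drawn 17 to 26 towards recorder -x before it can be lifted.
- multimeter: Bystander: multimeter, 155 by 78 by 44; origin under its centre.
- solder_spool: Bystander: solder spool, 60 across, 42 high; origin under its centre.
- cleaner_bottle: Bystander: small bottle, 48 across, 115 high; origin under its centre.
- screw_dish: Bystander: white dish, 70 by 90 by 22; origin under its centre.

How it is judged:
By the outcome, as a careful person would: the job done as asked, in the order asked, and still so for the second after the job is handed in, with the robot touching nothing.
Of cartridge1, cartridge2, cartridge3, cartridge4 only 2 to 4 are there at a start; the rules pass over those that are not, and their reading is None.
At some moment in a run one of pry_tool may be knocked a few centimetres aside while the robot is not near it.
Once in a run the grip may slacken for a moment while it holds something.
It also fails if it takes over 210 s, if anything falls off the work surface, if the arm or the gripper's body presses on something with over 40 N, if the wrist force passes 120 N, or if a joint passes its speed limit or range.

ROBOT

A 6-joint arm with a two-finger parallel gripper is mounted at the origin on the work surface. World frame = base frame: x ahead of the robot, y to its left, z up, the work surface at z = 0. Lengths are in m, angles in rad, forces in N, time in s.
With the tool pointing down it reaches from about 0.4 to 0.825 m from the base axis. Payload 7 kg.
Tool frame: the origin (TCP) lies between the finger pads; the fingertips stand 17 mm ahead of it and the grasp point (between the pads) lies 2 mm behind it; y points along the fingers, x is the direction in which the jaws open and shut, and the axes are right-handed (so a half turn about y gives the same grasp; the last joint's range is limited). The gripper opens to 88 mm and grips with 3 to 60 N. Pads are 19 mm wide; open, the fingers measure 130 mm over their backs; the gripper's body (78 mm by 193 mm) begins 47 mm behind the grasp point.
Start: joints at [-0.87, 0.359, 0.012, 0, -1.224, -0.288], TCP at [0.271, -0.618, 0.244] pointing down, gripper open.
Joint ranges: [-3.07, 3.07], [-1.43, 2.12], [-1.02, 1.25], [-3.03, 1.67], [-3.05, -0], [-3.03, 3.03]. Speed limits (rad/s): [2.39, 2.39, 3.01, 3.14, 3.14, 3.14].

INTERFACE

Orientations are given as a unit quaternion [w, x, y, z].
In Python, from plant import read_state, imaging, workorder gives the robot as it stands.
- The arm moves only by the tool step_arm, never from a script. Its argument "rows" is a list of rows, each a list of 6 numbers: the shift along the tool's x, y, z in mm, then the turn, a rotation vector about the tool's x, y, z in degrees. A call has 1 to 20 rows; each row shifts and turns the pose as measured when the row begins, along the tool's axes as they then stand; what a row does not reach is not made up. A row lasts 1/8 s, in which the tool goes at most 62.5 mm and 10.7 degrees, less where a joint would pass 70% of its speed; a pose out of reach is approached as far as the arm can. A call is refused whole if a number of a shift passes 62.5 or a number of a turn 10.7, either way. A call with a gripper value outside its range is refused whole. "claw" is the closure, from 0 (fully open) to 1 (shut), set as the call begins (left out, the last holds). The fingers move at their own pace and stop on an object; "newtons" is the grip in N (left out, the last holds). Time passes only in rows, so rows that do not move let the fingers close. It gives the time, the measured TCP pose, the force and the opening at its end, in the units of the state.
- read_state(): the state, without advancing time (a new reading comes with each control period).
- imaging.grab_frame(name): name is "scene" or "top" or "wrist"; returns a dict with "img" (400x640x3 uint8, red, green, blue), "fovy" (degrees; the focal length in pixels is half the picture's height over the tangent of half this angle, whatever the lens; pixels are square), "cx", "cy" (the principal point, pixels), "k1" (the pictures are not rectified: a ray, as slopes to the right and down, at radius r is drawn at 1 + k1 r^2 times it, then the intrinsics apply), "extrinsics" (4x4, takes a point from camera to world coordinates). Camera axes: x right, y down, z forward; pixel columns grow to the right and rows downward; lengths in m; the calibration is good to about 2 mm. A picture is of the moment at which its call begins. There is no depth.
- workorder.close_job(): hands the job in, once; it reports no verdict.
Trained networks look in the newest picture that a camera, given by its name, has taken for a name from the list of things; names that differ only in an ending like _2 or _b are one class to them, and where a whole thing is asked for, a point or a joint stands for the part that bears it (a point fixed in the world has none). Each returns a list of dicts, best first, with "score" (0 to 1); they miss things now and then, are a little off and sometimes report something else, mostly with a low value. They report only what shows in the picture. A call takes as long as a camera call.
- imaging.recognise(camera, name): "point" ([x, y, z] in m, in world coordinates, good to about 4 mm: the middle of the surface that is visible of it).
- imaging.cut_out(camera, name): "region" (400x640 bool, what is visible of it).
The state is a dict: "t": time; "joint_positions": joint angles; "joint_vel": joint speeds; "joint_efforts": joint torques, N m; "tcp_pos": TCP position; "ee_rot": TCP orientation; "wrist_force": force on the tool from outside, world axes, zero at the start; "torque": the same for the moment, N m; "gripper_width": finger opening in m.
Only numpy, scipy, OpenCV 4.12 (cv2) and the standard library are available. Lean on these libraries where they do the work, as an engineer would, in place of code of your own. Each camera call takes 0.05 s, during which the arm holds its last target.

## Working session

There is one attempt and no reset: what is moved stays moved. The work goes in short steps, Python scripts to look and compute and a tool call to move; the robot and the scene stay as the last step left them, time stands still between calls to the robot, and variables do not carry over. Pictures are saved under pics/ and viewed, and the job is handed in when it is done.

Besides the shell and the picture viewer there is one more tool, called after "Call:" by a JSON object that holds its "fn" and its "kwargs", one argument or row to a line. step_arm: Moves the arm, as the interface text tells. Its arguments: {"type":"object","properties":{"rows":{"type":"array","items":{"type":"array","items":{"type":"number"}}},"claw":{"type":"number"},"newtons":{"type":"number"}},"required":["rows"]}

```bash
ls -la; mkdir -p pics; python3 - <<'E'
from plant import read_state, imaging, workorder
import cv2
s=read_state(); print(s)
for n in ["scene","top","wrist"]:
    f=imaging.grab_frame(n); cv2.imwrite(f"pics/{n}0.png",f["img"][:,:,::-1]); print(n,f["fovy"],f["cx"],f["cy"],f["k1"],f["extrinsics"].round(4).tolist())
E
```

```text
total 12
drwxr-xr-x  3 agent agent 4096 Dec  5 21:16 .
drwxr-xr-x 23 root  root  4096 Dec  5 21:16 ..
drwxr-xr-x  2 agent agent 4096 Dec  5 21:16 pics
{'t': 0.0, 'joint_positions': array([-8.69932873e-01,  3.59390507e-01,  1.10761355e-02, -3.35919521e-04,
       -1.22408107e+00, -2.88082331e-01]), 'joint_vel': array([-1.05306429e-03,  9.70877285e-04,  4.74712623e-04, -3.46158864e-04,
        1.15706537e-04, -2.93448911e-05]), 'joint_efforts': array([ 5.36458665e-04, -5.82726073e+01,  2.93063325e+01,  6.99733302e+00,
        6.89477936e-03, -1.80313100e-04]), 'tcp_pos': array([ 0.27056948, -0.61791283,  0.24263039]), 'ee_rot': array([-0.38746759,  0.38644842,  0.5920995 , -0.59156121]), 'wrist_force': array([1.19699374, 1.30143624, 0.24644583]), 'torque': array([ 0.04468555,  0.02754481, -0.02936052]), 'gripper_width': 0.08742484329806383}
scene 49.35623088786512 323.262467691048 198.00502380718308 0.023375487565704532 [[-0.84, 0.2924, -0.457, 1.1399], [0.5424, 0.476, -0.6923, 0.8481], [0.0151, -0.8294, -0.5584, 0.7799], [0.0, 0.0, 0.0, 1.0]]
top 46.37048381170791 318.7394088024881 198.93245382283112 -0.1016856459552802 [[0.0238, -0.9951, 0.0955, 0.4718], [-0.9995, -0.0258, -0.0197, -0.0055], [0.022, -0.095, -0.9952, 1.0891], [0.0, 0.0, 0.0, 1.0]]
wrist 64.88259838179015 317.1030525038961 205.13656805564835 -0.06366303532015884 [[-0.4004, 0.8737, 0.2763, 0.1952], [0.9163, 0.3809, 0.1234, -0.6518], [0.0026, 0.3026, -0.9531, 0.3836], [0.0, 0.0, 0.0, 1.0]]
```

View pics/scene0.png

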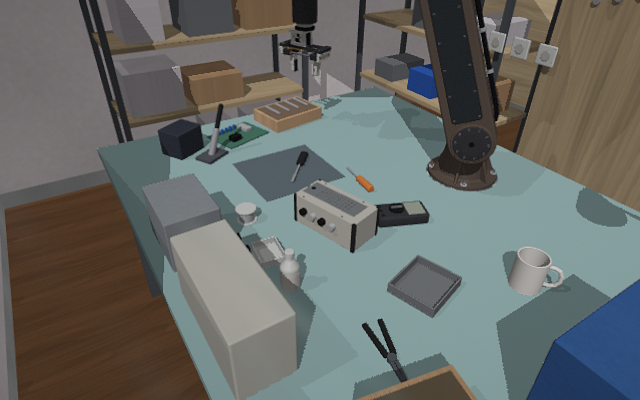

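View pics/top0.png

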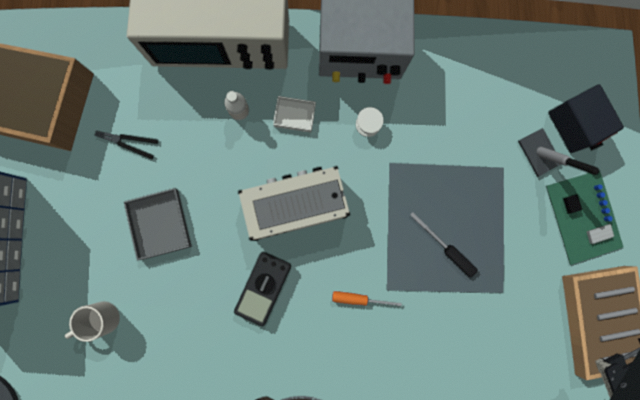

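View pics/wrist0.png

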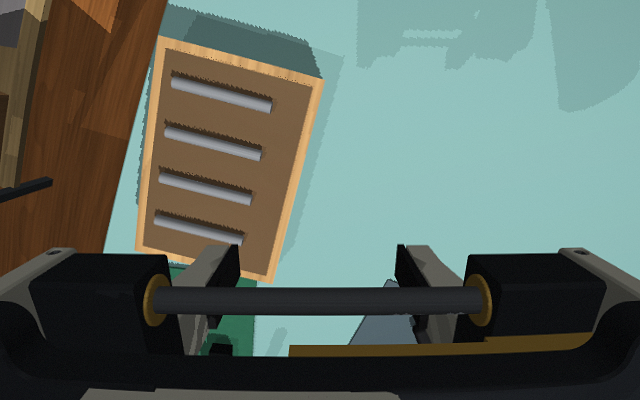

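```bash
cat > h.py <<'E'
from plant import read_state, imaging, workorder
import cv2, numpy as np
from scipy.spatial.transform import Rotation as Ro
from scipy.optimize import least_squares
def Rq(q): return Ro.from_quat([q[1],q[2],q[3],q[0]])
def cam(n):
    return imaging.grab_frame(n)
def foc(f): return 200/np.tan(np.radians(f["fovy"]/2))
def proj(f,P):
    P=np.atleast_2d(P); E=np.linalg.inv(f["extrinsics"]); c=P@E[:3,:3].T+E[:3,3]
    s=c[:,:2]/c[:,2:]; r2=(s**2).sum(1,keepdims=True); s=s*(1+f["k1"]*r2)
    return s*foc(f)+[f["cx"],f["cy"]]
def ray(f,uv):
    uv=np.atleast_2d(uv).astype(float); d=(uv-[f["cx"],f["cy"]])/foc(f); s=d.copy()
    for _ in range(20): s=d/(1+f["k1"]*(s**2).sum(1,keepdims=True))
    v=np.c_[s,np.ones(len(s))]@f["extrinsics"][:3,:3].T
    return f["extrinsics"][:3,3],v
def onz(f,uv,z):
    o,v=ray(f,uv); return o+v*((z-o[2])/v[:,2:])
E
python3 - <<'E'
from h import *
s=read_state(); print(Rq(s['ee_rot']).as_matrix().round(3))
for c in ["top","scene"]:
  cam(c)
  for n in ["recorder","window","notch","cover","cover_tongue","cover_edge","pry_tool","pry_tip","mat","tray","multimeter","solder_spool","cleaner_bottle","screw_dish"]:
    r=imaging.recognise(c,n); print(c,n,[(np.round(x["point"],3).tolist(),round(x["score"],2)) for x in r[:3]])
E
```

```text
[[-0.401 -0.001 -0.916]
 [ 0.916  0.001 -0.401]
 [ 0.001 -1.     0.   ]]
top recorder [([0.573, 0.041, 0.095], 0.86), ([0.372, 0.094, 0.035], 0.63), ([0.518, -0.325, 0.004], 0.43)]
top window [([0.571, 0.045, 0.091], 0.93)]
top notch [([0.572, 0.038, 0.099], 0.93), ([0.556, 0.018, 0.094], 0.66)]
top cover [([0.557, 0.019, 0.091], 0.76)]
top cover_tongue [([0.554, 0.019, 0.1], 0.95)]
top cover_edge [([0.555, 0.016, 0.09], 0.63)]
top pry_tool [([0.448, -0.345, 0.017], 0.63)]
top pry_tip [([0.448, -0.349, 0.022], 0.93)]
top mat [([0.52, -0.328, 0.006], 0.94)]
top tray [([0.509, 0.346, 0.004], 0.97)]
top multimeter [([0.372, 0.096, 0.037], 0.88), ([0.571, 0.04, 0.101], 0.44)]
top solder_spool [([0.756, -0.136, 0.043], 0.92), ([0.556, 0.016, 0.094], 0.22)]
top cleaner_bottle [([0.774, 0.163, 0.079], 0.68)]
top screw_dish [([0.776, 0.036, 0.005], 0.95)]
scene recorder [([0.595, 0.077, 0.07], 0.68), ([0.456, -0.343, 0.019], 0.17)]
scene window [([0.588, 0.083, 0.069], 0.97)]
scene notch [([0.59, 0.086, 0.068], 0.95), ([0.556, 0.029, 0.095], 0.42)]
scene cover [([0.556, 0.024, 0.094], 0.6)]
scene cover_tongue [([0.557, 0.028, 0.093], 0.58)]
scene cover_edge [([0.552, 0.025, 0.091], 0.59), ([0.792, 0.185, 0.063], 0.33)]
scene pry_tool [([0.459, -0.343, 0.019], 0.56)]
scene pry_tip [([0.458, -0.334, 0.019], 0.68)]
scene mat [([0.536, -0.317, 0.004], 0.9)]
scene tray [([0.504, 0.346, 0.004], 0.89), ([0.555, 0.027, 0.094], 0.22)]
scene multimeter [([0.375, 0.11, 0.036], 0.8), ([0.555, 0.028, 0.095], 0.65)]
scene solder_spool [([0.762, -0.126, 0.038], 0.9)]
scene cleaner_bottle [([0.792, 0.183, 0.062], 0.75)]
scene screw_dish [([0.774, 0.024, 0.002], 0.87)]
```

```bash
python3 - <<'E'
from h import *
f=cam("top"); im=f["img"]
cv2.imwrite("pics/z1.png",cv2.resize(im[155:250,230:360],None,fx=6,fy=6,interpolation=cv2.INTER_CUBIC)[:,:,::-1])
cv2.imwrite("pics/z2.png",cv2.resize(im[200:290,395:495],None,fx=6,fy=6,interpolation=cv2.INTER_CUBIC)[:,:,::-1])
cv2.imwrite("pics/z3.png",cv2.resize(im[180:270,115:205],None,fx=6,fy=6,interpolation=cv2.INTER_CUBIC)[:,:,::-1])
E
```

```text
(no output)
```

View pics/z1.png

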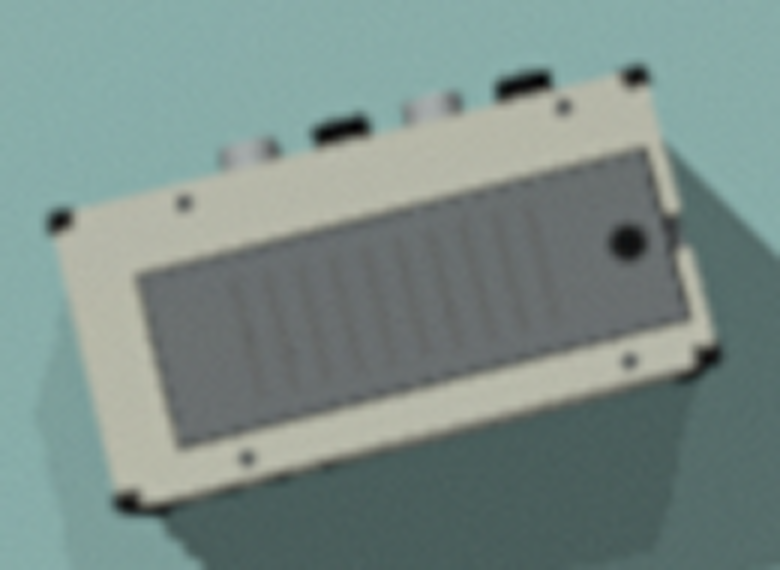

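View pics/z2.png

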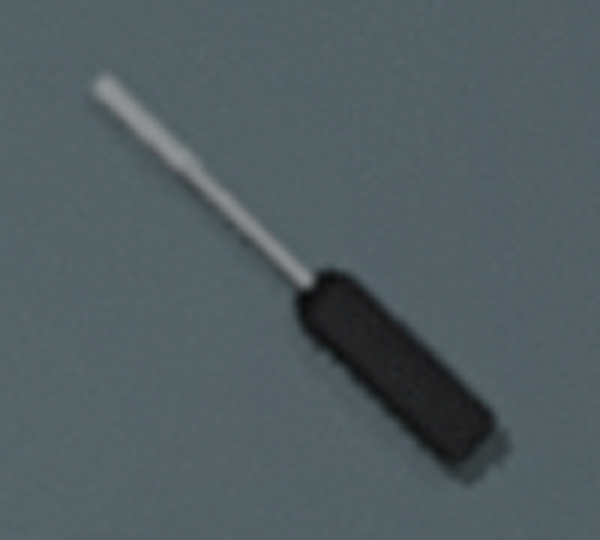

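View pics/z3.png

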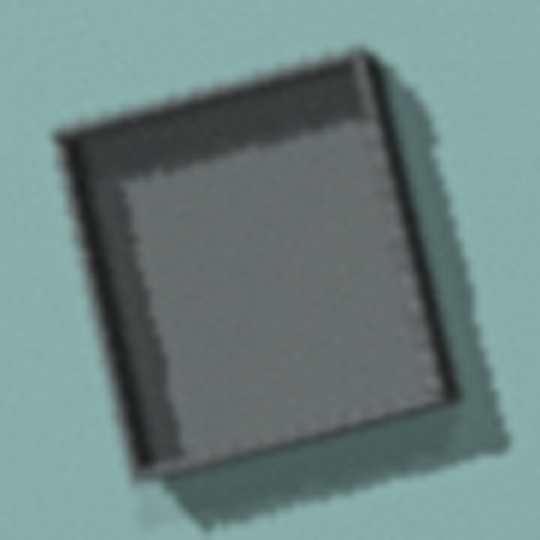

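```bash
cat >> h.py <<'E'
def unz(p,off): return (np.array(p,float)+.5)/6-.5+np.array(off)
def fit2(f,local,uv,p0,z):
    local=np.array(local,float)
    def pts(p):
        c,s=np.cos(p[2]),np.sin(p[2]); return np.c_[p[0]+c*local[:,0]-s*local[:,1],p[1]+s*local[:,0]+c*local[:,1],z+local[:,2]]
    r=least_squares(lambda p:(proj(f,pts(p))-uv).ravel(),p0)
    return r.x,(r.fun.reshape(-1,2)).round(2)
E
python3 - <<'E'
from h import *
f=cam("top")
W=unz([(135,272),(645,148),(690,318),(180,448),(628,243)],(230,155))
loc=[(32.5,93.5,95),(32.5,-95.5,95),(-32.5,-95.5,95),(-32.5,93.5,95),(0,-80,95)]
print("rec",fit2(f,np.array(loc)/1000,W,[.57,.04,0.2],0))
T=unz([(65,135),(362,52),(455,395),(140,475)],(115,180))
for loc in ([(70,62.5,28),(70,-62.5,28),(-70,-62.5,28),(-70,62.5,28)],):
  print("tray",fit2(f,np.array(loc)/1000,T,[.5,.34,.2],0))
P=unz([(100,76),(307,283),(474,442)],(395,200))
print("tool",fit2(f,np.array([(140,0,9),(25,0,9),(-65,0,9)])/1000,P,[.45,-.34,.8],.003))
# mat corners
M=[(389,163),(504,166),(503,292),(387,290)]
print("mat",fit2(f,np.array([(150,140,3),(150,-140,3),(-150,-140,3),(-150,140,3)])/1000,np.array(M),[.52,-.33,0],0))
E
```

```text
rec (array([0.55508688, 0.01884545, 0.27159587]), array([[-0.23,  0.05],
       [ 0.39, -0.57],
       [ 0.45,  0.33],
       [-0.61,  0.26],
       [ 0.  , -0.09]]))
tray (array([0.50783458, 0.34160756, 0.29218661]), array([[-1.32, -0.91],
       [ 1.04, -1.33],
       [ 0.14,  0.64],
       [ 0.1 ,  1.54]]))
tool (array([ 0.45424415, -0.34454979,  0.81882775]), array([[-0.38, -0.13],
       [ 0.41, -0.14],
       [-0.03,  0.26]]))
mat (array([ 0.51706869, -0.33037736, -0.0058141 ]), array([[-0.06, -0.85],
       [-0.53,  0.5 ],
       [ 0.86,  0.14],
       [-0.25,  0.21]]))
```

```bash
cat >> h.py <<'E'
def Rdown(yawz,pitch=0):
    # tool z axis horizontal at yaw, y down; pitch (deg) rotates about tool x
    a=np.radians(yawz); z=np.array([np.cos(a),np.sin(a),0]); y=np.array([0,0,-1.]); x=np.cross(y,z)
    return Ro.from_matrix(np.c_[x,y,z])*Ro.from_rotvec([np.radians(pitch),0,0])
def plan(pos,R,n):
    s=read_state(); p0=s['tcp_pos']; R0=Rq(s['ee_rot']); rv=(R0.inv()*R).as_rotvec()
    rows=[]
    for k in range(n):
        A=R0*Ro.from_rotvec(rv*k/n); d=A.inv().apply((np.array(pos)-p0)/n)*1000
        rows.append([round(v,1) for v in d]+[round(v,2) for v in np.degrees(rv/n)])
    print("p0",p0.round(4),"F",s['wrist_force'].round(1),"w",round(s['gripper_width'],4),"t",round(s['t'],2)); print(str(rows).replace(" ",""))
YAW=np.degrees(0.2716)
REC=np.array([.5551,.0188,0])
def rec(x,y,z):
    c,s=np.cos(np.radians(YAW)),np.sin(np.radians(YAW)); return REC+np.array([c*x-s*y,s*x+c*y,z])/1000*1.0
E
python3 - <<'E'
from h import *
plan([.456,-.343,.16],Rdown(226.9),10)
E
```

```text
p0 [ 0.2708 -0.6183  0.2436] F [ 0.4 -0.2  0.5] w 0.0875 t 1.75
[[np.float64(17.8),np.float64(8.4),np.float64(-28.0),np.float64(-0.0),np.float64(-2.32),np.float64(-0.0)],[np.float64(16.6),np.float64(8.4),np.float64(-28.7),np.float64(-0.0),np.float64(-2.32),np.float64(-0.0)],[np.float64(15.5),np.float64(8.4),np.float64(-29.4),np.float64(-0.0),np.float64(-2.32),np.float64(-0.0)],[np.float64(14.3),np.float64(8.4),np.float64(-30.0),np.float64(-0.0),np.float64(-2.32),np.float64(-0.0)],[np.float64(13.0),np.float64(8.4),np.float64(-30.5),np.float64(-0.0),np.float64(-2.32),np.float64(-0.0)],[np.float64(11.8),np.float64(8.4),np.float64(-31.0),np.float64(-0.0),np.float64(-2.32),np.float64(-0.0)],[np.float64(10.5),np.float64(8.4),np.float64(-31.5),np.float64(-0.0),np.float64(-2.32),np.float64(-0.0)],[np.float64(9.2),np.float64(8.4),np.float64(-31.9),np.float64(-0.0),np.float64(-2.32),np.float64(-0.0)],[np.float64(7.9),np.float64(8.4),np.float64(-32.2),np.float64(-0.0),np.float64(-2.32),np.float64(-0.0)],[np.float64(6.6),np.float64(8.4),np.float64(-32.5),np.float64(-0.0),np.float64(-2.32),np.float64(-0.0)]]
```

```bash
cat >> h.py <<'E'
def go(pos,R):
    s=read_state(); p0=s['tcp_pos']; R0=Rq(s['ee_rot']); rv=np.degrees((R0.inv()*R).as_rotvec())
    d=(np.array(pos)-p0)*1000
    print("tcp",(p0*1000).round(1),"zyaw",round(np.degrees(np.arctan2(R0.as_matrix()[1,2],R0.as_matrix()[0,2]))%360,2),"F",s['wrist_force'].round(1),"w",round(s['gripper_width']*1000,1),"t",round(s['t'],2))
    print("rot",rv.round(2),"shift now-frame",R0.inv().apply(d).round(1),"shift final-frame",R.inv().apply(d).round(1))
E
python3 - <<'E'
from h import *
go([.456,-.343,.16],Rdown(226.9))
E
```

```text
tcp [ 270.8 -618.3  243.6] zyaw 203.65 F [ 0.4 -0.2  0.5] w 87.5 t 1.75
rot [ -0.   -23.25  -0.  ] shift now-frame [ 177.9   83.6 -280.1] shift final-frame [  52.8   83.6 -327.6]
```

Call:
{"fn": "step_arm", "kwargs": {
  "rows": [
    [0,0,0,0,-7.75,0],
    [0,0,0,0,-7.75,0],
    [0,0,0,0,-7.75,0],
    [8,12,-48,0,0,0],
    [8,12,-48,0,0,0],
    [8,12,-48,0,0,0],
    [8,12,-48,0,0,0],
    [8,12,-48,0,0,0],
    [8,12,-48,0,0,0],
    [4,6,-28,0,0,0],
    [0,0,0,0,0,0]
  ],
  "claw": 0.4,
  "newtons": 60
}}

```text
t: 3.12
tcp_pos: [0.4504, -0.343, 0.1636]
ee_rot: [0.255, -0.256, -0.659, 0.66]
wrist_force: [-0.5, -1.4, 0.8]
gripper_width: 0.0525
```

```bash
python3 - <<'E'
from h import *
f=cam("wrist"); cv2.imwrite("pics/w1.png",f["img"][:,:,::-1])
go([.456,-.343,.16],Rdown(226.9))
for n in ["pry_tool","pry_tip"]: print(n,[(np.round(x["point"],4),x["score"]) for x in imaging.recognise("wrist",n)[:2]])
P=lambda a:np.array([.4542,-.3445,.003])+np.array([np.cos(.8188)*a[0],np.sin(.8188)*a[0],a[1]])/1000
print(proj(f,[P((140,9)),P((25,9)),P((-65,18))]).round(1))
E
```

```text
tcp [ 450.  -343.7  163.8] zyaw 227.59 F [ 0.6  0.3 -0. ] w 52.9 t 3.17
rot [-0.03  0.69 -0.18] shift now-frame [-3.9  3.8 -4.5] shift final-frame [-3.9  3.8 -4.6]
pry_tool [(array([ 0.4394, -0.3581,  0.0212]), 0.64)]
pry_tip [(array([ 0.445 , -0.3544,  0.0154]), 0.66)]
[[312.7 317.8]
 [313.5 220.9]
 [314.3 128.5]]
```

View pics/w1.png

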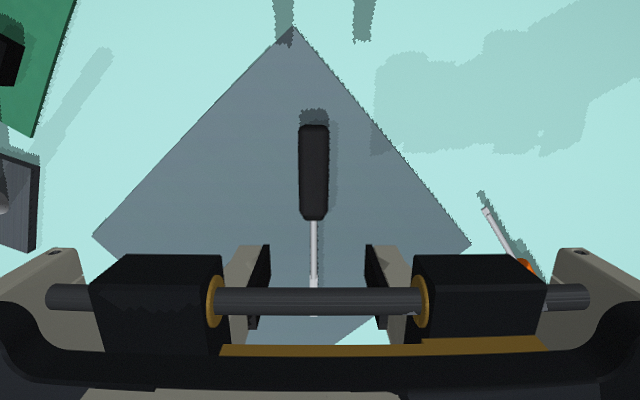

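Call:
{"fn": "step_arm", "kwargs": {
  "rows": [
    [-4,30,-4.5,0,0.7,0],
    [0,40,0,0,0,0],
    [0,40,0,0,0,0],
    [0,20,0,0,0,0],
    [0,7,0,0,0,0],
    [0,0,0,0,0,0]
  ]
}}

```text
t: 4.03
tcp_pos: [0.4551, -0.3516, 0.0264]
ee_rot: [0.26, -0.267, -0.655, 0.657]
wrist_force: [0.2, -0.0, -0.0]
gripper_width: 0.0526
```

```bash
python3 - <<'E'
from h import *
go([.456,-.343,.023],Rdown(226.9))
E
```

```text
tcp [ 455.1 -351.6   26.4] zyaw 226.3 F [ 0.2 -0.  -0. ] w 52.6 t 4.03
rot [ 0.07 -0.6  -0.56] shift now-frame [ 5.3  3.4 -6.8] shift final-frame [ 5.2  3.4 -6.9]
```

Call:
{"fn": "step_arm", "kwargs": {
  "rows": [
    [5,3.4,-6.8,0,-0.6,-0.5],
    [0,0,0,0,0,0],
    [0,0,0,0,0,0]
  ]
}}

```text
t: 4.4
tcp_pos: [0.4577, -0.3435, 0.0253]
ee_rot: [-0.258, 0.261, 0.658, -0.657]
wrist_force: [0.2, 0.3, -0.3]
gripper_width: 0.053
```

```bash
python3 - <<'E'
from h import *
go([.456,-.343,.023],Rdown(226.9))
E
```

```text
tcp [ 457.7 -343.5   25.3] zyaw 226.94 F [ 0.2  0.3 -0.3] w 53.0 t 4.4
rot [ 0.16  0.04 -0.25] shift now-frame [1.6 2.3 0.8] shift final-frame [1.6 2.3 0.8]
```

Call:
{"fn": "step_arm", "kwargs": {
  "rows": [
    [1.6,2.5,0.8,0,0,0],
    [0,0,0,0,0,0],
    [0,0,0,0,0,0],
    [0,0,0,0,0,0],
    [0,0,0,0,0,0],
    [0,0,0,0,0,0],
    [0,0,0,0,0,0]
  ],
  "claw": 1,
  "newtons": 60
}}

```text
t: 5.28
tcp_pos: [0.4562, -0.343, 0.0233]
ee_rot: [-0.257, 0.262, 0.658, -0.657]
wrist_force: [0.4, 0.5, 1.0]
gripper_width: 0.0279
```

```bash
python3 - <<'E'
from h import *
YAW=15.56
print(rec(0,-101,86))
go([.456,-.343,.16],Rdown(226.9))
E
```

```text
[ 0.58219559 -0.07849763  0.086     ]
tcp [ 456.2 -343.    23.3] zyaw 226.96 F [0.4 0.5 1. ] w 27.9 t 5.28
rot [ 0.18  0.05 -0.31] shift now-frame [  -0.6 -136.7   -0.3] shift final-frame [ 1.000e-01 -1.367e+02  2.000e-01]
```

Call:
{"fn": "step_arm", "kwargs": {
  "rows": [
    [0,-20,0,0,0,0],
    [0,-45,0,0,0,0],
    [0,-45,0,0,0,0],
    [0,-25,0,0,0,0],
    [0,0,0,0,-10,0],
    [0,0,0,0,-10,0],
    [0,0,0,0,-10,0],
    [0,0,0,0,-10,0],
    [0,0,0,0,-10,0],
    [0,0,0,0,-8,0],
    [0,0,0,0,0,0]
  ]
}}

```text
t: 6.65
tcp_pos: [0.453, -0.3418, 0.1604]
ee_rot: [0.103, -0.102, 0.7, -0.699]
wrist_force: [-0.1, -0.9, -1.3]
gripper_width: 0.0272
```

```bash
python3 - <<'E'
from h import *
YAW=15.56
go(rec(0,-285,160),Rdown(270+15.56))
E
```

```text
tcp [ 453.  -341.8  160.4] zyaw 286.66 F [-0.1 -0.9 -1.3] w 27.2 t 6.65
rot [ 0.05  1.1  -0.13] shift now-frame [-195.8    0.9  -31.2] shift final-frame [-195.1    0.4  -35. ]
```

Call:
{"fn": "step_arm", "kwargs": {
  "rows": [
    [0,0,0,0,1.1,0],
    [-40,0,-7,0,0,0],
    [-40,0,-7,0,0,0],
    [-40,0,-7,0,0,0],
    [-40,0,-7,0,0,0],
    [-35,0,-7,0,0,0],
    [0,0,0,0,0,0],
    [0,0,0,0,0,0]
  ]
}}

```text
t: 7.65
tcp_pos: [0.6365, -0.2553, 0.1593]
ee_rot: [0.086, -0.085, 0.703, -0.701]
wrist_force: [-0.3, -1.5, -0.7]
gripper_width: 0.0272
```

```bash
python3 - <<'E'
from h import *
YAW=15.56
go(rec(0,-285,160),Rdown(270+15.56))
f=cam("wrist"); cv2.imwrite("pics/w2.png",f["img"][:,:,::-1])
for n in ["pry_tip","notch","cover_edge"]: print(n,[(np.round(x["point"],4),round(x["score"],2)) for x in imaging.recognise("wrist",n)[:2]])
print(proj(f,[rec(x,y,95) for x,y in [(32.5,93.5),(32.5,-95.5),(-32.5,-95.5),(-32.5,93.5),(0,-80),(7,-101),(-7,-101),(60,-101),(-48,-101)]]).round(1).tolist())
f=cam("scene"); cv2.imwrite("pics/s2.png",cv2.resize(f["img"][100:300,180:440],None,fx=3,fy=3)[:,:,::-1])
E
```

```text
tcp [ 636.5 -255.3  159.3] zyaw 283.89 F [-0.3 -1.5 -0.7] w 27.2 t 7.65
rot [ 0.12 -1.67 -0.02] shift now-frame [ 4.9 -0.7 -0.8] shift final-frame [ 4.8 -0.7 -0.9]
pry_tip [(array([ 0.648 , -0.287 ,  0.1559]), 0.78)]
notch []
cover_edge [(array([ 0.5153, -0.3568,  0.0052]), 0.55)]
[[302.9, 530.4], [292.9, 421.8], [363.9, 420.1], [358.8, 529.2], [328.6, 432.5], [320.6, 417.2], [336.0, 416.8], [262.5, 417.9], [381.0, 415.3]]
```

View pics/w2.png

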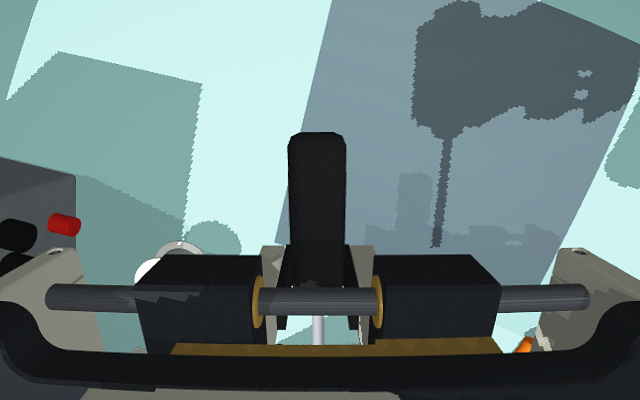

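View pics/s2.png

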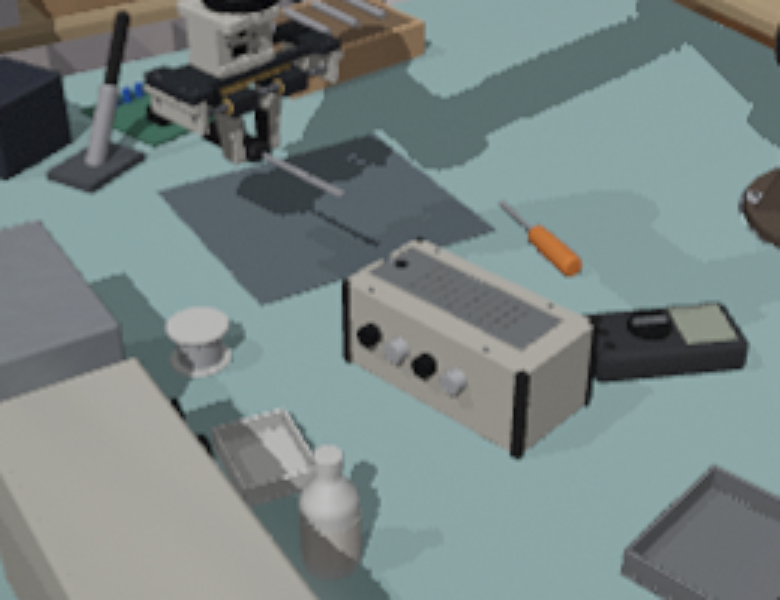

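Call:
{"fn": "step_arm", "kwargs": {
  "rows": [
    [4.8,20,0,0,-1.7,0],
    [0,25,-15,0,0,0],
    [0,12,-15,0,0,0],
    [0,0,0,0,0,0],
    [0,0,0,0,0,0]
  ]
}}

```text
t: 8.52
tcp_pos: [0.6232, -0.2291, 0.1048]
ee_rot: [-0.097, 0.094, -0.701, 0.701]
wrist_force: [-0.4, 0.3, -0.3]
gripper_width: 0.0272
```

```bash
python3 - <<'E'
from h import *
YAW=15.56
go(rec(0,-254,99.6),Rdown(270+15.56))
s=read_state(); T=s['tcp_pos']+Rq(s['ee_rot']).apply([0,.0113,-.1375]); T2=s['tcp_pos']+Rq(s['ee_rot']).apply([0,.0113,-.088])
print("tip pred",T)
f=cam("top"); cv2.imwrite("pics/t3.png",cv2.resize(f["img"][160:240,310:420],None,fx=7,fy=7,interpolation=cv2.INTER_CUBIC)[:,:,::-1])
pts=[T,T2,rec(0,-101,95),rec(0,-80,95),rec(7,-101,95),rec(-7,-101,95)]
print(((proj(f,pts)-[310,160]+.5)*7-.5).round(0).tolist())
f=cam("scene"); cv2.imwrite("pics/s3.png",cv2.resize(f["img"][130:220,250:360],None,fx=7,fy=7,interpolation=cv2.INTER_CUBIC)[:,:,::-1])
print(((proj(f,pts+[rec(60,-101,95),rec(-48,-101,95),rec(60,118,95)])-[250,130]+.5)*7-.5).round(0).tolist())
E
```

```text
tcp [ 623.2 -229.1  104.8] zyaw 285.52 F [-0.4  0.3 -0.3] w 27.2 t 8.53
rot [-0.05 -0.04 -0.3 ] shift now-frame [-0.9  5.2 -3.1] shift final-frame [-0.9  5.2 -3.1]
tip pred [ 0.58644057 -0.09658719  0.09335528]
[[298.0, 220.0], [453.0, 181.0], [239.0, 231.0], [173.0, 248.0], [234.0, 209.0], [245.0, 253.0]]
[[379.0, 380.0], [296.0, 338.0], [410.0, 393.0], [447.0, 412.0], [398.0, 400.0], [421.0, 387.0], [309.0, 451.0], [487.0, 349.0], [732.0, 674.0]]
```

View pics/t3.png

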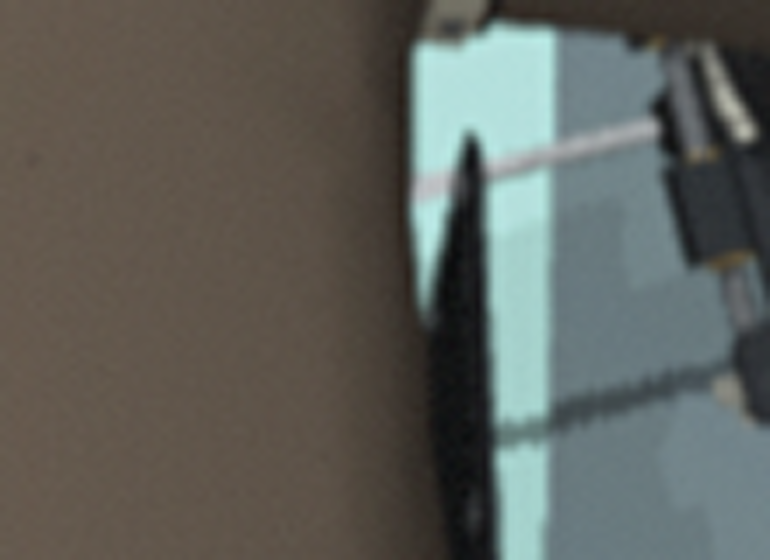

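View pics/s3.png

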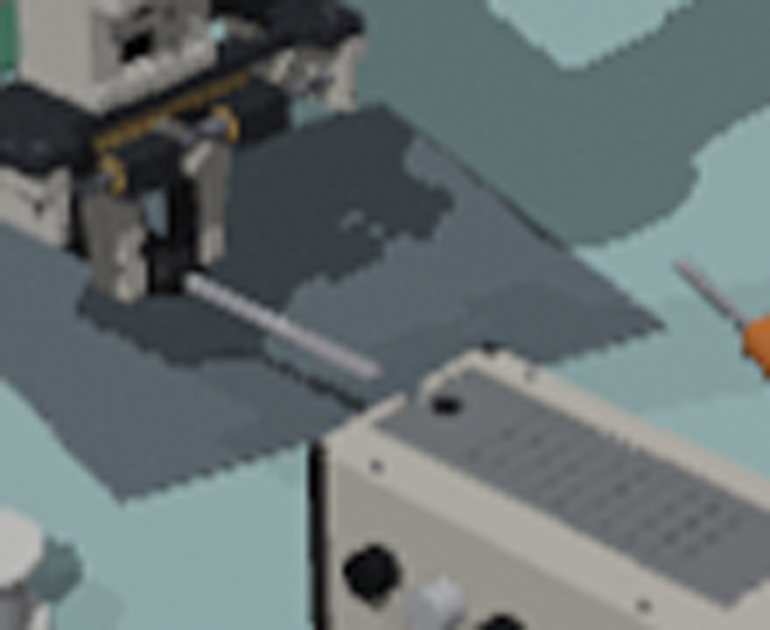

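Call:
{"fn": "step_arm", "kwargs": {
  "rows": [
    [0,5.3,0,0,0,-0.3],
    [0,0,0,0,0,0],
    [0,0,-8,0,0,0],
    [0,0,0,0,0,0],
    [0,0,0,0,0,0]
  ]
}}

```text
t: 9.25
tcp_pos: [0.6216, -0.2215, 0.1]
ee_rot: [-0.096, 0.095, -0.7, 0.701]
wrist_force: [1.0, -0.1, -1.0]
gripper_width: 0.0273
```

```bash
cat > chk.py <<'E'
from h import *
import sys
YAW=15.56
go(rec(0,-254,99.8),Rdown(270+15.56))
s=read_state(); T=s['tcp_pos']+Rq(s['ee_rot']).apply([0,.0113,-.1375]); T2=s['tcp_pos']+Rq(s['ee_rot']).apply([0,.0113,-.088])
print("tip pred",T, "rec y", ((T-REC)@[-np.sin(.2716),np.cos(.2716),0]*1000).round(1))
f=cam("scene"); cv2.imwrite(sys.argv[1],cv2.resize(f["img"][150:210,270:350],None,fx=9,fy=9,interpolation=cv2.INTER_CUBIC)[:,:,::-1])
pts=[T,T2,rec(0,-101,95),rec(0,-80,95),rec(7,-101,95),rec(-7,-101,95)]
print(((proj(f,pts)-[270,150]+.5)*9-.5).round(0).tolist())
E
python3 chk.py pics/s4.png
```

```text
tcp [ 621.6 -221.5  100. ] zyaw 285.47 F [ 1.  -0.1 -1. ] w 27.3 t 9.25
rot [-0.09 -0.09 -0.07] shift now-frame [-0.4  0.2  4.7] shift final-frame [-0.4  0.2  4.7]
tip pred [ 0.58492032 -0.08896733  0.08851774] rec y -111.8
[[324.0, 330.0], [217.0, 276.0], [347.0, 326.0], [395.0, 349.0], [332.0, 334.0], [362.0, 317.0]]
```

View pics/s4.png

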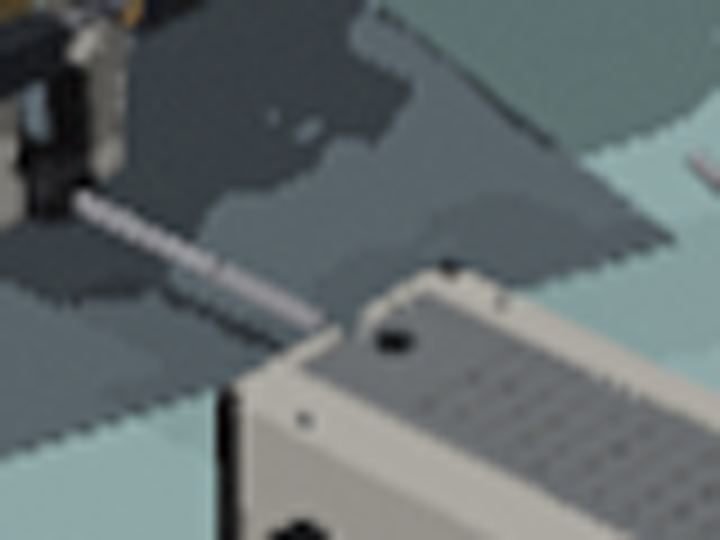

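Call:
{"fn": "step_arm", "kwargs": {
  "rows": [
    [0,0,-7,0,0,0],
    [0,0,-7,0,0,0],
    [0,0,-6,0,0,0],
    [0,0,0,0,0,0],
    [0,0,0,0,0,0]
  ]
}}

```text
t: 9.93
tcp_pos: [0.6159, -0.2005, 0.1002]
ee_rot: [-0.096, 0.095, -0.7, 0.701]
wrist_force: [1.0, -0.2, -1.4]
gripper_width: 0.0278
```

```bash
python3 chk.py pics/s5.png
```

```text
tcp [ 615.9 -200.5  100.2] zyaw 285.49 F [ 1.  -0.2 -1.4] w 27.8 t 9.93
rot [-0.09 -0.07 -0.09] shift now-frame [-0.3  0.4 26.4] shift final-frame [-0.3  0.4 26.4]
tip pred [ 0.57917834 -0.06803391  0.08869246] rec y -90.1
[[372.0, 354.0], [263.0, 299.0], [347.0, 326.0], [395.0, 349.0], [332.0, 334.0], [362.0, 317.0]]
```

View pics/s5.png

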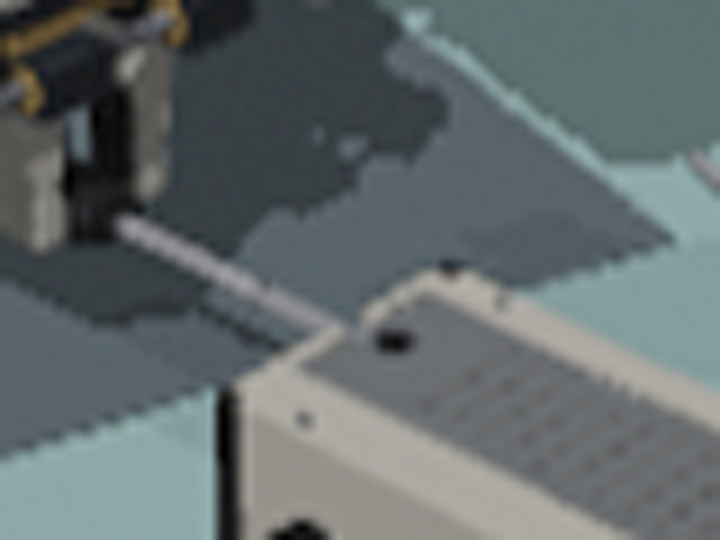

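Call:
{"fn": "step_arm", "kwargs": {
  "rows": [
    [0,0,-7,0,0,0],
    [0,0,-7,0,0,0],
    [0,0,-4,0,0,0],
    [0,0,0,0,0,0],
    [0,0,0,0,0,0]
  ]
}}

```text
t: 10.6
tcp_pos: [0.6107, -0.182, 0.1001]
ee_rot: [-0.096, 0.095, -0.7, 0.701]
wrist_force: [-0.0, -0.4, -1.0]
gripper_width: 0.0275
```

```bash
python3 chk.py pics/s6.png
```

```text
tcp [ 610.7 -182.   100.1] zyaw 285.48 F [-0.  -0.4 -1. ] w 27.5 t 10.6
rot [-0.08 -0.08 -0.08] shift now-frame [-0.4  0.4 45.6] shift final-frame [-0.3  0.3 45.6]
tip pred [ 0.57403899 -0.04953884  0.08860395] rec y -70.9
[[415.0, 376.0], [305.0, 320.0], [347.0, 326.0], [395.0, 349.0], [332.0, 334.0], [362.0, 317.0]]
```

View pics/s6.png

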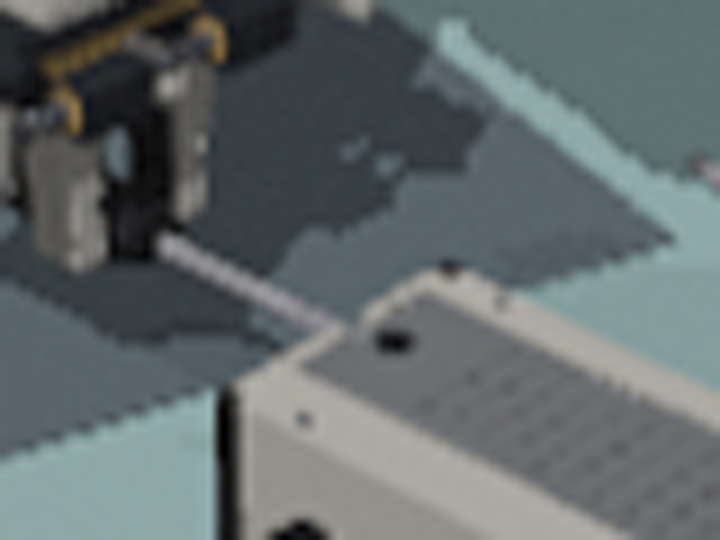

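Call:
{"fn": "step_arm", "kwargs": {
  "rows": [
    [0,1.3,0,0,0,0],
    [0,5.6,0.5,-3,0,0],
    [0,5.6,0.5,-3,0,0],
    [0,5.6,0.5,-3,0,0],
    [0,0,0,0,0,0]
  ]
}}

```text
t: 11.28
tcp_pos: [0.6109, -0.1825, 0.0811]
ee_rot: [0.088, -0.102, 0.755, -0.642]
wrist_force: [-1.3, 1.0, -0.5]
gripper_width: 0.0276
```

```bash
cat > chk2.py <<'E'
from h import *
import sys
s=read_state(); R=Rq(s['ee_rot']); F=s['tcp_pos']+R.apply([0,.0123,-.1075]); T=s['tcp_pos']+R.apply([0,.0113,-.1375])
print("fulc",F.round(4),"tip",T.round(4),"pitch",np.degrees(np.arcsin(R.as_matrix()[2,2])).round(2),"F",s['wrist_force'].round(1),"M",s['torque'].round(2),"w",s['gripper_width'].round(4))
f=cam("scene"); cv2.imwrite(sys.argv[1],cv2.resize(f["img"][150:210,270:350],None,fx=9,fy=9,interpolation=cv2.INTER_CUBIC)[:,:,::-1])
E
python3 chk2.py pics/s7.png; python3 -c "
from h import *
print(rec(0,-101,86))"
```

```text
[ 0.58219559 -0.07849763  0.086     ]Traceback (most recent call last):
  File "chk2.py", line 4, in <module>
    print("fulc",F.round(4),"tip",T.round(4),"pitch",np.degrees(np.arcsin(R.as_matrix()[2,2])).round(2),"F",s['wrist_force'].round(1),"M",s['torque'].round(2),"w",s['gripper_width'].round(4))
                                                                                                                                                                   ^^^^^^^^^^^^^^^^^^^^^^^^
AttributeError: 'float' object has no attribute 'round'
```

```bash
sed -i "s/s\['gripper_width'\].round(4)/s['gripper_width']/" chk2.py
python3 chk2.py pics/s7.png
```

```text
fulc [ 0.582  -0.0783  0.0862] tip [ 0.5741 -0.0499  0.092 ] pitch -9.2 F [-1.3  1.  -0.5] M [-0.07  0.25  0.11] w 0.027557219638656347
```

View pics/s7.png

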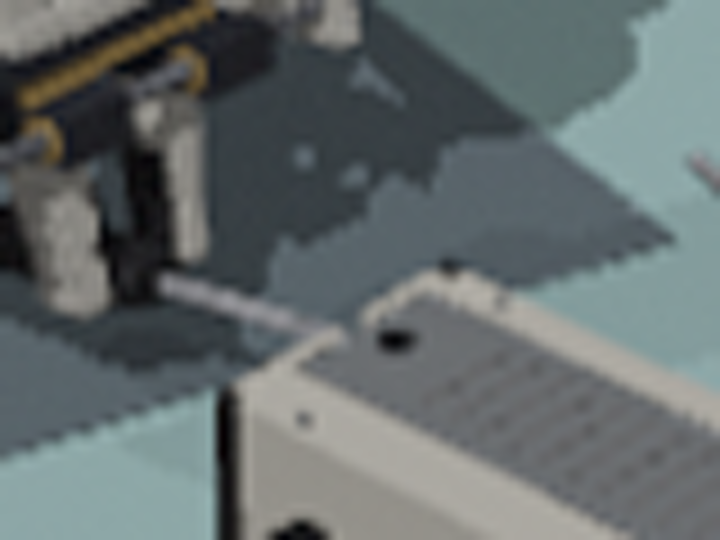

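Call:
{"fn": "step_arm", "kwargs": {
  "rows": [
    [0,5.6,0.5,-3,0,0],
    [0,5.6,0.5,-3,0,0],
    [0,5.6,0.5,-3,0,0],
    [0,0,0,0,0,0]
  ]
}}

```text
t: 11.82
tcp_pos: [0.6109, -0.1806, 0.0656]
ee_rot: [0.081, -0.109, 0.801, -0.583]
wrist_force: [-0.7, -0.9, -1.9]
gripper_width: 0.0273
```

```bash
python3 chk2.py pics/s8.png
```

```text
fulc [ 0.5823 -0.0784  0.0869] tip [ 0.5746 -0.0512  0.0971] pitch -17.88 F [-0.7 -0.9 -1.9] M [-1.64 -0.27  0.11] w 0.027326878129742622
```

View pics/s8.png

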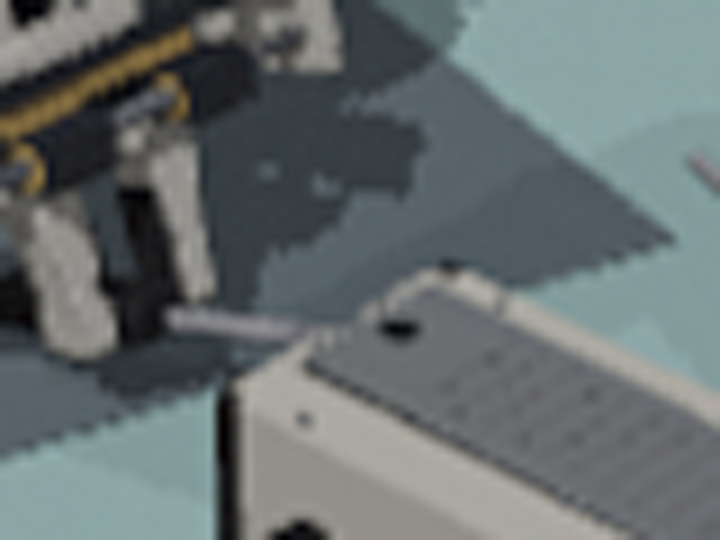

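Call:
{"fn": "step_arm", "kwargs": {
  "rows": [
    [0,5.6,0.5,-3,0,0],
    [0,5.6,0.5,-3,0,0],
    [0,0,0,0,0,0]
  ]
}}

```text
t: 12.25
tcp_pos: [0.6103, -0.1766, 0.0566]
ee_rot: [0.077, -0.115, 0.829, -0.542]
wrist_force: [-0.4, -0.6, -1.1]
gripper_width: 0.0275
```

```bash
python3 chk2.py pics/s9.png
```

```text
fulc [ 0.5819 -0.0771  0.0883] tip [ 0.5745 -0.051   0.1013] pitch -23.57 F [-0.4 -0.6 -1.1] M [-1.51 -0.26  0.02] w 0.027520225358592408
```

View pics/s9.png

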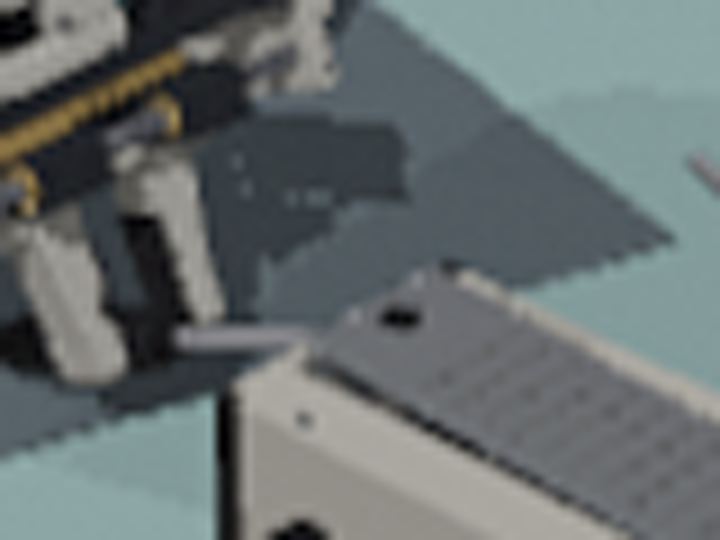

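Call:
{"fn": "step_arm", "kwargs": {
  "rows": [
    [0,5.6,0.5,-3,0,0],
    [0,4.6,0.5,-3,0,0],
    [0,0,0,0,0,0]
  ]
}}

```text
t: 12.68
tcp_pos: [0.6111, -0.1735, 0.0526]
ee_rot: [0.074, -0.119, 0.853, -0.502]
wrist_force: [-1.3, 0.1, -1.1]
gripper_width: 0.0277
```

```bash
python3 chk2.py pics/s10.png
```

```text
fulc [ 0.583  -0.0775  0.0939] tip [ 0.5758 -0.0528  0.1094] pitch -29.02 F [-1.3  0.1 -1.1] M [-1.86 -0.29  0.02] w 0.027655125238075826
```

View pics/s10.png

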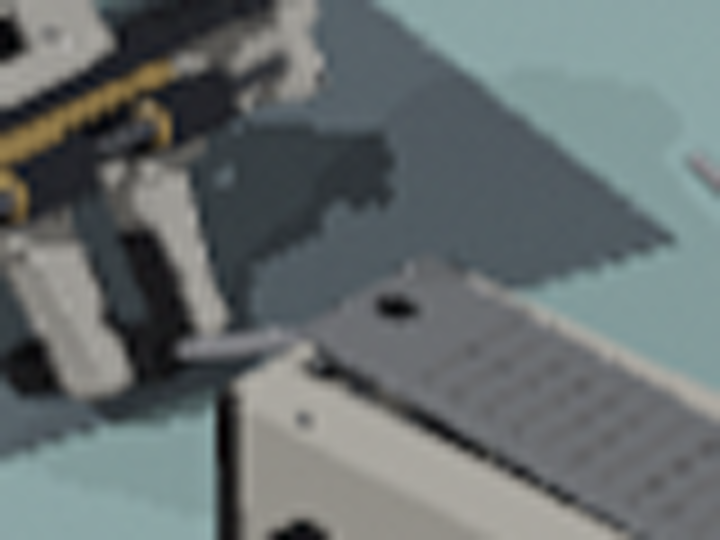

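Call:
{"fn": "step_arm", "kwargs": {
  "rows": [
    [0,-5.6,-0.5,3,0,0],
    [0,-5.6,-0.5,3,0,0],
    [0,-5.6,-0.5,3,0,0],
    [0,-5.6,-0.5,3,0,0],
    [0,-5.6,-0.5,3,0,0],
    [0,0,0,0,0,0]
  ]
}}

```text
t: 13.48
tcp_pos: [0.614, -0.1787, 0.0833]
ee_rot: [0.093, -0.108, 0.775, -0.616]
wrist_force: [-0.7, 0.5, -1.1]
gripper_width: 0.0272
```

```bash
python3 chk2.py pics/s11.png
```

```text
fulc [ 0.5834 -0.0756  0.0954] tip [ 0.5751 -0.0478  0.1031] pitch -12.92 F [-0.7  0.5 -1.1] M [-0.88  0.09  0.08] w 0.02718679852172272
```

View pics/s11.png

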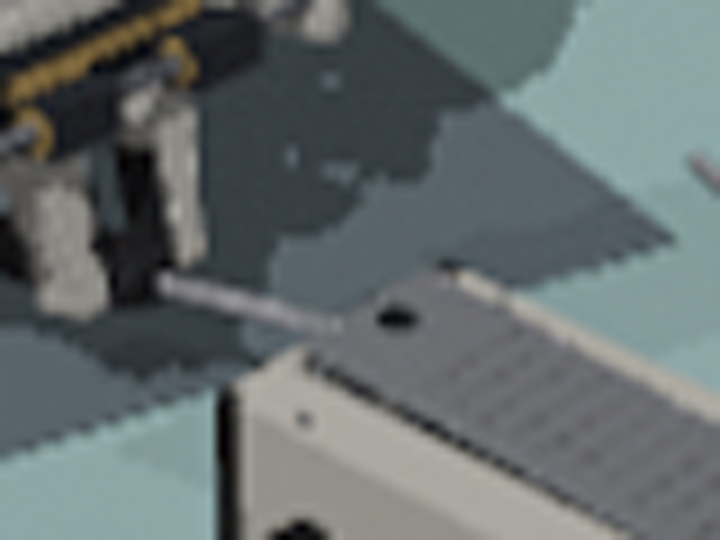

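Call:
{"fn": "step_arm", "kwargs": {
  "rows": [
    [0,0,12,0,0,0],
    [0,0,15,0,0,0],
    [0,0,15,0,0,0],
    [0,0,15,0,0,0],
    [0,-10,20,6,0,0],
    [0,-20,20,6.5,0,0],
    [0,-20,0,0,0,0],
    [0,0,0,0,0,0]
  ]
}}

```text
t: 14.52
tcp_pos: [0.6427, -0.2848, 0.1088]
ee_rot: [0.101, -0.097, 0.704, -0.697]
wrist_force: [-1.0, -0.4, -1.8]
gripper_width: 0.0275
```

```bash
python3 chk2.py pics/s12.png; python3 - <<'E'
from h import *
f=cam("scene"); cv2.imwrite("pics/s12b.png",cv2.resize(f["img"][100:260,200:420],None,fx=3.5,fy=3.5,interpolation=cv2.INTER_CUBIC)[:,:,::-1])
go([0.42,-.33,.1],Rdown(270+15.5))
E
```

```text
fulc [ 0.6131 -0.1813  0.0975] tip [ 0.6048 -0.1525  0.0988] pitch -0.53 F [-1.  -0.4 -1.8] M [-0.06  0.12 -0.04] w 0.02751651661684435
tcp [ 641.7 -284.5  106.8] zyaw 286.0 F [-1.1 -0.2 -2.4] w 27.5 t 14.62
rot [ 0.6   0.5  -0.27] shift now-frame [225.7   5.9 -17.3] shift final-frame [225.8   6.8 -15.4]
```

View pics/s12b.png

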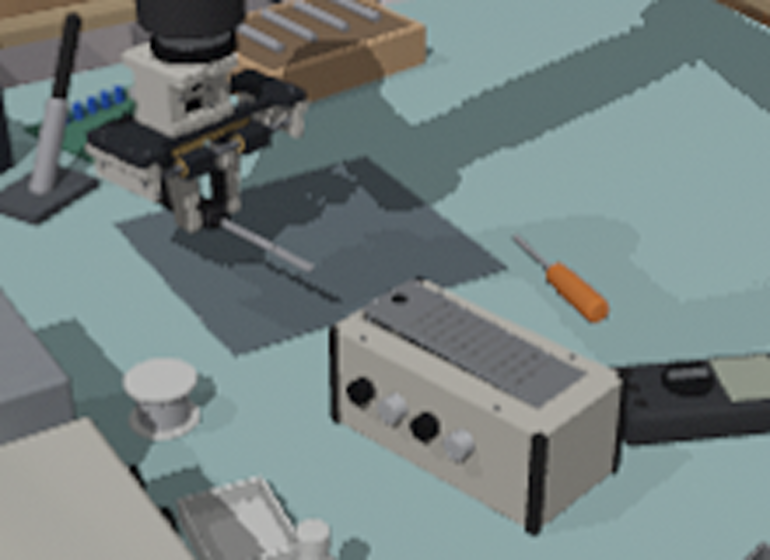

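```bash
python3 - <<'E'
from h import *
s=read_state(); R=Rq(s['ee_rot'])
f=cam("scene")
for z in (.1375,):
  for th in (-6,-3,0,3,6):
    a=np.radians(th)
    print(th,[proj(f,s['tcp_pos']+R.apply([0,.0113-l*np.sin(a),-l*np.cos(a)]))[0].round(1) for l in (.1375,.0225)])
print((np.array([[312,268],[222,218]])+.5)/3.5-.5+[200,100])
go([0.435,-.37,.1],Rdown(270+15.5))
E
```

```text
-6 [array([289.4, 180.1]), array([263.7, 164.4])]
-3 [array([289.4, 178.1]), array([263.7, 164.1])]
0 [array([289.4, 176.1]), array([263.6, 163.7])]
3 [array([289.3, 174. ]), array([263.6, 163.4])]
6 [array([289.1, 171.9]), array([263.6, 163.1])]
[[288.78571429 176.21428571]
 [263.07142857 161.92857143]]
tcp [ 641.4 -284.5  106.3] zyaw 286.0 F [-1.1  0.2 -1.6] w 27.5 t 14.68
rot [ 0.6   0.5  -0.23] shift now-frame [222.    5.1  25.4] shift final-frame [221.8   6.3  27.2]
```

Call:
{"fn": "step_arm", "kwargs": {
  "rows": [
    [40,0,5,0.6,0.5,0],
    [50,0,6,0,0,0],
    [50,0,6,0,0,0],
    [50,0,6,0,0,0],
    [30,0,3,0,0,0],
    [0,20,0,0,0,0],
    [0,25,0,0,0,0],
    [0,20,0,0,0,0],
    [0,0,0,0,0,0]
  ]
}}

```text
t: 15.8
tcp_pos: [0.4273, -0.369, 0.0332]
ee_rot: [0.093, -0.094, 0.705, -0.697]
wrist_force: [-0.3, -0.2, -1.1]
gripper_width: 0.0275
```

```bash
python3 - <<'E'
from h import *
go([0.435,-.37,.025],Rdown(270+15.5,-0))
E
```

```text
tcp [ 427.3 -369.    33.2] zyaw 285.18 F [-0.3 -0.2 -1.1] w 27.5 t 15.8
rot [ 0.68 -0.32 -0.02] shift now-frame [-7.1  8.1  3.1] shift final-frame [-7.1  8.2  3.1]
```

Call:
{"fn": "step_arm", "kwargs": {
  "rows": [
    [-6,4,3,0,-0.3,0],
    [0,3,0,0,0,0],
    [0,0,0,0,0,0]
  ]
}}

```text
t: 16.18
tcp_pos: [0.4356, -0.3708, 0.027]
ee_rot: [0.096, -0.095, 0.705, -0.697]
wrist_force: [0.4, -0.1, -1.8]
gripper_width: 0.0274
```

```bash
python3 - <<'E'
from h import *
go([0.435,-.37,.0235],Rdown(270+15.5,-0))
f=cam("scene"); cv2.imwrite("pics/s13.png",cv2.resize(f["img"][120:220,230:370],None,fx=5,fy=5,interpolation=cv2.INTER_CUBIC)[:,:,::-1])
E
```

```text
tcp [ 435.6 -370.8   27. ] zyaw 285.52 F [ 0.4 -0.1 -1.8] w 27.4 t 16.18
rot [ 0.63  0.02 -0.1 ] shift now-frame [ 0.4  3.5 -0.9] shift final-frame [ 0.4  3.5 -0.9]
```

View pics/s13.png

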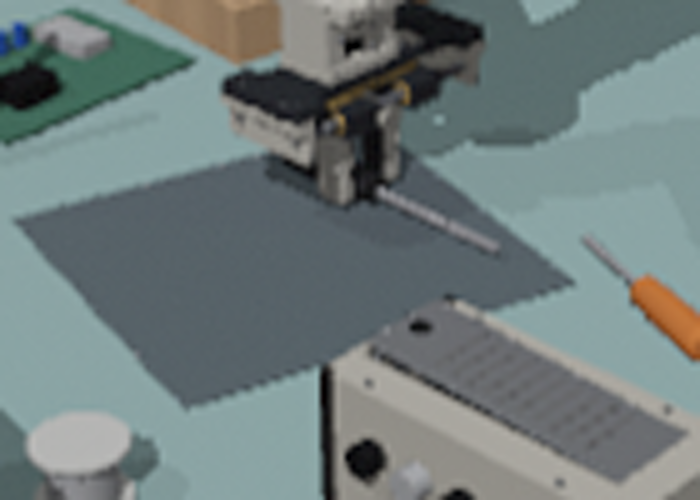

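Tool over the mat, tip at about (497,247) in this crop, well inside the mat. Lower the last 2 mm, release, and rise.

Call:
{"fn": "step_arm", "kwargs": {
  "rows": [
    [0,2,0,0,0,0],
    [0,0,0,0,0,0]
  ]
}}

```text
t: 16.48
tcp_pos: [0.436, -0.3708, 0.0257]
ee_rot: [0.096, -0.095, 0.704, -0.697]
wrist_force: [0.1, -0.5, -0.3]
gripper_width: 0.0275
```

Call:
{"fn": "step_arm", "kwargs": {
  "rows": [
    [0,0,0,0,0,0],
    [0,0,0,0,0,0],
    [0,0,0,0,0,0],
    [0,-30,0,0,0,0],
    [0,-60,0,0,0,0],
    [0,-60,0,0,0,0],
    [0,0,0,0,0,0]
  ],
  "claw": 0.1
}}

```text
t: 17.35
tcp_pos: [0.4359, -0.3728, 0.1804]
ee_rot: [0.096, -0.096, 0.704, -0.697]
wrist_force: [0.9, 0.0, -1.0]
gripper_width: 0.0784
```

```bash
python3 - <<'E'
from h import *
f=cam("top"); cv2.imwrite("pics/t14.png",f["img"][:,:,::-1])
go(rec(0,-75,190),Rdown(270+15.56))
E
```

```text
tcp [ 434.6 -371.8  177.8] zyaw 285.52 F [ 0.2  0.5 -0.1] w 79.0 t 17.4
rot [ 0.75 -0.04  0.05] shift now-frame [-220.7   -8.8 -269.3] shift final-frame [-220.9  -12.2 -269. ]
```

View pics/t14.png

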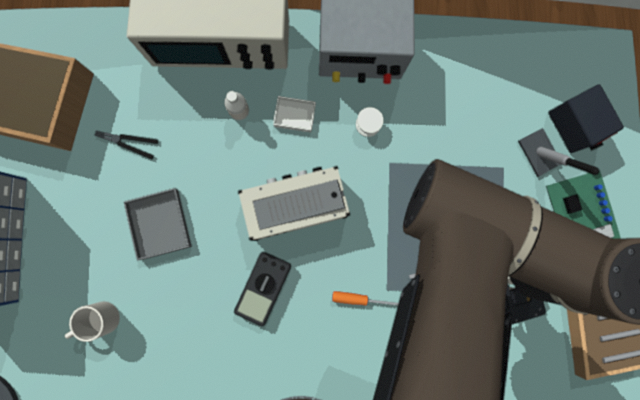

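Call:
{"fn": "step_arm", "kwargs": {
  "rows": [
    [-30,-5,-37,0.7,0,0],
    [-40,0,-48,0,0,0],
    [-40,0,-48,0,0,0],
    [-40,0,-48,0,0,0],
    [-40,0,-48,0,0,0],
    [-28,0,-37,0,0,0],
    [0,0,0,0,0,0]
  ],
  "claw": 0.05
}}

```text
t: 18.27
tcp_pos: [0.5721, -0.0508, 0.1745]
ee_rot: [0.089, -0.099, 0.702, -0.7]
wrist_force: [-0.5, -0.3, -0.1]
gripper_width: 0.0834
```

```bash
python3 - <<'E'
from h import *
print(read_state()['joint_positions'].round(2))
go(rec(0,-80,115),Rdown(270+15.56))
E
```

```text
[ 0.25  0.26 -0.3  -0.01 -1.03  0.02]
tcp [572.1 -50.8 174.5] zyaw 285.27 F [-0.5 -0.3 -0.1] w 83.4 t 18.27
rot [ 0.27 -0.29  0.72] shift now-frame [-3.1 59.5  8.6] shift final-frame [-2.3 59.5  8.3]
```

Call:
{"fn": "step_arm", "kwargs": {
  "rows": [
    [-2.5,0,8.5,0,-0.3,0.7],
    [0,25,0,0,0,0],
    [0,18,0,0,0,0],
    [0,0,0,0,0,0],
    [0,0,0,0,0,0]
  ]
}}

```text
t: 18.9
tcp_pos: [0.5746, -0.0639, 0.1283]
ee_rot: [0.093, -0.096, 0.702, -0.699]
wrist_force: [-0.1, -0.1, -0.1]
gripper_width: 0.0832
```

```bash
python3 - <<'E'
from h import *
go(rec(0,-80,115),Rdown(270+15.56))
f=cam("scene"); cv2.imwrite("pics/s15.png",cv2.resize(f["img"][120:230,270:410],None,fx=5,fy=5,interpolation=cv2.INTER_CUBIC)[:,:,::-1])
f=cam("wrist"); cv2.imwrite("pics/w15.png",f["img"][:,:,::-1])
E
```

```text
tcp [574.6 -63.9 128.3] zyaw 285.38 F [-0.1 -0.1 -0.1] w 83.2 t 18.9
rot [ 0.29 -0.18  0.15] shift now-frame [-3.4 13.4 -4.9] shift final-frame [-3.4 13.3 -4.9]
```

View pics/s15.png

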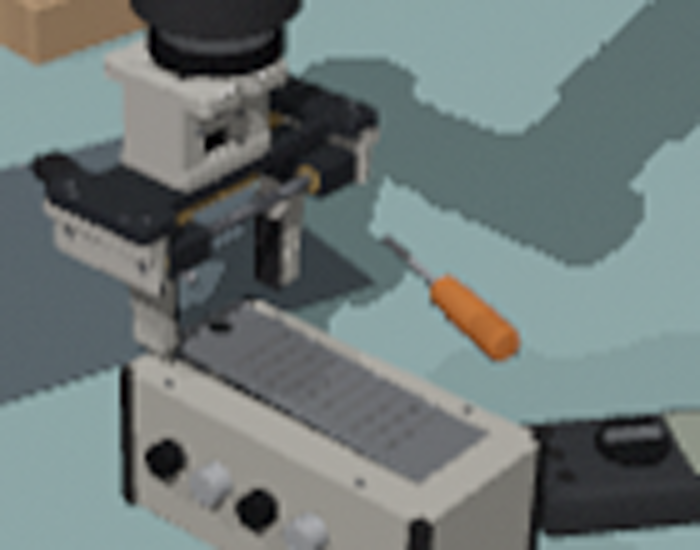

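View pics/w15.png

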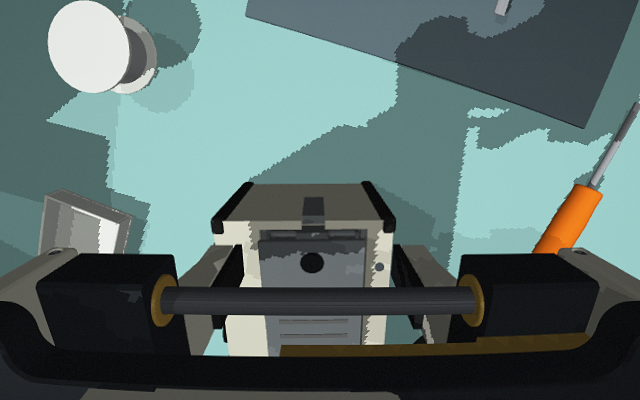

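Call:
{"fn": "step_arm", "kwargs": {
  "rows": [
    [-3.4,0,-5,0,0,0],
    [0,7,0,0,0,0],
    [0,5,0,0,0,0],
    [0,0,0,0,0,0],
    [0,0,0,0,0,0]
  ]
}}

```text
t: 19.62
tcp_pos: [0.5774, -0.0571, 0.1169]
ee_rot: [0.095, -0.095, 0.702, -0.699]
wrist_force: [0.6, 0.8, -0.7]
gripper_width: 0.0832
```

```bash
python3 - <<'E'
from h import *
go(rec(0,-80,114.5),Rdown(270+15.56))
f=cam("wrist"); cv2.imwrite("pics/w16.png",f["img"][:,:,::-1])
E
```

```text
tcp [577.4 -57.1 116.9] zyaw 285.43 F [ 0.6  0.8 -0.7] w 83.2 t 19.62
rot [ 0.28 -0.13  0.01] shift now-frame [1.1 2.4 1. ] shift final-frame [1.1 2.4 0.9]
```

View pics/w16.png

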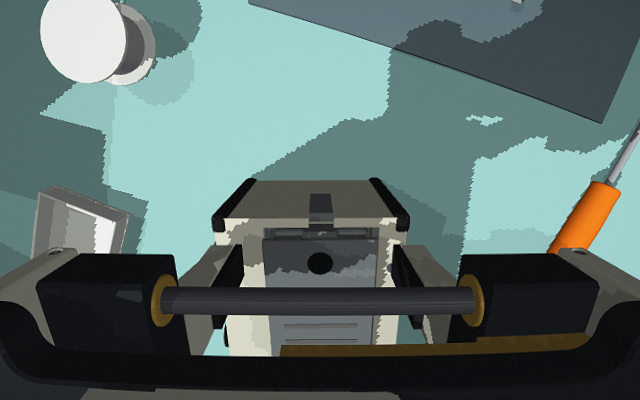

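Call:
{"fn": "step_arm", "kwargs": {
  "rows": [
    [0.5,2.5,0,0,0,0],
    [0,0,0,0,0,0],
    [0,0,0,0,0,0],
    [0,0,0,0,0,0],
    [0,0,0,0,0,0]
  ],
  "claw": 1,
  "newtons": 40
}}

```text
t: 20.3
tcp_pos: [0.577, -0.0572, 0.1145]
ee_rot: [0.095, -0.095, 0.702, -0.699]
wrist_force: [-0.5, 0.6, -0.2]
gripper_width: 0.0606
```

```bash
python3 - <<'E'
from h import *
go(rec(0,-80,114.5),Rdown(270+15.56))
f=cam("wrist"); cv2.imwrite("pics/w17.png",f["img"][:,:,::-1])
E
```

```text
tcp [577.  -57.2 114.5] zyaw 285.42 F [-0.5  0.6 -0.2] w 60.6 t 20.3
rot [ 0.28 -0.14 -0.02] shift now-frame [ 0.7 -0.   0.9] shift final-frame [ 0.7 -0.   0.9]
```

View pics/w17.png

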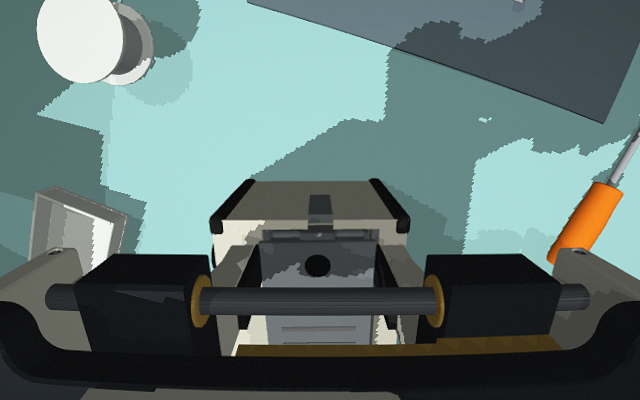

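Call:
{"fn": "step_arm", "kwargs": {
  "rows": [
    [0,-4.6,-0.7,1.5,0,0],
    [0,-4.6,-0.7,1.5,0,0],
    [0,-4.6,-0.7,1.5,0,0],
    [0,-4.6,-0.7,1.5,0,0],
    [0,0,0,0,0,0]
  ]
}}

```text
t: 20.98
tcp_pos: [0.576, -0.054, 0.1332]
ee_rot: [-0.1, 0.09, -0.664, 0.736]
wrist_force: [0.6, -0.5, 0.7]
gripper_width: 0.0609
```

```bash
python3 - <<'E'
from h import *
go(rec(0,-80,133),Rdown(270+15.56,6))
f=cam("scene"); cv2.imwrite("pics/s18.png",cv2.resize(f["img"][120:230,270:410],None,fx=5,fy=5,interpolation=cv2.INTER_CUBIC)[:,:,::-1])
E
```

```text
tcp [576.  -54.  133.2] zyaw 285.4 F [ 0.6 -0.5  0.7] w 60.9 t 20.98
rot [ 0.12 -0.16  0.  ] shift now-frame [0.6 0.6 4.2] shift final-frame [0.6 0.6 4.2]
```

View pics/s18.png

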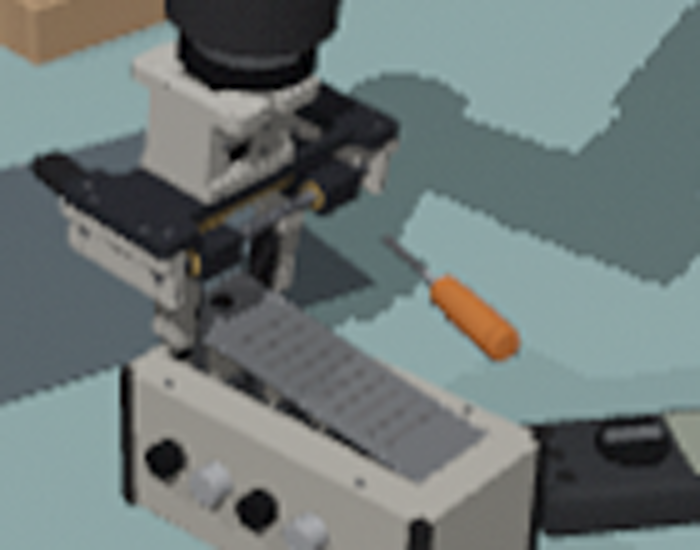

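Call:
{"fn": "step_arm", "kwargs": {
  "rows": [
    [0,0.3,6,0,0,0],
    [0,0.3,6,0,0,0],
    [0,0.3,6,0,0,0],
    [0,0,0,0,0,0]
  ]
}}

```text
t: 21.52
tcp_pos: [0.581, -0.0734, 0.1333]
ee_rot: [-0.099, 0.09, -0.665, 0.735]
wrist_force: [-0.3, -0.3, -0.0]
gripper_width: 0.0609
```

```bash
python3 - <<'E'
from h import *
go(rec(0,-95,133),Rdown(270+15.56,6))
f=cam("scene"); cv2.imwrite("pics/s19.png",cv2.resize(f["img"][120:230,270:410],None,fx=5,fy=5,interpolation=cv2.INTER_CUBIC)[:,:,::-1])
E
```

```text
tcp [581.  -73.4 133.3] zyaw 285.31 F [-0.3 -0.3 -0. ] w 60.9 t 21.52
rot [ 0.22 -0.25  0.07] shift now-frame [ 0.2  0.2 -0.8] shift final-frame [ 0.2  0.2 -0.8]
```

View pics/s19.png

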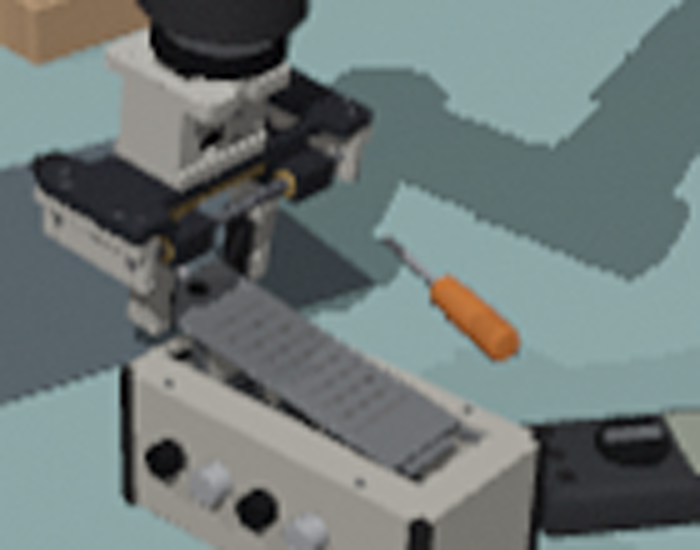

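Call:
{"fn": "step_arm", "kwargs": {
  "rows": [
    [0,-20,2,0,0,0],
    [0,-25,3,0,0,0],
    [0,-25,3,-2,0,0],
    [0,-10,10,-2,0,0],
    [0,0,20,-2,0,0],
    [0,0,40,0,0,0],
    [0,0,50,0,0,0],
    [0,0,50,0,0,0],
    [0,0,50,0,0,0],
    [0,0,40,0,0,0],
    [0,0,0,0,0,0]
  ]
}}

```text
t: 22.95
tcp_pos: [0.652, -0.3306, 0.2144]
ee_rot: [0.095, -0.096, 0.704, -0.698]
wrist_force: [-0.5, 1.2, -1.1]
gripper_width: 0.0611
```

```bash
python3 - <<'E'
from h import *
go([.5965,-.402,.03],Rdown(270+15.56,0))
f=cam("scene"); cv2.imwrite("pics/s20.png",cv2.resize(f["img"][80:240,200:400],None,fx=4,fy=4,interpolation=cv2.INTER_CUBIC)[:,:,::-1])
E
```

```text
tcp [ 652.  -330.6  214.4] zyaw 285.51 F [-0.5  1.2 -1.1] w 61.1 t 22.95
rot [ 0.48 -0.05  0.08] shift now-frame [ 72.3 184.1  55.5] shift final-frame [ 72.6 184.4  53.9]
```

View pics/s20.png

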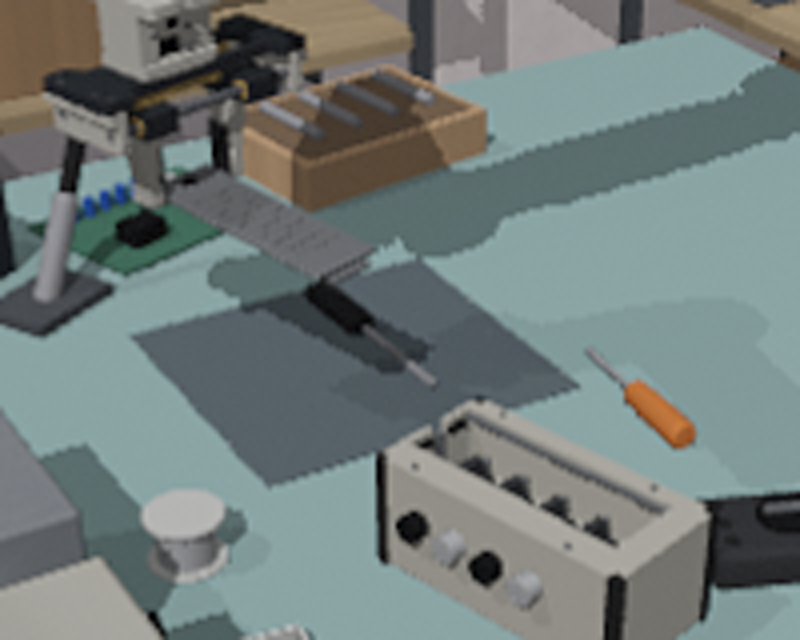

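```bash
python3 - <<'E'
from h import *
f=cam("scene")
print(onz(f,[(285,157.7),(308,176.5),(277.5,151)],.012).round(4))
for n in ["pry_tool"]: print(n,[(np.round(x["point"],4),round(x["score"],2)) for x in imaging.recognise("scene",n)[:2]])
E
```

```text
[[ 0.4875 -0.3985  0.012 ]
 [ 0.4846 -0.2413  0.012 ]
 [ 0.4865 -0.4587  0.012 ]]
pry_tool [(array([ 0.4859, -0.3827,  0.0177]), 0.65), (array([0.5854, 0.0545, 0.0725]), 0.46)]
```

Call:
{"fn": "step_arm", "kwargs": {
  "rows": [
    [27,0,30,0.5,0,0],
    [26,0,29,0,0,0],
    [0,40,0,0,0,0],
    [0,50,0,0,0,0],
    [0,50,0,0,0,0],
    [0,25,0,0,0,0],
    [0,0,0,0,0,0]
  ]
}}

```text
t: 23.98
tcp_pos: [0.6197, -0.3917, 0.0521]
ee_rot: [-0.103, 0.098, -0.699, 0.701]
wrist_force: [0.1, -0.3, -0.2]
gripper_width: 0.0611
```

```bash
python3 - <<'E'
from h import *
go([.6165,-.402,.03],Rdown(270+15.56,0))
f=cam("scene"); cv2.imwrite("pics/s21.png",cv2.resize(f["img"][80:240,200:400],None,fx=4,fy=4,interpolation=cv2.INTER_CUBIC)[:,:,::-1])
E
```

```text
tcp [ 619.7 -391.7   52.1] zyaw 286.34 F [ 0.1 -0.3 -0.2] w 61.1 t 23.98
rot [-0.27  0.78 -0.36] shift now-frame [ 6.1 22.1  8.9] shift final-frame [ 5.8 22.1  9. ]
```

View pics/s21.png

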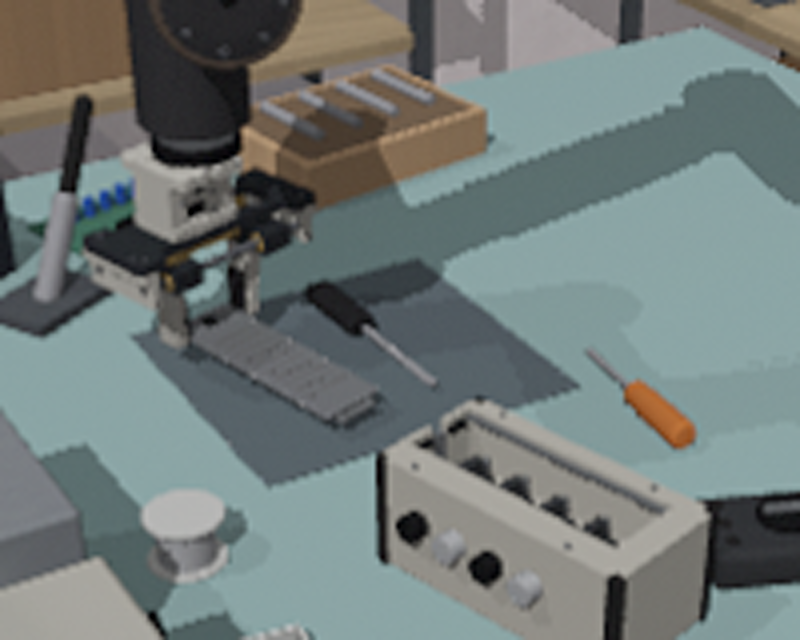

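Call:
{"fn": "step_arm", "kwargs": {
  "rows": [
    [3,9,0,0,0.5,0],
    [0,8,0,0,0,0],
    [0,2,0,0,0,0],
    [0,0,0,0,0,0]
  ]
}}

```text
t: 24.52
tcp_pos: [0.6203, -0.3932, 0.0385]
ee_rot: [-0.103, 0.093, -0.697, 0.703]
wrist_force: [-0.1, 0.4, -1.8]
gripper_width: 0.0606
```

```bash
python3 - <<'E'
from h import *
go([.6165,-.402,.03],Rdown(270+15.56,0))
f=cam("scene"); cv2.imwrite("pics/s22.png",cv2.resize(f["img"][130:200,220:320],None,fx=8,fy=8,interpolation=cv2.INTER_CUBIC)[:,:,::-1])
E
```

```text
tcp [ 620.3 -393.2   38.5] zyaw 285.9 F [-0.1  0.4 -1.8] w 60.6 t 24.52
rot [-0.59  0.34 -0.78] shift now-frame [6.2 8.5 7.4] shift final-frame [6.  8.5 7.5]
```

View pics/s22.png

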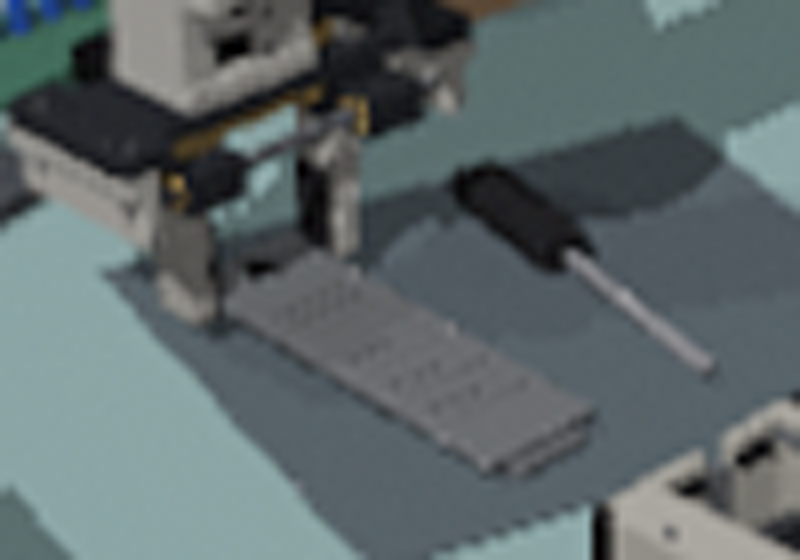

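Call:
{"fn": "step_arm", "kwargs": {
  "rows": [
    [4,4,0,-0.5,0,-0.7],
    [0,4,0,0,0,0],
    [0,0,0,0,0,0],
    [0,0,0,0,0,0]
  ]
}}

```text
t: 25.08
tcp_pos: [0.6165, -0.3948, 0.0304]
ee_rot: [-0.098, 0.097, -0.7, 0.701]
wrist_force: [-0.0, 0.2, 0.2]
gripper_width: 0.0608
```

```bash
python3 - <<'E'
from h import *
go([.6165,-.402,.03],Rdown(270+15.56,0))
print(read_state()['torque'].round(2))
E
```

```text
tcp [ 616.5 -394.8   30.4] zyaw 285.89 F [-0.   0.2  0.2] w 60.8 t 25.07
rot [-0.08  0.33 -0.06] shift now-frame [2.  0.4 7. ] shift final-frame [1.9 0.4 7. ]
[0.13 0.11 0.02]
```

Call:
{"fn": "step_arm", "kwargs": {
  "rows": [
    [0,0.5,0,0,0,0],
    [0,0,0,0,0,0]
  ]
}}

```text
t: 25.32
tcp_pos: [0.6166, -0.3948, 0.0303]
ee_rot: [-0.098, 0.097, -0.7, 0.701]
wrist_force: [-0.5, -0.2, -0.3]
gripper_width: 0.0609
```

Call:
{"fn": "step_arm", "kwargs": {
  "rows": [
    [0,0,0,0,0,0],
    [0,0,0,0,0,0],
    [0,0,0,0,0,0],
    [0,-30,0,0,0,0],
    [0,-60,0,0,0,0],
    [0,-60,0,0,0,0],
    [0,-30,0,0,0,0],
    [0,0,0,0,0,0]
  ],
  "claw": 0.12
}}

```text
t: 26.32
tcp_pos: [0.6159, -0.3946, 0.2146]
ee_rot: [-0.098, 0.098, -0.7, 0.701]
wrist_force: [0.3, 0.3, -1.0]
gripper_width: 0.0771
```

```bash
python3 - <<'E'
from h import *
go([.6165,-.402,.03],Rdown(270+15.56,0))
f=cam("scene"); cv2.imwrite("pics/s23.png",cv2.resize(f["img"][120:230,220:370],None,fx=5,fy=5,interpolation=cv2.INTER_CUBIC)[:,:,::-1])
f=cam("wrist"); cv2.imwrite("pics/w23.png",f["img"][:,:,::-1])
E
```

```text
tcp [ 615.9 -394.6  214.6] zyaw 285.89 F [ 0.3  0.3 -1. ] w 77.1 t 26.32
rot [-0.04  0.33  0.04] shift now-frame [  1.3 184.6   7.2] shift final-frame [  1.4 184.6   7.3]
```

View pics/s23.png

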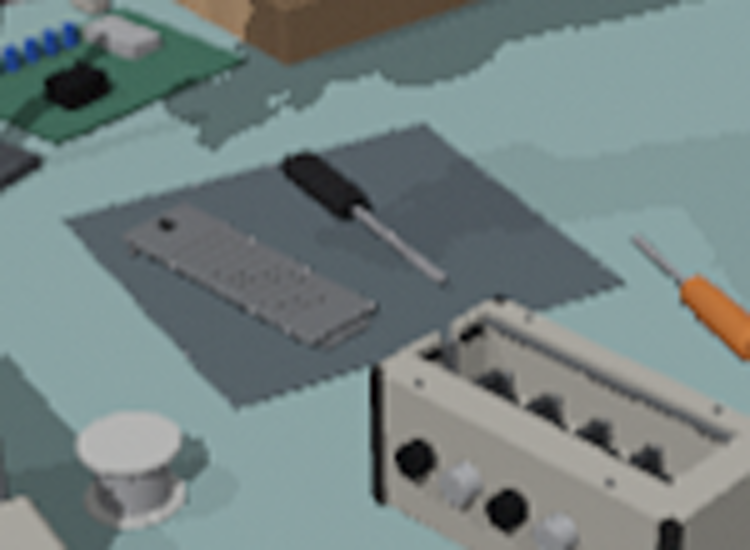

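View pics/w23.png

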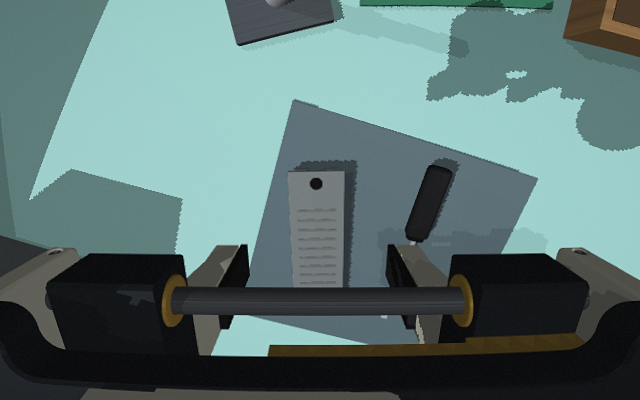

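```bash
sed -i 's/rows.append(\[round(v,1) for v in d\]+\[round(v,2) for v in np.degrees(rv\/n)\])/rows.append([int(round(float(v))) for v in d]+[round(float(v),1) for v in np.degrees(rv\/n)])/' h.py; python3 - <<'E'
from h import *
YAW=15.56
plan(rec(70,0,240),Rdown(180+15.56),9)
E
```

```text
p0 [ 0.6147 -0.3939  0.2113] F [ 0.7 -0.1 -0.6] w 0.077 t 26.43
[[-14,-3,-46,-0.0,10.0,0.0],[-6,-3,-48,-0.0,10.0,0.0],[3,-3,-48,-0.0,10.0,0.0],[11,-3,-47,-0.0,10.0,0.0],[19,-3,-44,-0.0,10.0,0.0],[26,-3,-40,-0.0,10.0,0.0],[33,-3,-35,-0.0,10.0,0.0],[38,-3,-29,-0.0,10.0,0.0],[43,-3,-21,-0.0,10.0,0.0]]
```

Call:
{"fn": "step_arm", "kwargs": {
  "rows": [
    [-14,-6,-46,0,10,0],
    [-6,-6,-48,0,10,0],
    [3,-5,-48,0,10,0],
    [11,-5,-47,0,10,0],
    [19,-5,-44,0,10,0],
    [26,-3,-40,0,10,0],
    [33,-3,-35,0,10,0],
    [38,-3,-29,0,10,0],
    [43,-3,-21,0,10,0],
    [0,0,0,0,0,0],
    [0,0,0,0,0,0]
  ],
  "claw": 0.75
}}

```text
t: 27.8
tcp_pos: [0.6231, 0.0513, 0.2293]
ee_rot: [0.452, -0.43, -0.544, 0.56]
wrist_force: [0.0, 0.5, -0.4]
gripper_width: 0.022
```

```bash
python3 - <<'E'
from h import *
YAW=15.56
go(rec(70,0,240),Rdown(180+15.56))
f=cam("wrist"); cv2.imwrite("pics/w24.png",f["img"][:,:,::-1])
for k in (1,2,3,4): print(k,[(np.round(x["point"],4),round(x["score"],2)) for x in imaging.recognise("wrist",f"cartridge{k}")[:5]])
for y in (-57,-19,19,57): print(rec(11,y,85).round(4),proj(f,[rec(11-12,y,85),rec(11+12,y,85)]).round(0).tolist())
print(proj(f,[rec(x,y,95) for x,y in [(-32.5,93.5),(-32.5,-95.5),(-48,-101)]]).round(0))
E
```

```text
tcp [623.1  51.3 229.3] zyaw 192.73 F [ 0.   0.5 -0.4] w 22.0 t 27.8
rot [-2.12 -2.84  0.63] shift now-frame [-13.1 -10.7   4. ] shift final-frame [-13.  -10.7   4.3]
1 [(array([0.5574, 0.0746, 0.0722]), 0.89), (array([0.5648, 0.0356, 0.0703]), 0.77), (array([0.5732, 0.0033, 0.0743]), 0.68), (array([ 0.5777, -0.2718,  0.0181]), 0.68), (array([ 0.5806, -0.0291,  0.0738]), 0.56)]
2 [(array([0.5574, 0.0746, 0.0722]), 0.89), (array([0.5648, 0.0356, 0.0703]), 0.77), (array([0.5732, 0.0033, 0.0743]), 0.68), (array([ 0.5777, -0.2718,  0.0181]), 0.68), (array([ 0.5806, -0.0291,  0.0738]), 0.56)]
3 [(array([0.5574, 0.0746, 0.0722]), 0.89), (array([0.5648, 0.0356, 0.0703]), 0.77), (array([0.5732, 0.0033, 0.0743]), 0.68), (array([ 0.5777, -0.2718,  0.0181]), 0.68), (array([ 0.5806, -0.0291,  0.0738]), 0.56)]
4 [(array([0.5574, 0.0746, 0.0722]), 0.89), (array([0.5648, 0.0356, 0.0703]), 0.77), (array([0.5732, 0.0033, 0.0743]), 0.68), (array([ 0.5777, -0.2718,  0.0181]), 0.68), (array([ 0.5806, -0.0291,  0.0738]), 0.56)]
[ 0.581  -0.0332  0.085 ] [[233.0, 125.0], [236.0, 152.0]]
[0.5708 0.0034 0.085 ] [[276.0, 123.0], [278.0, 150.0]]
[0.5606 0.0401 0.085 ] [[318.0, 121.0], [320.0, 148.0]]
[0.5504 0.0767 0.085 ] [[361.0, 118.0], [361.0, 146.0]]
[[405.  78.]
 [181.  91.]
 [172.  72.]]
```

View pics/w24.png

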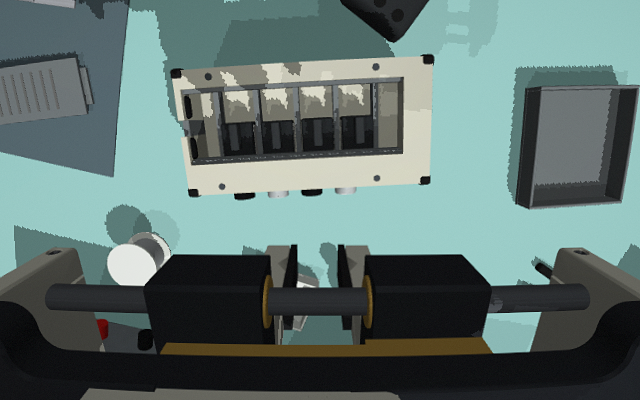

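Call:
{"fn": "step_arm", "kwargs": {
  "rows": [
    [-6,0,0,-2.1,-2.8,0.6],
    [0,0,0,0,0,0]
  ],
  "claw": 0.82,
  "newtons": 40
}}

```text
t: 28.3
tcp_pos: [0.6252, 0.0427, 0.2306]
ee_rot: [-0.428, 0.429, 0.563, -0.561]
wrist_force: [-0.4, -0.4, 0.2]
gripper_width: 0.0164
```

```bash
python3 - <<'E'
from h import *
YAW=15.56
go(rec(9,57,140),Rdown(180+15.56))
E
```

```text
tcp [625.2  42.7 230.6] zyaw 195.33 F [-0.4 -0.4  0.2] w 16.4 t 28.3
rot [ 0.16 -0.23  0.02] shift now-frame [52.5 90.5 65.4] shift final-frame [52.8 90.6 64.9]
```

Call:
{"fn": "step_arm", "kwargs": {
  "rows": [
    [18,25,22,0,0,0],
    [18,30,22,0,0,0],
    [16,30,20,0,0,0],
    [0,0,0,0,0,0],
    [0,0,0,0,0,0]
  ]
}}

```text
t: 28.92
tcp_pos: [0.5498, 0.0755, 0.145]
ee_rot: [-0.431, 0.432, 0.562, -0.559]
wrist_force: [-0.2, -0.2, -0.4]
gripper_width: 0.016
```

```bash
python3 - <<'E'
from h import *
YAW=15.56
go(rec(9,57,140),Rdown(180+15.56))
f=cam("wrist"); cv2.imwrite("pics/w25.png",f["img"][:,:,::-1])
f=cam("scene"); cv2.imwrite("pics/s25.png",cv2.resize(f["img"][120:250,270:440],None,fx=4.5,fy=4.5,interpolation=cv2.INTER_CUBIC)[:,:,::-1])
E
```

```text
tcp [549.8  75.5 145. ] zyaw 194.87 F [-0.2 -0.2 -0.4] w 16.0 t 28.93
rot [ 0.19 -0.69  0.04] shift now-frame [0.9 5.  1.2] shift final-frame [0.9 5.  1.1]
```

View pics/w25.png

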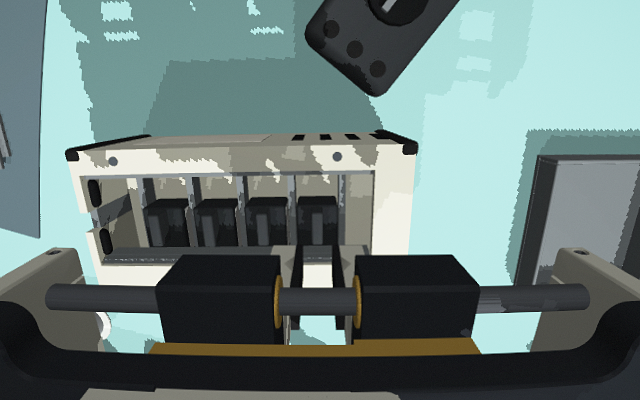

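View pics/s25.png

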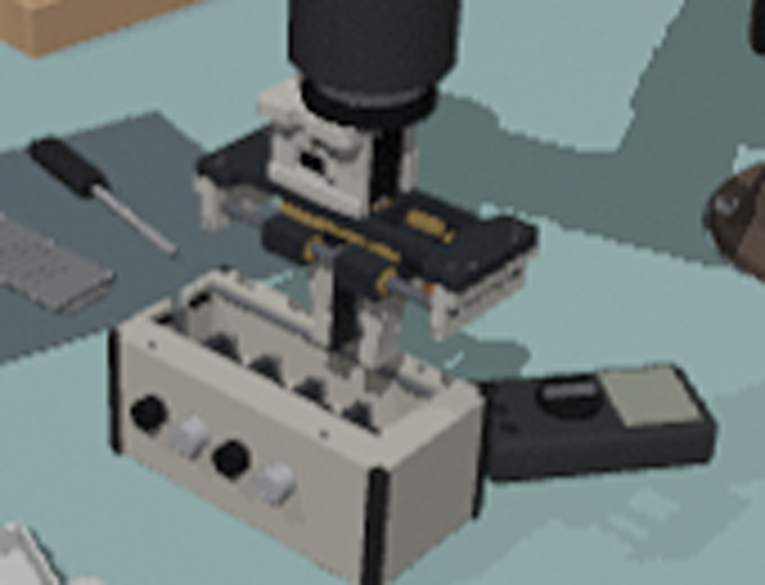

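Call:
{"fn": "step_arm", "kwargs": {
  "rows": [
    [0.9,10,1,0,-0.7,0],
    [0,14,0,0,0,0],
    [0,12,0,0,0,0],
    [0,0,0,0,0,0],
    [0,0,0,0,0,0]
  ]
}}

```text
t: 29.65
tcp_pos: [0.5498, 0.0757, 0.1064]
ee_rot: [-0.427, 0.429, 0.564, -0.562]
wrist_force: [-0.3, 0.5, -0.0]
gripper_width: 0.0157
```

```bash
python3 - <<'E'
from h import *
YAW=15.56
go(rec(9,57,91),Rdown(180+15.56))
f=cam("wrist"); cv2.imwrite("pics/w26.png",f["img"][:,:,::-1])
E
```

```text
tcp [549.8  75.7 106.4] zyaw 195.5 F [-0.3  0.5 -0. ] w 15.7 t 29.65
rot [ 0.2  -0.06  0.05] shift now-frame [ 0.8 15.4  1.2] shift final-frame [ 0.8 15.4  1.1]
```

View pics/w26.png

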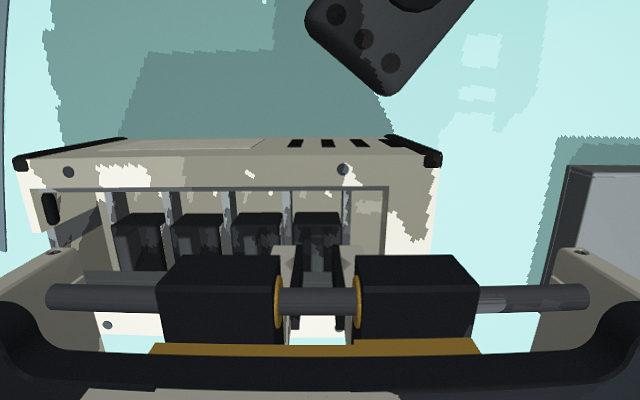

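Call:
{"fn": "step_arm", "kwargs": {
  "rows": [
    [0.8,8,0,0,0,0],
    [0,7,0,0,0,0],
    [0,0,0,0,0,0],
    [0,0,0,0,0,0]
  ]
}}

```text
t: 30.2
tcp_pos: [0.5498, 0.0768, 0.0909]
ee_rot: [-0.427, 0.429, 0.564, -0.561]
wrist_force: [-0.3, 0.6, -0.4]
gripper_width: 0.0153
```

Call:
{"fn": "step_arm", "kwargs": {
  "rows": [
    [0,0,0,0,0,0],
    [0,0,0,0,0,0],
    [0,0,0,0,0,0],
    [0,0,0,0,0,0]
  ],
  "claw": 1
}}

```text
t: 30.7
tcp_pos: [0.5498, 0.0768, 0.0912]
ee_rot: [-0.427, 0.429, 0.565, -0.561]
wrist_force: [0.4, -0.2, -1.0]
gripper_width: 0.0075
```

```bash
python3 - <<'E'
from h import *
YAW=15.56
go(rec(-12,57,91),Rdown(180+15.56))
E
```

```text
tcp [549.8  76.8  91.2] zyaw 195.51 F [ 0.4 -0.2 -1. ] w 7.5 t 30.7
rot [ 0.28 -0.05  0.07] shift now-frame [-0.3  0.  22.5] shift final-frame [-0.2  0.2 22.5]
```

Call:
{"fn": "step_arm", "kwargs": {
  "rows": [
    [0,0,7,0,0,0],
    [0,0,7,0,0,0],
    [0,0,7,0,0,0],
    [0,0,0,0,0,0],
    [0,0,0,0,0,0]
  ]
}}

```text
t: 31.32
tcp_pos: [0.5277, 0.0706, 0.0912]
ee_rot: [-0.427, 0.429, 0.565, -0.561]
wrist_force: [0.3, 0.4, -1.2]
gripper_width: 0.0076
```

```bash
python3 - <<'E'
from h import *
YAW=15.56
go(rec(-12,57,91),Rdown(180+15.56))
f=cam("wrist"); cv2.imwrite("pics/w27.png",f["img"][:,:,::-1])
E
```

```text
tcp [527.7  70.6  91.2] zyaw 195.51 F [ 0.3  0.4 -1.2] w 7.6 t 31.32
rot [ 0.28 -0.05  0.08] shift now-frame [-0.3  0.2 -0.5] shift final-frame [-0.3  0.2 -0.5]
```

View pics/w27.png

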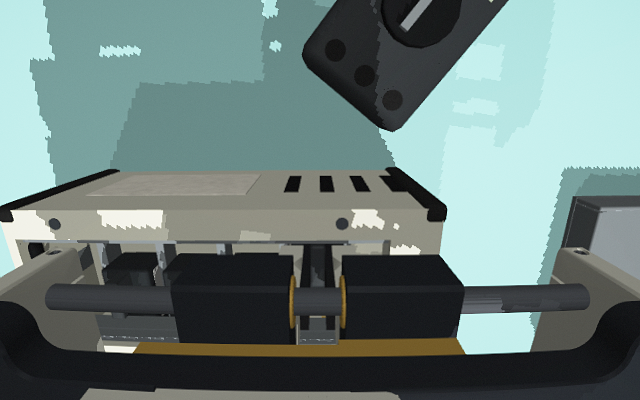

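Call:
{"fn": "step_arm", "kwargs": {
  "rows": [
    [0,-8,0,0,0,0],
    [0,-25,0,0,0,0],
    [0,-45,0,0,0,0],
    [0,-35,0,0,0,0],
    [0,0,0,0,0,0]
  ]
}}

```text
t: 32.0
tcp_pos: [0.528, 0.0703, 0.2094]
ee_rot: [-0.427, 0.429, 0.564, -0.561]
wrist_force: [0.9, 0.6, -1.0]
gripper_width: 0.0075
```

```bash
cat >> h.py <<'E'
YAW=15.56
TRAY=np.array([.5078,.343,0]); TY=np.radians(16.5)
def tray(x,y,z):
    return TRAY+np.array([np.cos(TY)*x-np.sin(TY)*y,np.sin(TY)*x+np.cos(TY)*y,z])/1000
def look(cam_,name,box,sc):
    f=cam(cam_); x0,x1,y0,y1=box
    cv2.imwrite(name,cv2.resize(f["img"][y0:y1,x0:x1],None,fx=sc,fy=sc,interpolation=cv2.INTER_CUBIC)[:,:,::-1])
E
python3 - <<'E'
from h import *
go(tray(32-10.5,28,120),Rdown(180+16))
look("scene","pics/s28.png",(270,470,80,250),4)
E
```

```text
tcp [528.   70.3 209.4] zyaw 195.51 F [ 0.9  0.6 -1. ] w 7.5 t 32.0
rot [ 0.28 -0.49  0.04] shift now-frame [296.4  90.  -74. ] shift final-frame [295.9  89.4 -77. ]
```

View pics/s28.png

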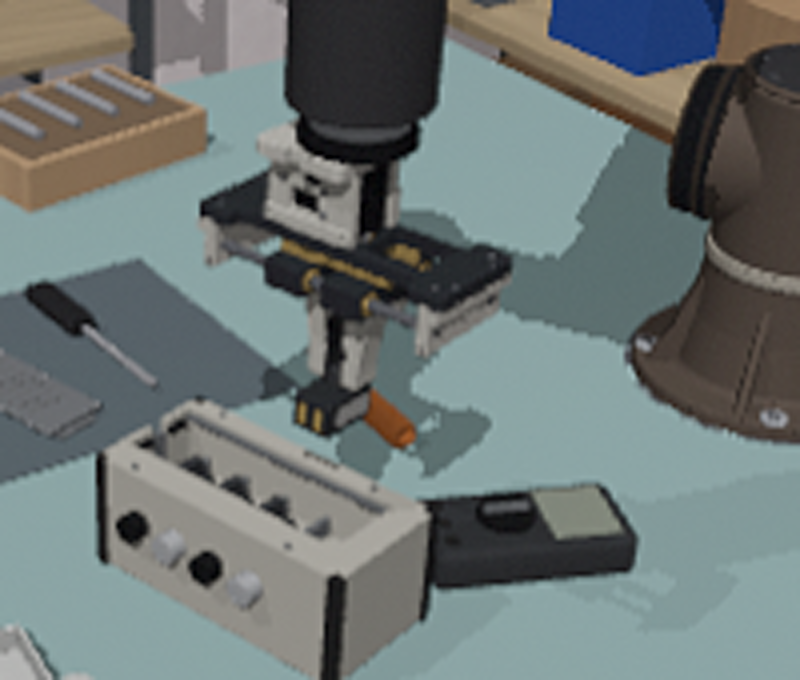

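Call:
{"fn": "step_arm", "kwargs": {
  "rows": [
    [30,0,-7,0,0,0],
    [50,0,-13,0,0,0],
    [55,0,-14,0,0,0],
    [55,0,-14,0,0,0],
    [55,0,-14,0,0,0],
    [40,20,-12,0,0,0],
    [11,40,-3,0,-0.5,0],
    [0,30,0,0,0,0],
    [0,0,0,0,0,0]
  ]
}}

```text
t: 33.17
tcp_pos: [0.5181, 0.3829, 0.1059]
ee_rot: [0.427, -0.426, -0.56, 0.568]
wrist_force: [0.6, -0.2, 1.0]
gripper_width: 0.0075
```

```bash
python3 - <<'E'
from h import *
go(tray(32-10.5,28,51),Rdown(180+16))
look("top","pics/t29.png",(80,280,120,290),4)
look("scene","pics/s29.png",(300,500,120,330),3)
E
```

```text
tcp [518.1 382.9 105.9] zyaw 195.86 F [ 0.6 -0.2  1. ] w 7.5 t 33.17
rot [-0.55 -0.14 -0.29] shift now-frame [-7.  54.9 -0.9] shift final-frame [-7.3 54.9 -0.3]
```

View pics/t29.png

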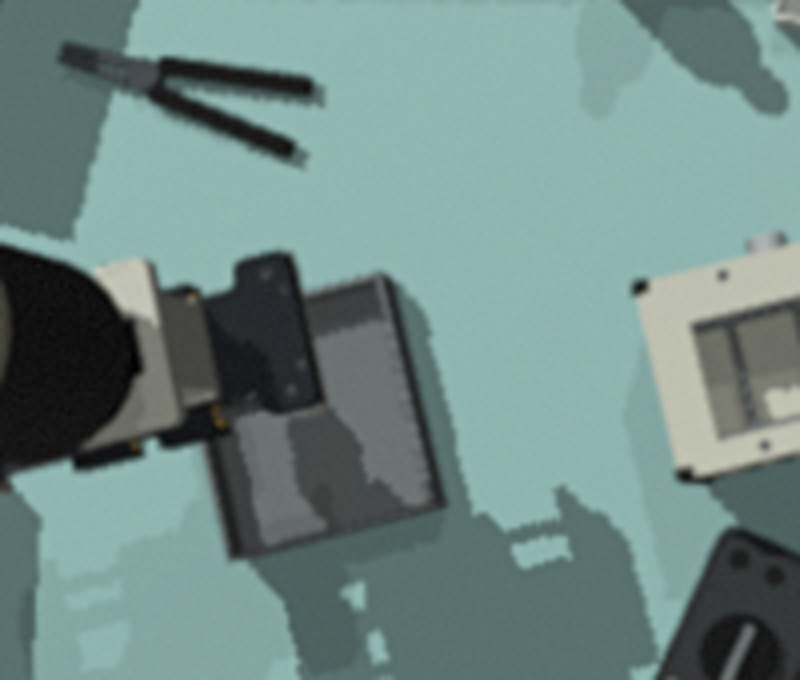

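View pics/s29.png

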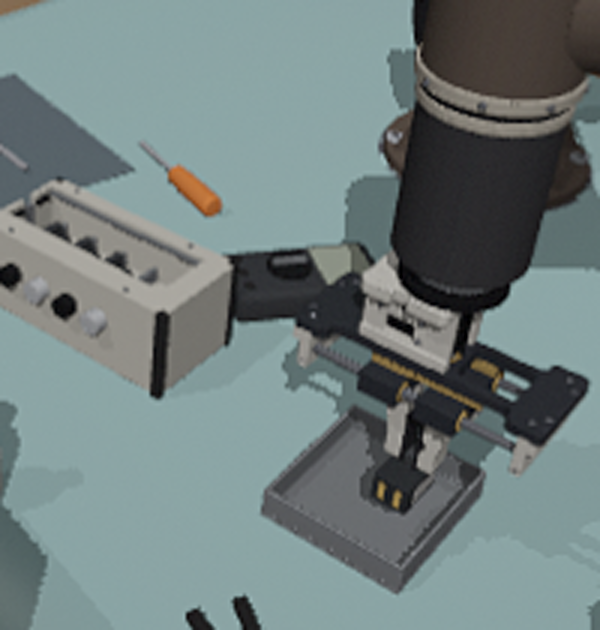

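Call:
{"fn": "step_arm", "kwargs": {
  "rows": [
    [-7,15,0,-0.5,0,-0.3],
    [0,20,0,0,0,0],
    [0,10,0,0,0,0],
    [0,0,0,0,0,0]
  ]
}}

```text
t: 33.78
tcp_pos: [0.5252, 0.3791, 0.0704]
ee_rot: [-0.426, 0.427, 0.569, -0.559]
wrist_force: [-0.4, 0.3, -1.0]
gripper_width: 0.0077
```

```bash
python3 - <<'E'
from h import *
go(tray(32-10.5,28,51),Rdown(180+16))
look("scene","pics/s30.png",(360,480,230,330),6)
E
```

```text
tcp [525.2 379.1  70.4] zyaw 195.83 F [-0.4  0.3 -1. ] w 7.7 t 33.77
rot [ 0.75 -0.16  0.45] shift now-frame [-1.9 19.3  5.7] shift final-frame [-1.7 19.4  5.5]
```

View pics/s30.png

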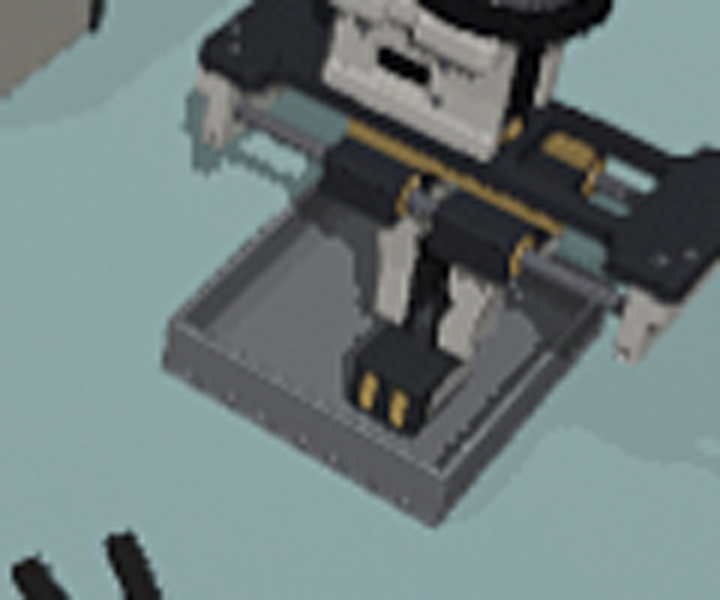

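Call:
{"fn": "step_arm", "kwargs": {
  "rows": [
    [-1.5,10,5,0.7,0,0.4],
    [0,8,0,0,0,0],
    [0,0,0,0,0,0],
    [0,0,0,0,0,0]
  ]
}}

```text
t: 34.33
tcp_pos: [0.5215, 0.3773, 0.0533]
ee_rot: [-0.426, 0.426, 0.565, -0.563]
wrist_force: [-0.3, 0.2, -0.9]
gripper_width: 0.0076
```

```bash
python3 - <<'E'
from h import *
go(tray(32-10.5,28,50.5),Rdown(180+16))
E
```

```text
tcp [521.5 377.3  53.3] zyaw 195.87 F [-0.3  0.2 -0.9] w 7.6 t 34.33
rot [ 0.15 -0.13  0.11] shift now-frame [-1.   2.8  1.4] shift final-frame [-1.   2.8  1.4]
```

Call:
{"fn": "step_arm", "kwargs": {
  "rows": [
    [0,2.5,0,0,0,0],
    [0,0,0,0,0,0],
    [0,0,0,0,0,0]
  ]
}}

```text
t: 34.7
tcp_pos: [0.5217, 0.3775, 0.0509]
ee_rot: [-0.426, 0.426, 0.566, -0.563]
wrist_force: [-1.2, 0.2, -0.9]
gripper_width: 0.0074
```

```bash
python3 - <<'E'
from h import *
go(tray(32-10.5,28,50.5),Rdown(180+16))
E
```

```text
tcp [521.7 377.5  50.9] zyaw 195.87 F [-1.2  0.2 -0.9] w 7.4 t 34.7
rot [ 0.17 -0.13  0.12] shift now-frame [-1.2  0.4  1.6] shift final-frame [-1.2  0.4  1.6]
```

Call:
{"fn": "step_arm", "kwargs": {
  "rows": [
    [0,0,0,0,0,0],
    [0,0,0,0,0,0],
    [0,-15,0,0,0,0],
    [0,-50,0,0,0,0],
    [0,-60,0,0,0,0],
    [0,0,0,0,0,0]
  ],
  "claw": 0.82
}}

```text
t: 35.45
tcp_pos: [0.5222, 0.3774, 0.1834]
ee_rot: [-0.426, 0.426, 0.566, -0.562]
wrist_force: [0.9, 1.0, -0.1]
gripper_width: 0.0157
```

```bash
python3 - <<'E'
from h import *
go(rec(9,19,140),Rdown(180+15.56))
look("scene","pics/s31.png",(360,480,230,330),6)
E
```

```text
tcp [522.2 377.4 183.4] zyaw 195.91 F [ 0.9  1.  -0.1] w 15.7 t 35.45
rot [0.31 0.35 0.13] shift now-frame [-335.    42.3   57.7] shift final-frame [-335.3   43.4   55.5]
```

View pics/s31.png

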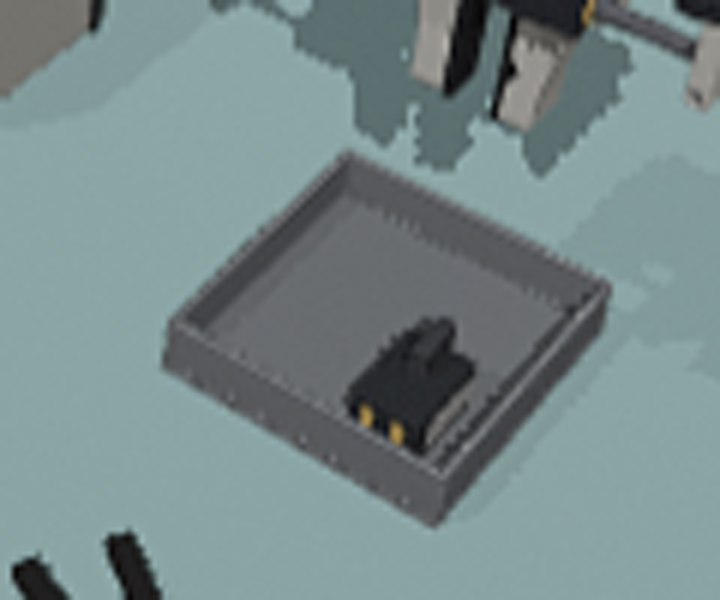

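Call:
{"fn": "step_arm", "kwargs": {
  "rows": [
    [-40,0,8,0,0,0],
    [-55,0,9,0,0,0],
    [-55,0,9,0,0,0],
    [-55,0,9,0,0,0],
    [-55,0,9,0,0,0],
    [-45,0,7,0,0,0],
    [-30,20,4,0,0,0],
    [0,20,0,0,0,0],
    [0,0,0,0,0,0],
    [0,0,0,0,0,0]
  ]
}}

```text
t: 36.75
tcp_pos: [0.5573, 0.0276, 0.138]
ee_rot: [0.427, -0.425, -0.564, 0.565]
wrist_force: [0.2, 0.1, -0.1]
gripper_width: 0.0158
```

```bash
python3 - <<'E'
from h import *
go(rec(9,19,91),Rdown(180+15.56))
look("wrist","pics/w32.png",(0,640,0,400),1)
E
```

```text
tcp [557.3  27.6 138. ] zyaw 195.93 F [ 0.2  0.1 -0.1] w 15.8 t 36.75
rot [-0.17  0.37  0.01] shift now-frame [11.1 47.  -4.7] shift final-frame [11.1 47.  -4.5]
```

View pics/w32.png

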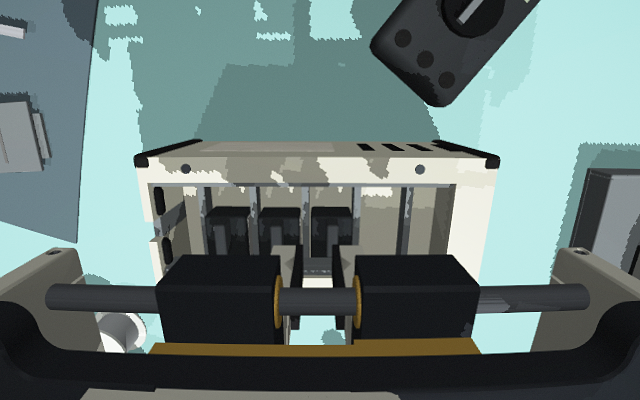

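Call:
{"fn": "step_arm", "kwargs": {
  "rows": [
    [11,0,-4,0,0.3,0],
    [0,14,0,0,0,0],
    [0,14,0,0,0,0],
    [0,0,0,0,0,0],
    [0,0,0,0,0,0]
  ]
}}

```text
t: 37.42
tcp_pos: [0.5583, 0.0418, 0.1088]
ee_rot: [0.427, -0.426, -0.563, 0.564]
wrist_force: [-0.3, -0.3, -0.4]
gripper_width: 0.0159
```

```bash
python3 - <<'E'
from h import *
go(rec(9,19,91),Rdown(180+15.56))
look("wrist","pics/w33.png",(150,480,100,350),2)
E
```

```text
tcp [558.3  41.8 108.8] zyaw 195.75 F [-0.3 -0.3 -0.4] w 15.9 t 37.42
rot [-0.11  0.19  0.02] shift now-frame [-2.3 17.8  0.2] shift final-frame [-2.3 17.8  0.2]
```

View pics/w33.png

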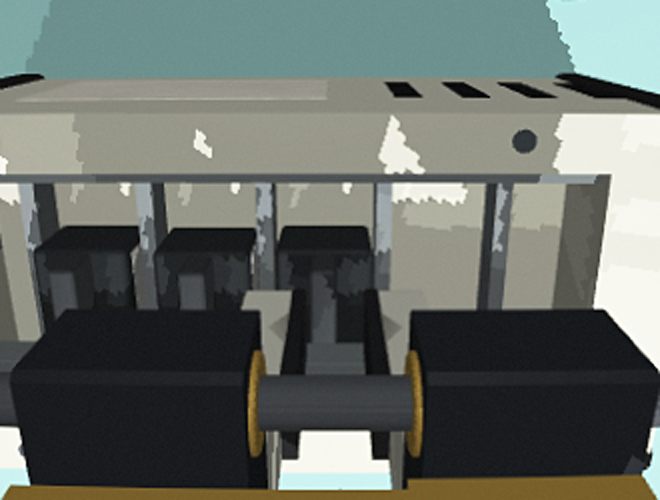

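Call:
{"fn": "step_arm", "kwargs": {
  "rows": [
    [-2.3,3,0,0,0,0],
    [0,7,0,0,0,0],
    [0,7.5,0,0,0,0],
    [0,0,0,0,0,0],
    [0,0,0,0,0,0]
  ]
}}

```text
t: 38.1
tcp_pos: [0.5591, 0.0391, 0.0904]
ee_rot: [0.427, -0.427, -0.563, 0.564]
wrist_force: [-0.1, -0.5, -0.0]
gripper_width: 0.0162
```

```bash
python3 - <<'E'
from h import *
go(rec(9,19,91),Rdown(180+15.56))
E
```

```text
tcp [559.1  39.1  90.4] zyaw 195.71 F [-0.1 -0.5 -0. ] w 16.2 t 38.1
rot [-0.08  0.15  0.03] shift now-frame [ 0.5 -0.6  0.3] shift final-frame [ 0.5 -0.6  0.3]
```

Call:
{"fn": "step_arm", "kwargs": {
  "rows": [
    [0,0,0,0,0,0],
    [0,0,0,0,0,0],
    [0,0,0,0,0,0]
  ],
  "claw": 1
}}

```text
t: 38.48
tcp_pos: [0.5591, 0.0392, 0.0906]
ee_rot: [0.427, -0.427, -0.563, 0.564]
wrist_force: [0.3, 0.4, -0.9]
gripper_width: 0.0073
```

```bash
python3 - <<'E'
from h import *
go(rec(-13,19,91),Rdown(180+15.56))
E
```

```text
tcp [559.1  39.2  90.6] zyaw 195.72 F [ 0.3  0.4 -0.9] w 7.3 t 38.48
rot [-0.06  0.16  0.03] shift now-frame [ 0.5 -0.4 22.4] shift final-frame [ 0.4 -0.4 22.4]
```

Call:
{"fn": "step_arm", "kwargs": {
  "rows": [
    [0,0,7,0,0,0],
    [0,0,7,0,0,0],
    [0,0,7,0,0,0],
    [0,0,0,0,0,0],
    [0,0,0,0,0,0]
  ]
}}

```text
t: 39.1
tcp_pos: [0.537, 0.033, 0.0908]
ee_rot: [0.427, -0.427, -0.564, 0.564]
wrist_force: [-0.2, -0.3, -1.2]
gripper_width: 0.0074
```

Call:
{"fn": "step_arm", "kwargs": {
  "rows": [
    [0,-8,0,0,0,0],
    [0,-25,0,0,0,0],
    [0,-45,0,0,0,0],
    [0,-35,0,0,0,0],
    [0,0,0,0,0,0]
  ]
}}

```text
t: 39.72
tcp_pos: [0.5381, 0.0331, 0.2092]
ee_rot: [0.427, -0.427, -0.564, 0.564]
wrist_force: [-0.7, 0.8, -1.4]
gripper_width: 0.008
```

```bash
python3 - <<'E'
from h import *
go(tray(32-12,-28,120),Rdown(180+16))
look("scene","pics/s34.png",(270,470,80,250),4)
E
```

```text
tcp [538.1  33.1 209.2] zyaw 195.74 F [-0.7  0.8 -1.4] w 8.0 t 39.73
rot [-0.03 -0.26 -0.  ] shift now-frame [278.8  89.1 -75.3] shift final-frame [278.4  89.2 -76.6]
```

View pics/s34.png

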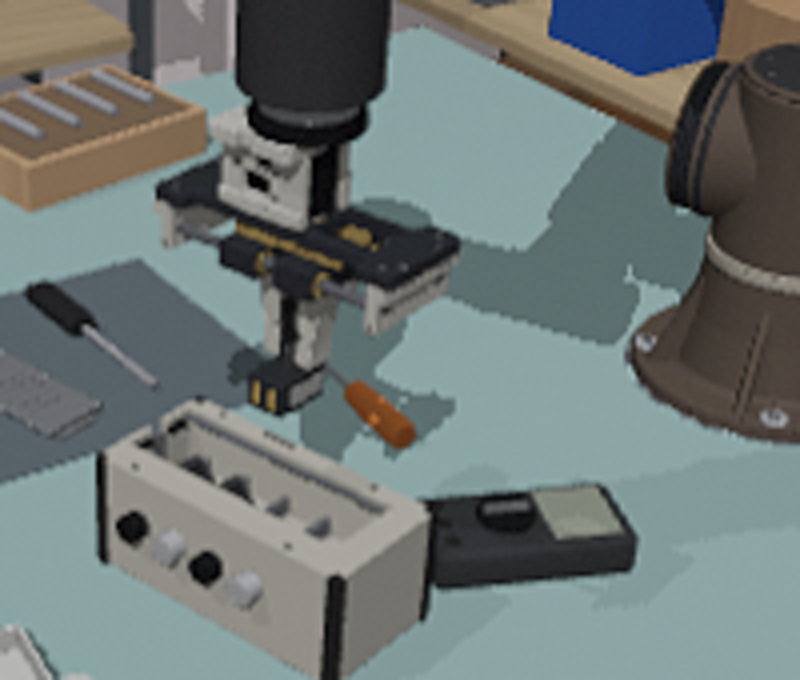

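Call:
{"fn": "step_arm", "kwargs": {
  "rows": [
    [30,0,-7,0,0,0],
    [50,0,-13,0,0,0],
    [55,0,-14,0,0,0],
    [55,0,-14,0,0,0],
    [50,0,-14,0,0,0],
    [30,20,-10,0,0,0],
    [0,40,-3,0,-0.3,0],
    [0,25,0,0,0,0],
    [0,0,0,0,0,0]
  ]
}}

```text
t: 40.9
tcp_pos: [0.5316, 0.3197, 0.1106]
ee_rot: [0.428, -0.424, -0.559, 0.57]
wrist_force: [0.6, -1.3, -0.6]
gripper_width: 0.0076
```

```bash
python3 - <<'E'
from h import *
go(tray(32-12,-28,50.5),Rdown(180+16))
look("scene","pics/s35.png",(340,480,200,330),5)
E
```

```text
tcp [531.6 319.7 110.6] zyaw 195.9 F [ 0.6 -1.3 -0.6] w 7.6 t 40.9
rot [-0.89 -0.1  -0.26] shift now-frame [ 1.4 60.  -4.7] shift final-frame [ 1.1 60.1 -3.8]
```

View pics/s35.png

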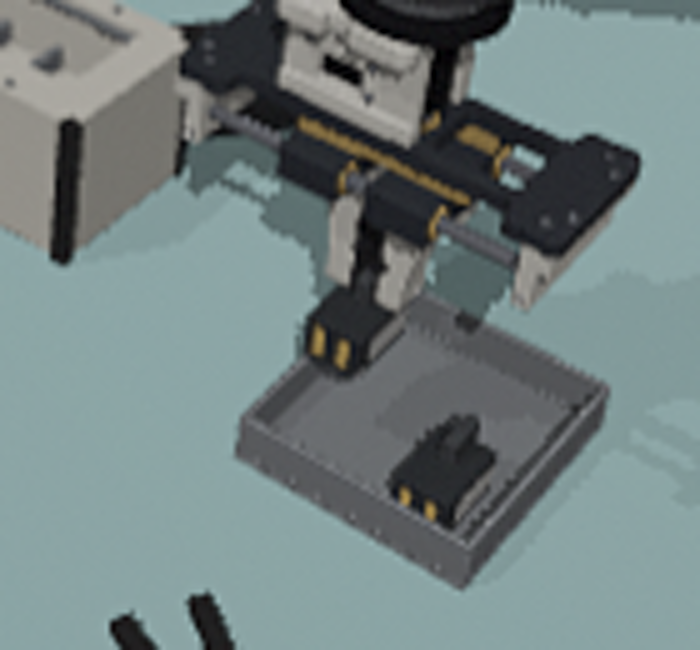

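Call:
{"fn": "step_arm", "kwargs": {
  "rows": [
    [1,20,-4,-0.9,0,-0.3],
    [0,22,0,0,0,0],
    [0,12,0,0,0,0],
    [0,0,0,0,0,0],
    [0,0,0,0,0,0]
  ]
}}

```text
t: 41.58
tcp_pos: [0.5389, 0.3239, 0.0625]
ee_rot: [-0.425, 0.427, 0.568, -0.561]
wrist_force: [-0.5, -0.5, 0.6]
gripper_width: 0.0077
```

```bash
python3 - <<'E'
from h import *
go(tray(32-12,-28,50.5),Rdown(180+16))
E
```

```text
tcp [538.9 323.9  62.5] zyaw 195.91 F [-0.5 -0.5  0.6] w 7.7 t 41.58
rot [ 0.55 -0.09  0.26] shift now-frame [-0.9 11.9  4.5] shift final-frame [-0.8 12.   4.4]
```

Call:
{"fn": "step_arm", "kwargs": {
  "rows": [
    [-0.8,6,4,0.5,0,0.2],
    [0,5,0,0,0,0],
    [0,0,0,0,0,0],
    [0,0,0,0,0,0]
  ]
}}

```text
t: 42.08
tcp_pos: [0.5357, 0.3225, 0.0524]
ee_rot: [-0.426, 0.426, 0.566, -0.563]
wrist_force: [-0.5, -0.4, -0.5]
gripper_width: 0.0076
```

```bash
python3 - <<'E'
from h import *
go(tray(32-12,-28,50.5),Rdown(180+16))
E
```

```text
tcp [535.7 322.5  52.4] zyaw 195.92 F [-0.5 -0.4 -0.5] w 7.6 t 42.08
rot [ 0.14 -0.08  0.11] shift now-frame [-0.4  1.9  1. ] shift final-frame [-0.4  1.9  1. ]
```

Call:
{"fn": "step_arm", "kwargs": {
  "rows": [
    [0,2.2,0,0,0,0],
    [0,0,0,0,0,0],
    [0,0,0,0,0,0]
  ]
}}

```text
t: 42.45
tcp_pos: [0.5358, 0.3226, 0.0501]
ee_rot: [-0.426, 0.426, 0.566, -0.563]
wrist_force: [0.7, 0.3, -1.1]
gripper_width: 0.0077
```

Call:
{"fn": "step_arm", "kwargs": {
  "rows": [
    [0,0,0,0,0,0],
    [0,0,0,0,0,0],
    [0,-15,0,0,0,0],
    [0,-50,0,0,0,0],
    [0,-60,0,0,0,0],
    [0,0,0,0,0,0]
  ],
  "claw": 0.82
}}

```text
t: 43.2
tcp_pos: [0.5364, 0.3225, 0.1825]
ee_rot: [-0.425, 0.426, 0.566, -0.563]
wrist_force: [1.2, 0.2, -0.6]
gripper_width: 0.0155
```

```bash
python3 - <<'E'
from h import *
go(rec(9,-19,140),Rdown(180+15.56))
look("scene","pics/s36.png",(340,480,200,330),5)
E
```

```text
tcp [536.4 322.5 182.5] zyaw 195.96 F [ 1.2  0.2 -0.6] w 15.5 t 43.2
rot [0.27 0.4  0.11] shift now-frame [-316.3   41.6   56.8] shift final-frame [-316.6   42.5   54.4]
```

View pics/s36.png

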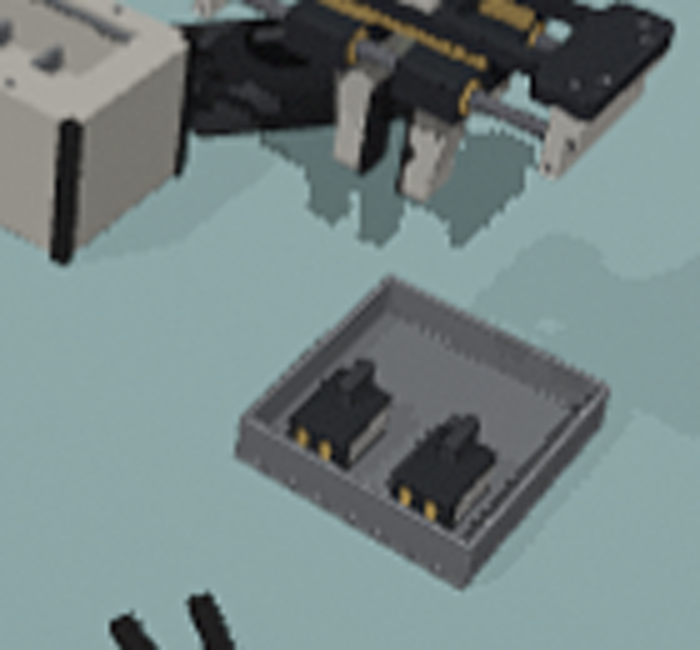

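Call:
{"fn": "step_arm", "kwargs": {
  "rows": [
    [-40,0,8,0,0.4,0],
    [-55,0,9,0,0,0],
    [-55,0,9,0,0,0],
    [-55,0,9,0,0,0],
    [-50,0,8,0,0,0],
    [-35,0,6,0,0,0],
    [-17,20,2,0,0,0],
    [0,20,0,0,0,0],
    [0,0,0,0,0,0],
    [0,0,0,0,0,0]
  ]
}}

```text
t: 44.5
tcp_pos: [0.5644, 0.001, 0.1349]
ee_rot: [0.43, -0.426, -0.561, 0.565]
wrist_force: [-0.2, 0.3, 1.2]
gripper_width: 0.0156
```

```bash
python3 - <<'E'
from h import *
go(rec(9,-19,91),Rdown(180+15.56))
E
```

```text
tcp [564.4   1.  134.9] zyaw 195.52 F [-0.2  0.3  1.2] w 15.6 t 44.5
rot [-0.45 -0.04  0.01] shift now-frame [ 0.6 43.9 -5.2] shift final-frame [ 0.6 43.9 -4.8]
```

Call:
{"fn": "step_arm", "kwargs": {
  "rows": [
    [0.6,12,-5,-0.4,0,0],
    [0,14,0,0,0,0],
    [0,0,0,0,0,0],
    [0,0,0,0,0,0]
  ]
}}

```text
t: 45.0
tcp_pos: [0.5697, 0.0042, 0.108]
ee_rot: [-0.427, 0.428, 0.564, -0.563]
wrist_force: [-0.5, -0.0, 0.8]
gripper_width: 0.0159
```

```bash
python3 - <<'E'
from h import *
go(rec(9,-19,91),Rdown(180+15.56))
look("wrist","pics/w37.png",(150,480,100,350),2)
E
```

```text
tcp [569.7   4.2 108. ] zyaw 195.62 F [-0.5 -0.   0.8] w 15.9 t 45.0
rot [0.05 0.06 0.01] shift now-frame [-1.  17.   1.2] shift final-frame [-1.  17.   1.2]
```

View pics/w37.png

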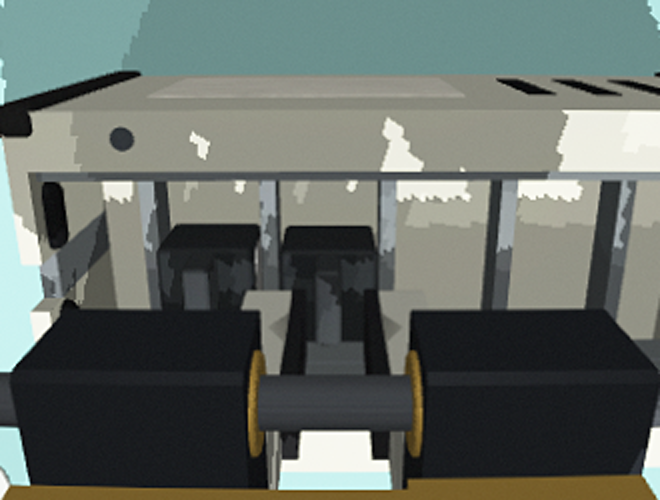

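Fin 2 sits at (328,300) in this crop, between the pads (297 to 370). Lower and grip.

Call:
{"fn": "step_arm", "kwargs": {
  "rows": [
    [-1,3,0,0,0,0],
    [0,7,0,0,0,0],
    [0,6.5,0,0,0,0],
    [0,0,0,0,0,0],
    [0,0,0,0,0,0]
  ]
}}

```text
t: 45.68
tcp_pos: [0.5701, 0.0031, 0.0907]
ee_rot: [-0.427, 0.428, 0.564, -0.563]
wrist_force: [0.7, 0.4, 0.4]
gripper_width: 0.0158
```

Call:
{"fn": "step_arm", "kwargs": {
  "rows": [
    [0,0,0,0,0,0],
    [0,0,0,0,0,0],
    [0,0,0,0,0,0]
  ],
  "claw": 1
}}

```text
t: 46.05
tcp_pos: [0.5701, 0.0031, 0.0908]
ee_rot: [-0.427, 0.428, 0.564, -0.563]
wrist_force: [0.7, -0.2, -0.9]
gripper_width: 0.0073
```

```bash
python3 - <<'E'
from h import *
go(rec(-13,-19,91),Rdown(180+15.56))
E
```

```text
tcp [570.1   3.1  90.8] zyaw 195.6 F [ 0.7 -0.2 -0.9] w 7.3 t 46.05
rot [0.09 0.04 0.03] shift now-frame [ 0.1 -0.2 23.3] shift final-frame [ 0.1 -0.2 23.3]
```

Call:
{"fn": "step_arm", "kwargs": {
  "rows": [
    [0,0,7,0,0,0],
    [0,0,7,0,0,0],
    [0,0,7,0,0,0],
    [0,0,0,0,0,0],
    [0,0,0,0,0,0]
  ]
}}

```text
t: 46.68
tcp_pos: [0.548, -0.003, 0.091]
ee_rot: [-0.427, 0.428, 0.564, -0.563]
wrist_force: [0.6, -0.3, -0.9]
gripper_width: 0.0076
```

Call:
{"fn": "step_arm", "kwargs": {
  "rows": [
    [0,-8,0,0,0,0],
    [0,-25,0,0,0,0],
    [0,-45,0,0,0,0],
    [0,-35,0,0,0,0],
    [0,0,0,0,0,0]
  ]
}}

```text
t: 47.3
tcp_pos: [0.5486, -0.0031, 0.2092]
ee_rot: [-0.427, 0.428, 0.564, -0.563]
wrist_force: [-0.1, 0.4, -1.7]
gripper_width: 0.0075
```

```bash
python3 - <<'E'
from h import *
go(tray(-32-11,28,120),Rdown(180+16))
look("scene","pics/s38.png",(270,470,80,250),4)
E
```

```text
tcp [548.6  -3.1 209.2] zyaw 195.61 F [-0.1  0.4 -1.7] w 7.5 t 47.3
rot [ 0.1  -0.39 -0.  ] shift now-frame [371.6  89.2 -10.2] shift final-frame [371.6  89.2 -12.9]
```

View pics/s38.png

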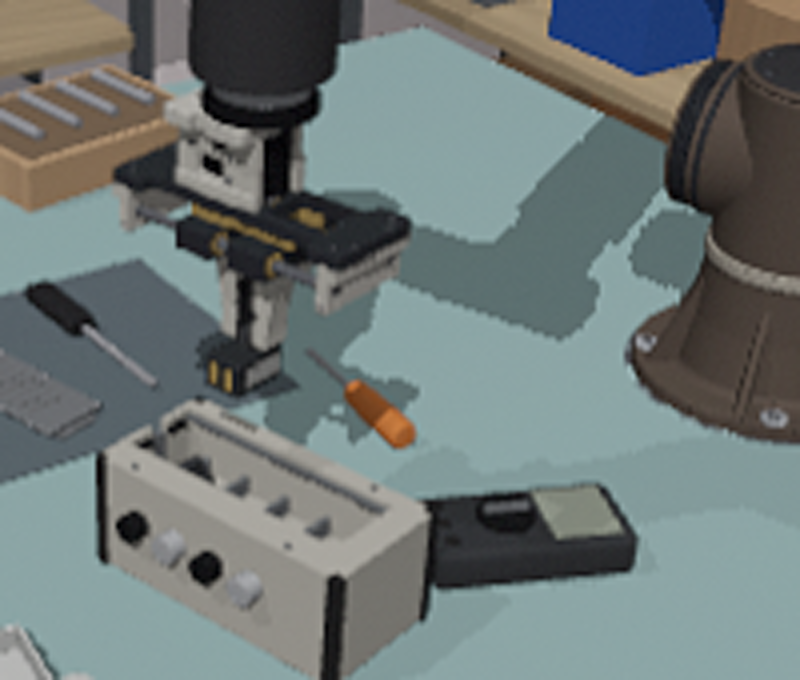

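Call:
{"fn": "step_arm", "kwargs": {
  "rows": [
    [30,0,0,0,0,0],
    [55,0,-1,0,0,0],
    [58,0,-2,0,0,0],
    [58,0,-2,0,0,0],
    [58,0,-2,0,0,0],
    [55,0,-2,0,0,0],
    [35,20,-2,0,0,0],
    [10,35,0,0,-0.4,0],
    [0,30,0,0,0,0],
    [0,0,0,0,0,0]
  ]
}}

```text
t: 48.6
tcp_pos: [0.4544, 0.354, 0.1107]
ee_rot: [0.427, -0.425, -0.559, 0.569]
wrist_force: [-0.5, -0.5, -0.8]
gripper_width: 0.0073
```

```bash
python3 - <<'E'
from h import *
go(tray(-32-11,28,50.5),Rdown(180+16))
E
```

```text
tcp [454.4 354.  110.7] zyaw 195.89 F [-0.5 -0.5 -0.8] w 7.3 t 48.6
rot [-0.77 -0.11 -0.31] shift now-frame [ 2.7 60.1 -5.8] shift final-frame [ 2.3 60.2 -5. ]
```

Call:
{"fn": "step_arm", "kwargs": {
  "rows": [
    [1.5,20,0,-0.8,0,-0.3],
    [0,22,0,0,0,0],
    [0,8,0,0,0,0],
    [0,0,0,0,0,0],
    [0,0,0,0,0,0]
  ]
}}

```text
t: 49.22
tcp_pos: [0.4562, 0.3564, 0.0639]
ee_rot: [-0.426, 0.427, 0.566, -0.563]
wrist_force: [-0.3, -0.5, -1.0]
gripper_width: 0.0075
```

```bash
python3 - <<'E'
from h import *
go(tray(-32-11,28,50.5),Rdown(180+16))
look("scene","pics/s39.png",(340,480,200,330),5)
E
```

```text
tcp [456.2 356.4  63.9] zyaw 195.88 F [-0.3 -0.5 -1. ] w 7.5 t 49.23
rot [ 0.26 -0.12  0.08] shift now-frame [ 0.5 13.4 -2.6] shift final-frame [ 0.5 13.4 -2.7]
```

View pics/s39.png

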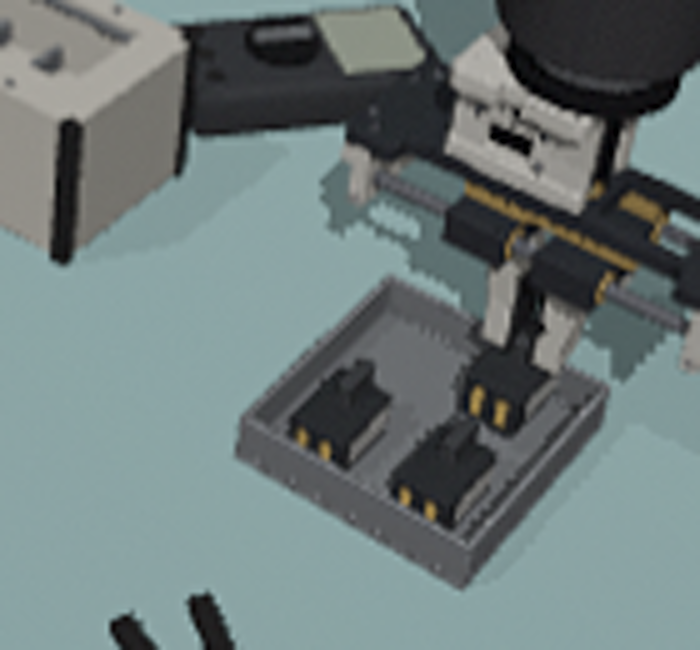

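Call:
{"fn": "step_arm", "kwargs": {
  "rows": [
    [0.5,6,-2.5,0.2,0,0],
    [0,5,0,0,0,0],
    [0,2,0,0,0,0],
    [0,0,0,0,0,0],
    [0,0,0,0,0,0]
  ]
}}

```text
t: 49.9
tcp_pos: [0.459, 0.3581, 0.0511]
ee_rot: [-0.426, 0.426, 0.565, -0.563]
wrist_force: [-0.1, -0.6, -0.7]
gripper_width: 0.0076
```

```bash
python3 - <<'E'
from h import *
go(tray(-32-11,28,50.5),Rdown(180+16))
E
```

```text
tcp [459.  358.1  51.1] zyaw 195.88 F [-0.1 -0.6 -0.7] w 7.6 t 49.9
rot [ 0.12 -0.12  0.13] shift now-frame [-0.4  0.6  0.5] shift final-frame [-0.4  0.6  0.5]
```

Call:
{"fn": "step_arm", "kwargs": {
  "rows": [
    [0,0,0,0,0,0],
    [0,0,0,0,0,0],
    [0,-15,0,0,0,0],
    [0,-50,0,0,0,0],
    [0,-60,0,0,0,0],
    [0,0,0,0,0,0]
  ],
  "claw": 0.82
}}

```text
t: 50.65
tcp_pos: [0.4596, 0.3582, 0.1838]
ee_rot: [-0.426, 0.426, 0.566, -0.563]
wrist_force: [-0.4, 0.4, -0.1]
gripper_width: 0.0156
```

```bash
python3 - <<'E'
from h import *
go(rec(9,-57,140),Rdown(180+15.56))
look("scene","pics/s40.png",(340,480,200,330),5)
E
```

```text
tcp [459.6 358.2 183.8] zyaw 195.94 F [-0.4  0.4 -0.1] w 15.6 t 50.65
rot [0.26 0.38 0.16] shift now-frame [-409.8   42.7   -7.1] shift final-frame [-409.6   43.8  -10. ]
```

View pics/s40.png

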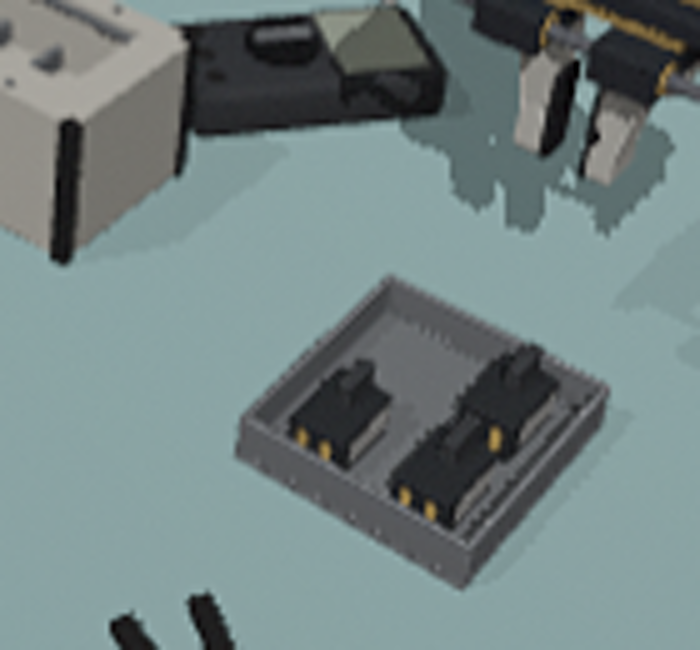

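Three upright in the tray. Last lane.

Call:
{"fn": "step_arm", "kwargs": {
  "rows": [
    [-40,0,-1,0,0.4,0],
    [-55,0,-1,0,0,0],
    [-58,0,-1,0,0,0],
    [-58,0,-1,0,0,0],
    [-58,0,-1,0,0,0],
    [-55,0,-1,0,0,0],
    [-45,0,0,0,0,0],
    [-28,20,0,0,0,0],
    [0,20,0,0,0,0],
    [0,0,0,0,0,0],
    [0,0,0,0,0,0]
  ]
}}

```text
t: 52.08
tcp_pos: [0.5691, -0.0373, 0.1374]
ee_rot: [0.43, -0.426, -0.561, 0.565]
wrist_force: [0.5, -0.2, 0.2]
gripper_width: 0.0159
```

```bash
python3 - <<'E'
from h import *
go(rec(9,-57,91),Rdown(180+15.56))
E
```

```text
tcp [569.1 -37.3 137.4] zyaw 195.55 F [ 0.5 -0.2  0.2] w 15.9 t 52.08
rot [-0.44 -0.01  0.04] shift now-frame [  0.8  46.3 -10.9] shift final-frame [  0.8  46.4 -10.6]
```

Call:
{"fn": "step_arm", "kwargs": {
  "rows": [
    [0.4,12,-11,-0.4,0,0],
    [0,14,0,0,0,0],
    [0,0,0,0,0,0],
    [0,0,0,0,0,0]
  ]
}}

```text
t: 52.58
tcp_pos: [0.5808, -0.0323, 0.1107]
ee_rot: [-0.427, 0.427, 0.564, -0.563]
wrist_force: [-0.5, -0.6, -0.8]
gripper_width: 0.0156
```

```bash
python3 - <<'E'
from h import *
go(rec(9,-57,91),Rdown(180+15.56))
look("wrist","pics/w41.png",(150,480,100,350),2)
E
```

```text
tcp [580.8 -32.3 110.7] zyaw 195.68 F [-0.5 -0.6 -0.8] w 15.6 t 52.58
rot [0.08 0.12 0.03] shift now-frame [-0.9 19.6  2.1] shift final-frame [-0.9 19.7  2.1]
```

View pics/w41.png

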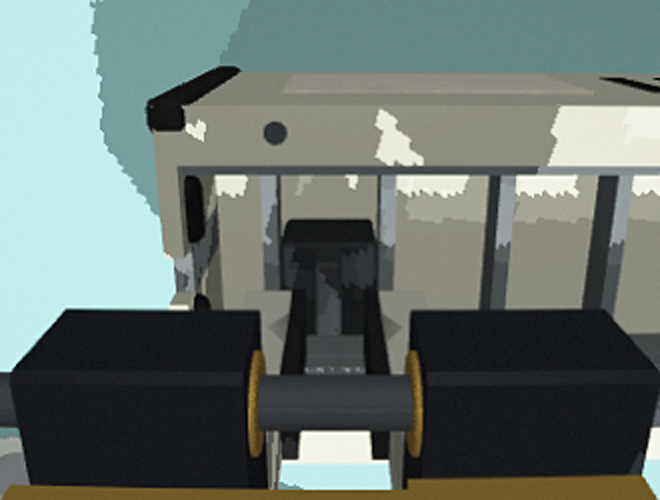

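Call:
{"fn": "step_arm", "kwargs": {
  "rows": [
    [-1,5,2,0,0,0],
    [0,7,0,0,0,0],
    [0,7,0,0,0,0],
    [0,0,0,0,0,0],
    [0,0,0,0,0,0]
  ]
}}

```text
t: 53.25
tcp_pos: [0.5789, -0.034, 0.0907]
ee_rot: [-0.427, 0.427, 0.564, -0.563]
wrist_force: [0.6, 0.1, 0.3]
gripper_width: 0.0155
```

Call:
{"fn": "step_arm", "kwargs": {
  "rows": [
    [0,0,0,0,0,0],
    [0,0,0,0,0,0],
    [0,0,0,0,0,0]
  ],
  "claw": 1
}}

```text
t: 53.62
tcp_pos: [0.5791, -0.0339, 0.0909]
ee_rot: [-0.427, 0.427, 0.564, -0.563]
wrist_force: [-0.5, -0.4, 0.1]
gripper_width: 0.0078
```

```bash
python3 - <<'E'
from h import *
go(rec(-13,-57,91),Rdown(180+15.56))
E
```

```text
tcp [579.1 -33.9  90.9] zyaw 195.66 F [-0.5 -0.4  0.1] w 7.8 t 53.62
rot [0.13 0.1  0.04] shift now-frame [ 0.3 -0.1 22. ] shift final-frame [ 0.2 -0.1 22. ]
```

Call:
{"fn": "step_arm", "kwargs": {
  "rows": [
    [0,0,7,0,0,0],
    [0,0,7,0,0,0],
    [0,0,7,0,0,0],
    [0,0,0,0,0,0],
    [0,0,0,0,0,0]
  ]
}}

```text
t: 54.25
tcp_pos: [0.5569, -0.0401, 0.091]
ee_rot: [-0.427, 0.427, 0.564, -0.563]
wrist_force: [-0.3, 0.5, -0.8]
gripper_width: 0.0072
```

Call:
{"fn": "step_arm", "kwargs": {
  "rows": [
    [0,-8,0,0,0,0],
    [0,-25,0,0,0,0],
    [0,-45,0,0,0,0],
    [0,-35,0,0,0,0],
    [0,0,0,0,0,0]
  ]
}}

```text
t: 54.88
tcp_pos: [0.5576, -0.0402, 0.2094]
ee_rot: [-0.427, 0.428, 0.564, -0.563]
wrist_force: [-0.2, -0.7, -1.7]
gripper_width: 0.0077
```

```bash
python3 - <<'E'
from h import *
go(tray(-32-11,-28,120),Rdown(180+16))
look("scene","pics/s42.png",(270,470,80,250),4)
E
```

```text
tcp [557.6 -40.2 209.4] zyaw 195.68 F [-0.2 -0.7 -1.7] w 7.7 t 54.88
rot [ 0.14 -0.32  0.  ] shift now-frame [353.8  89.4 -12.8] shift final-frame [353.8  89.4 -15. ]
```

View pics/s42.png

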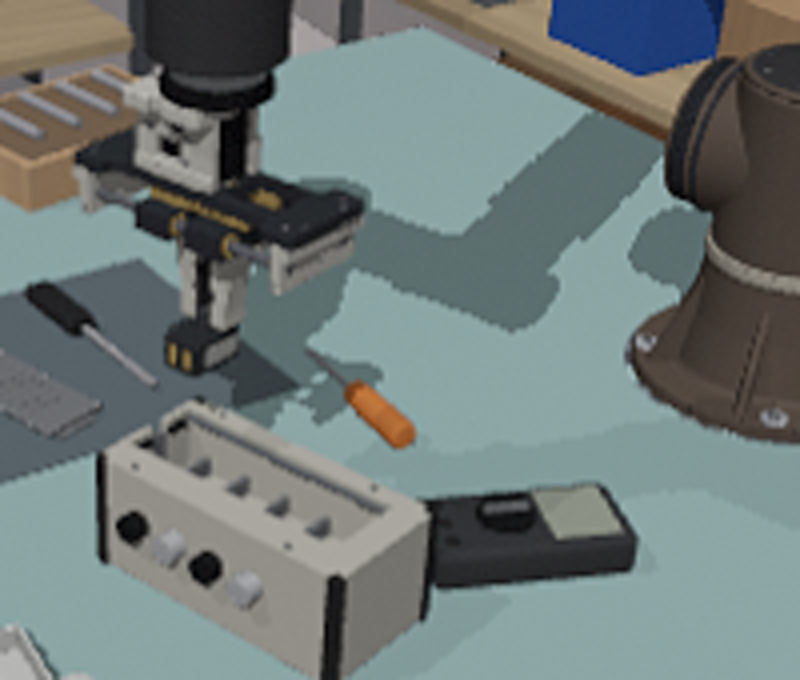

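Call:
{"fn": "step_arm", "kwargs": {
  "rows": [
    [30,0,0,0,0,0],
    [55,0,-2,0,0,0],
    [56,0,-2,0,0,0],
    [56,0,-2,0,0,0],
    [56,0,-2,0,0,0],
    [50,0,-3,0,0,0],
    [33,20,-2,0,0,0],
    [8,35,0,0,-0.3,0],
    [0,25,0,0,0,0],
    [0,0,0,0,0,0]
  ]
}}

```text
t: 56.18
tcp_pos: [0.4693, 0.303, 0.1166]
ee_rot: [0.428, -0.425, -0.56, 0.569]
wrist_force: [0.3, -0.5, 0.2]
gripper_width: 0.0073
```

```bash
python3 - <<'E'
from h import *
go(tray(-32-11,-28,50.5),Rdown(180+16))
E
```

```text
tcp [469.3 303.  116.6] zyaw 195.87 F [ 0.3 -0.5  0.2] w 7.3 t 56.17
rot [-0.73 -0.13 -0.22] shift now-frame [-0.2 66.1 -6.1] shift final-frame [-0.5 66.1 -5.3]
```

Call:
{"fn": "step_arm", "kwargs": {
  "rows": [
    [-1,20,-2,-0.7,0,-0.2],
    [0,22,0,0,0,0],
    [0,12,0,0,0,0],
    [0,0,0,0,0,0],
    [0,0,0,0,0,0]
  ]
}}

```text
t: 56.8
tcp_pos: [0.4733, 0.3031, 0.0647]
ee_rot: [-0.426, 0.427, 0.565, -0.563]
wrist_force: [-0.9, 0.1, -1.0]
gripper_width: 0.0078
```

```bash
python3 - <<'E'
from h import *
go(tray(-32-11,-28,50.5),Rdown(180+16))
look("scene","pics/s43.png",(340,480,200,330),5)
E
```

```text
tcp [473.3 303.1  64.7] zyaw 195.86 F [-0.9  0.1 -1. ] w 7.8 t 56.8
rot [ 0.16 -0.14  0.03] shift now-frame [ 0.4 14.2 -1.3] shift final-frame [ 0.4 14.2 -1.4]
```

View pics/s43.png

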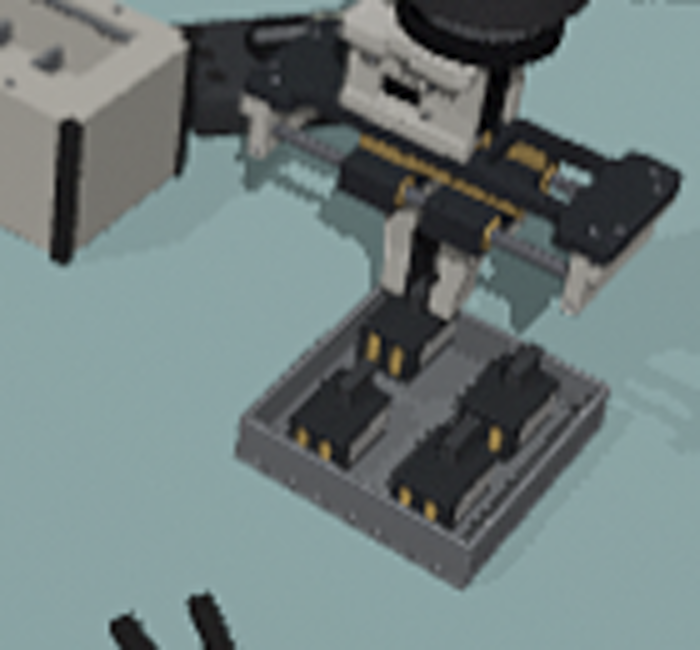

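Call:
{"fn": "step_arm", "kwargs": {
  "rows": [
    [0.4,6,-1.3,0.2,0,0],
    [0,5,0,0,0,0],
    [0,2.5,0,0,0,0],
    [0,0,0,0,0,0],
    [0,0,0,0,0,0]
  ]
}}

```text
t: 57.48
tcp_pos: [0.475, 0.3045, 0.0514]
ee_rot: [-0.427, 0.426, 0.565, -0.564]
wrist_force: [-0.3, 0.3, -1.0]
gripper_width: 0.0077
```

```bash
python3 - <<'E'
from h import *
go(tray(-32-11,-28,50.5),Rdown(180+16))
E
```

```text
tcp [475.  304.5  51.4] zyaw 195.86 F [-0.3  0.3 -1. ] w 7.7 t 57.48
rot [ 0.04 -0.14  0.1 ] shift now-frame [-0.4  0.9  0.6] shift final-frame [-0.4  0.9  0.6]
```

Call:
{"fn": "step_arm", "kwargs": {
  "rows": [
    [0,0,0,0,0,0],
    [0,0,0,0,0,0],
    [0,-15,0,0,0,0],
    [0,-50,0,0,0,0],
    [0,-60,0,0,0,0],
    [0,-40,0,0,0,0],
    [0,0,0,0,0,0]
  ],
  "claw": 0.82
}}

```text
t: 58.35
tcp_pos: [0.4755, 0.3041, 0.2269]
ee_rot: [-0.426, 0.426, 0.566, -0.563]
wrist_force: [0.1, -0.4, -0.7]
gripper_width: 0.0156
```

```bash
python3 - <<'E'
from h import *
look("scene","pics/s44.png",(200,480,120,330),2.8)
f=cam("top"); cv2.imwrite("pics/t44.png",cv2.resize(f["img"][150:300,370:520],None,fx=5,fy=5,interpolation=cv2.INTER_CUBIC)[:,:,::-1])
go([.6,-.33,.25],Rdown(285.56))
E
```

```text
tcp [474.2 303.1 223.3] zyaw 195.88 F [-0.9 -0.2 -1. ] w 16.0 t 58.45
rot [-2.000e-02 -8.968e+01  4.000e-02] shift now-frame [-643.3  -26.8   52.3] shift final-frame [ 48.7 -26.7 643.6]
```

View pics/s44.png

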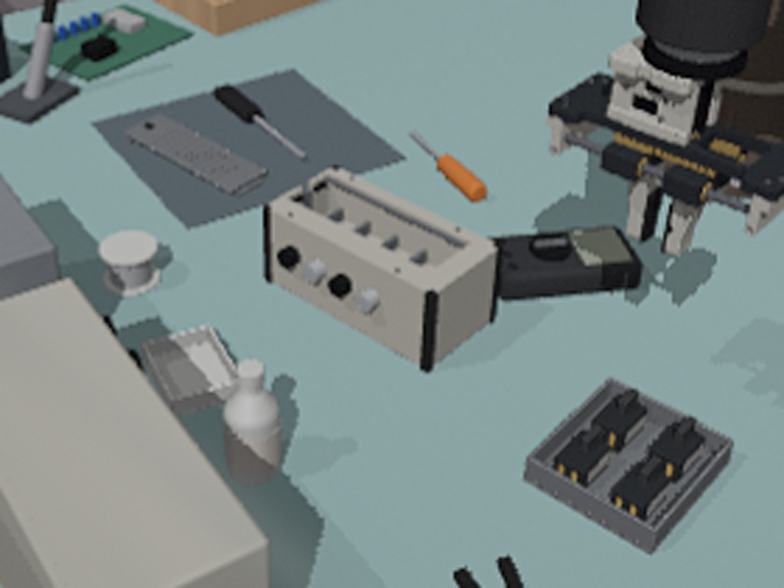

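View pics/t44.png

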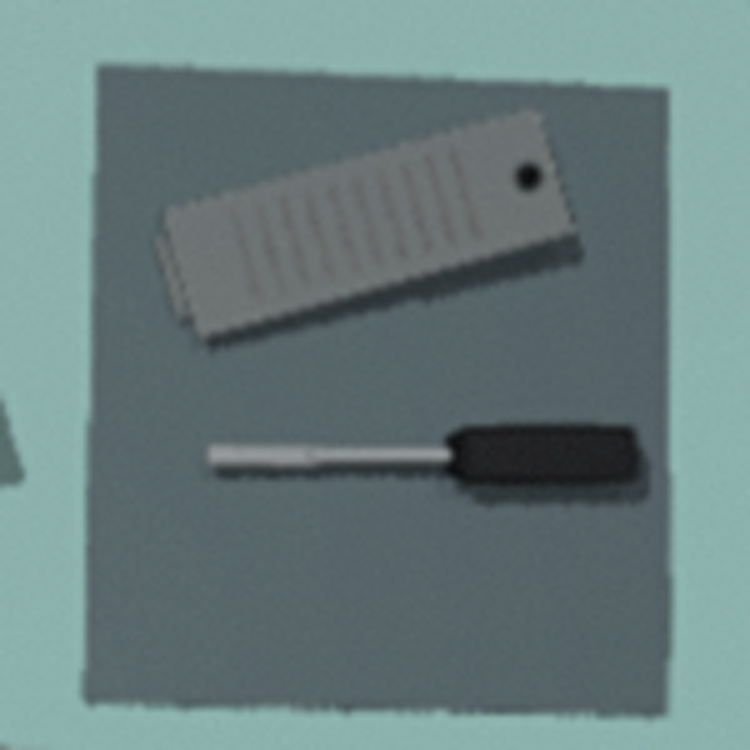

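```bash
python3 - <<'E'
from h import *
plan([.6165,-.3948,.20],Rdown(285.89),13)
f=cam("top")
C=(np.array([(165,210),(540,110),(578,235),(208,342),(529,177)])+.5)/5-.5+[370,150]
zt=lambda y: 3+4+ (8-3) + (17.3-8)*(95-y)/185
loc=[(31,92),(31,-94),(-31,-94),(-31,92),(0,-80)]
print(fit2(f,np.array([(x,y,zt(y)) for x,y in loc])/1000,C,[.595,-.325,.27],0))
c,s=np.cos(np.radians(15.89)),np.sin(np.radians(15.89)); print("expected centre",np.array([.6165,-.3948])-np.array([-s*-.079,c*-.079]))
E
```

```text
p0 [0.4742 0.3031 0.2233] F [-0.9 -0.2 -1. ] w 0.016 t 58.45
[[-55,2,4,-0.0,-6.9,0.0],[-54,2,11,-0.0,-6.9,0.0],[-52,2,17,-0.0,-6.9,0.0],[-50,2,23,-0.0,-6.9,0.0],[-46,2,29,-0.0,-6.9,0.0],[-43,2,34,-0.0,-6.9,0.0],[-38,2,39,-0.0,-6.9,0.0],[-33,2,44,-0.0,-6.9,0.0],[-28,2,47,-0.0,-6.9,0.0],[-22,2,50,-0.0,-6.9,0.0],[-15,2,53,-0.0,-6.9,0.0],[-9,2,54,-0.0,-6.9,0.0],[-2,2,55,-0.0,-6.9,0.0]]
(array([ 0.59292864, -0.31928473,  0.29480603]), array([[-0.09,  0.68],
       [ 0.26, -0.51],
       [ 0.37, -0.28],
       [-1.22, -0.19],
       [ 0.72,  0.27]]))
expected centre [ 0.59487048 -0.31881866]
```

Call:
{"fn": "step_arm", "kwargs": {
  "rows": [
    [-55,0,4,0,-7,0],
    [-54,1,11,0,-7,0],
    [-52,1,17,0,-7,0],
    [-50,1,23,0,-7,0],
    [-46,1,29,0,-7,0],
    [-43,1,34,0,-7,0],
    [-38,1,39,0,-7,0],
    [-33,1,44,0,-7,0],
    [-28,1,47,0,-7,0],
    [-22,1,50,0,-7,0],
    [-15,1,53,0,-7,0],
    [-9,1,50,0,-6,0],
    [-2,1,40,0,-5,0],
    [0,0,0,0,0,0],
    [0,0,0,0,0,0]
  ],
  "claw": 0.1
}}

```text
t: 60.38
tcp_pos: [0.6281, -0.3942, 0.1851]
ee_rot: [0.089, -0.119, 0.7, -0.698]
wrist_force: [0.4, 0.5, 0.3]
gripper_width: 0.0789
```

```bash
python3 - <<'E'
from h import *
go([.6165,-.3948,.1],Rdown(285.89))
look("wrist","pics/w45.png",(0,640,0,400),1)
E
```

```text
tcp [ 628.1 -394.2  185.1] zyaw 286.93 F [0.4 0.5 0.3] w 78.9 t 60.38
rot [0.54 1.05 2.44] shift now-frame [ 7.7 85.6 -2. ] shift final-frame [11.4 85.1 -2.6]
```

View pics/w45.png

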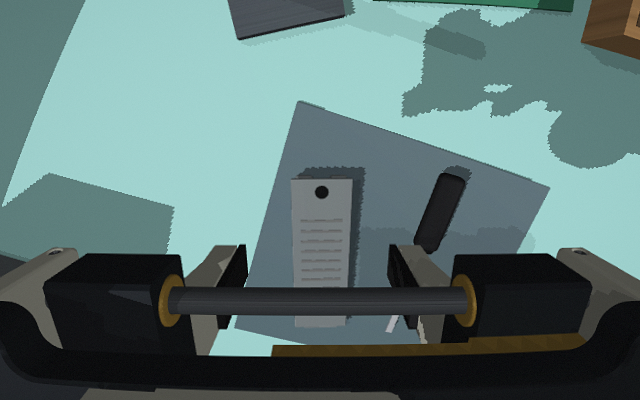

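Call:
{"fn": "step_arm", "kwargs": {
  "rows": [
    [4,0,0,0.5,1,2.4],
    [6,30,-2,0,0,0],
    [0,40,0,0,0,0],
    [0,30,0,0,0,0],
    [0,15,0,0,0,0],
    [0,0,0,0,0,0]
  ]
}}

```text
t: 61.18
tcp_pos: [0.6188, -0.3879, 0.0698]
ee_rot: [-0.101, 0.099, -0.7, 0.7]
wrist_force: [-0.8, -1.2, 1.1]
gripper_width: 0.079
```

```bash
python3 - <<'E'
from h import *
go([.6165,-.3948,.0303],Rdown(285.89))
look("wrist","pics/w46.png",(0,640,0,400),1)
E
```

```text
tcp [ 618.8 -387.9   69.8] zyaw 286.24 F [-0.8 -1.2  1.1] w 79.0 t 61.17
rot [-0.03  0.35 -0.14] shift now-frame [ 4.2 39.5  5.9] shift final-frame [ 4.  39.5  6. ]
```

View pics/w46.png

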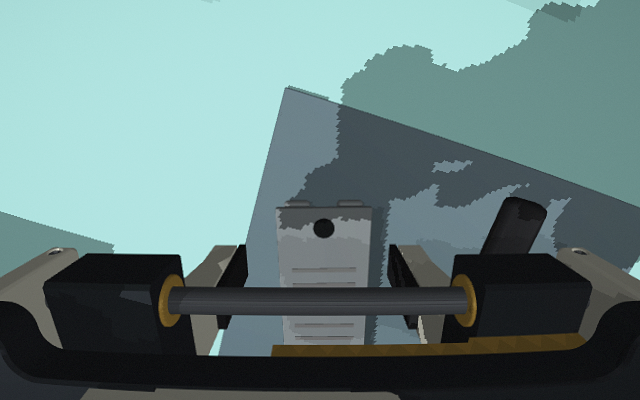

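Call:
{"fn": "step_arm", "kwargs": {
  "rows": [
    [4,15,6,0,0.3,0],
    [0,14,0,0,0,0],
    [0,5,0,0,0,0],
    [0,0,0,0,0,0],
    [0,0,0,0,0,0]
  ]
}}

```text
t: 61.85
tcp_pos: [0.6186, -0.3965, 0.0374]
ee_rot: [-0.1, 0.095, -0.699, 0.701]
wrist_force: [0.7, 0.7, 0.1]
gripper_width: 0.0789
```

```bash
python3 - <<'E'
from h import *
go([.6165,-.3948,.0303],Rdown(285.89))
E
```

```text
tcp [ 618.6 -396.5   37.4] zyaw 285.92 F [0.7 0.7 0.1] w 78.9 t 61.85
rot [-0.24  0.03 -0.39] shift now-frame [ 1.7  7.1 -2.2] shift final-frame [ 1.6  7.1 -2.2]
```

Call:
{"fn": "step_arm", "kwargs": {
  "rows": [
    [1.6,4,-2.2,-0.2,0,-0.3],
    [0,3,0,0,0,0],
    [0,0,0,0,0,0],
    [0,0,0,0,0,0]
  ]
}}

```text
t: 62.35
tcp_pos: [0.6169, -0.3947, 0.0307]
ee_rot: [-0.099, 0.097, -0.7, 0.701]
wrist_force: [0.1, 0.1, 0.9]
gripper_width: 0.0789
```

```bash
python3 - <<'E'
from h import *
go([.6165,-.3948,.0303],Rdown(285.89))
look("wrist","pics/w47.png",(200,440,150,330),3)
E
```

```text
tcp [ 616.9 -394.7   30.7] zyaw 285.93 F [0.1 0.1 0.9] w 78.9 t 62.35
rot [-0.06  0.04 -0.12] shift now-frame [0.4 0.4 0. ] shift final-frame [0.4 0.4 0. ]
```

View pics/w47.png

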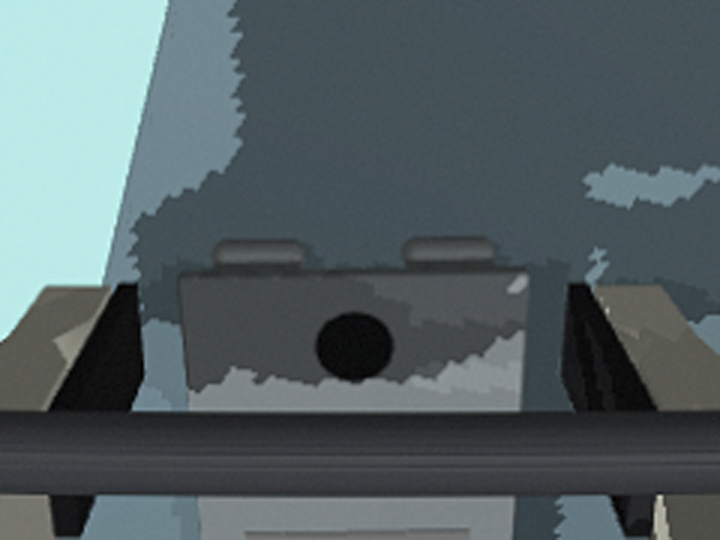

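Call:
{"fn": "step_arm", "kwargs": {
  "rows": [
    [0,0,0,0,0,0],
    [0,0,0,0,0,0],
    [0,0,0,0,0,0],
    [0,0,0,0,0,0],
    [0,-8,0,0,0,0],
    [0,-25,0,0,0,0],
    [0,-45,0,0,0,0],
    [0,-50,0,0,0,0],
    [0,-40,0,0,0,0],
    [0,0,0,0,0,0]
  ],
  "claw": 1,
  "newtons": 45
}}

```text
t: 63.65
tcp_pos: [0.6162, -0.3949, 0.2064]
ee_rot: [-0.099, 0.097, -0.7, 0.701]
wrist_force: [0.2, -0.1, -0.9]
gripper_width: 0.0607
```

```bash
python3 - <<'E'
from h import *
go(np.array([.581,-.0734,.22])+np.array([.267,-.963,0])*.02,Rdown(285.4,6))
look("scene","pics/s48.png",(200,360,90,220),5)
look("wrist","pics/w48.png",(200,440,150,330),3)
E
```

```text
tcp [ 616.2 -394.9  206.4] zyaw 285.94 F [ 0.2 -0.1 -0.9] w 60.7 t 63.65
rot [ 5.89  0.53 -0.14] shift now-frame [ -54.3  -14.1 -298.8] shift final-frame [ -51.4  -44.8 -296.2]
```

View pics/s48.png

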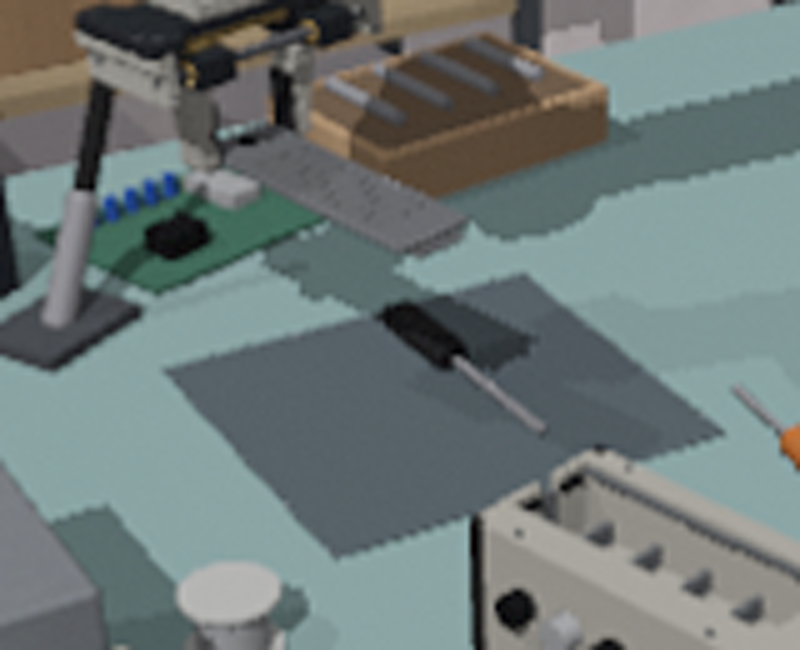

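View pics/w48.png

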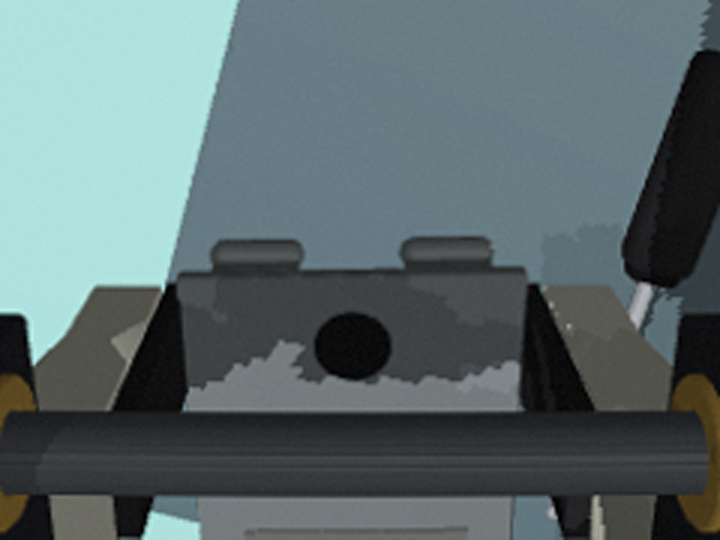

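Call:
{"fn": "step_arm", "kwargs": {
  "rows": [
    [0,-5,0,3,0.3,0],
    [0,-10,-10,2.9,0.2,0],
    [-8,-5,-40,0,0,0],
    [-10,-5,-50,0,0,0],
    [-10,-5,-50,0,0,0],
    [-10,-5,-50,0,0,0],
    [-8,-4,-45,0,0,0],
    [-3,-3,-20,0,0,0],
    [0,0,0,0,0,0],
    [0,0,0,0,0,0]
  ]
}}

```text
t: 65.0
tcp_pos: [0.5821, -0.1151, 0.2014]
ee_rot: [-0.089, 0.099, -0.666, 0.734]
wrist_force: [-0.6, 0.2, -0.5]
gripper_width: 0.0607
```

```bash
python3 - <<'E'
from h import *
go(np.array([.581,-.0734,.19])+np.array([.267,-.963,0])*.02,Rdown(285.4,6))
look("scene","pics/s49.png",(260,420,90,220),5)
E
```

```text
tcp [ 582.1 -115.1  201.4] zyaw 285.42 F [-0.6  0.2 -0.5] w 60.7 t 65.0
rot [0.68 0.03 1.52] shift now-frame [-10.3   9.2 -21.4] shift final-frame [-10.    9.2 -21.5]
```

View pics/s49.png

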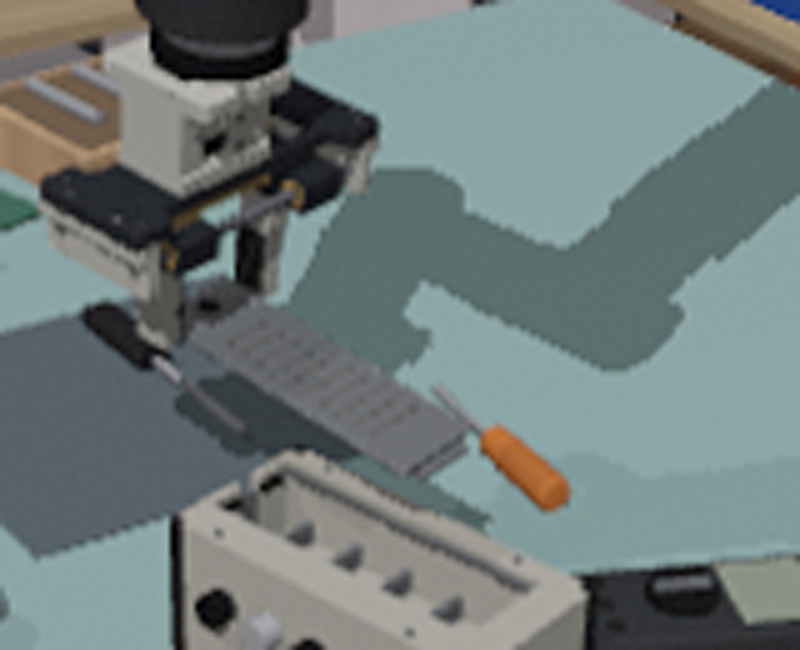

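Call:
{"fn": "step_arm", "kwargs": {
  "rows": [
    [-10,0,0,0.7,0,1.5],
    [0,10,-10,0,0,0],
    [0,15,-7,0,0,0],
    [0,15,-4,0,0,0],
    [0,0,0,0,0,0],
    [0,0,0,0,0,0]
  ]
}}

```text
t: 65.8
tcp_pos: [0.5869, -0.0976, 0.1551]
ee_rot: [-0.098, 0.089, -0.663, 0.737]
wrist_force: [0.4, 0.7, -0.1]
gripper_width: 0.0607
```

```bash
python3 - <<'E'
from h import *
go(np.array([.581,-.0734,.133])+np.array([.267,-.963,0])*.005,Rdown(285.4,6))
look("scene","pics/s50.png",(260,420,90,220),5)
E
```

```text
tcp [586.9 -97.6 155.1] zyaw 285.19 F [ 0.4  0.7 -0.1] w 60.7 t 65.8
rot [-0.06 -0.21  0.06] shift now-frame [ -0.7  19.9 -22.2] shift final-frame [ -0.7  19.9 -22.1]
```

View pics/s50.png

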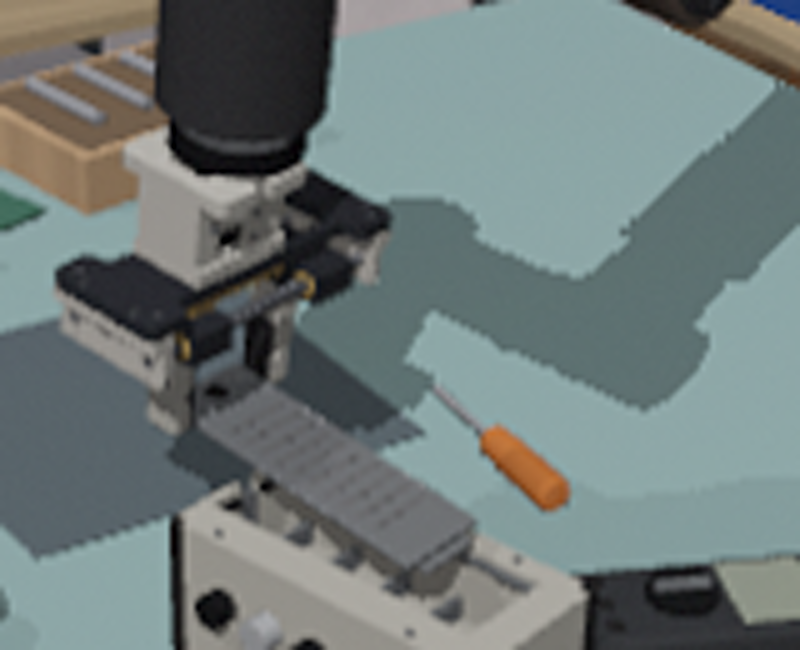

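Call:
{"fn": "step_arm", "kwargs": {
  "rows": [
    [-0.7,5,-11,0,-0.2,0],
    [0,7,-8,0,0,0],
    [0,5,-2,0,0,0],
    [0,0,0,0,0,0],
    [0,0,0,0,0,0]
  ]
}}

```text
t: 66.47
tcp_pos: [0.5827, -0.0775, 0.1355]
ee_rot: [-0.1, 0.089, -0.663, 0.737]
wrist_force: [0.2, 0.1, 0.4]
gripper_width: 0.0608
```

```bash
python3 - <<'E'
from h import *
go(np.array([.581,-.0734,.133]),Rdown(285.4,6))
look("scene","pics/s51.png",(270,410,120,230),5)
E
```

```text
tcp [582.7 -77.5 135.5] zyaw 285.41 F [0.2 0.1 0.4] w 60.8 t 66.47
rot [-0.06  0.01 -0.03] shift now-frame [ 0.5  2.  -4.6] shift final-frame [ 0.5  2.  -4.6]
```

View pics/s51.png

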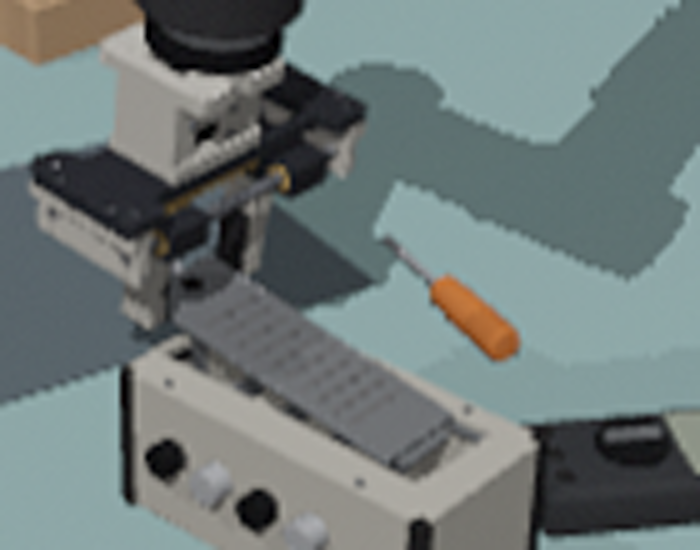

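Call:
{"fn": "step_arm", "kwargs": {
  "rows": [
    [0.5,2.3,-4.6,0,0,0],
    [0,0,0,0,0,0],
    [0,0,0,0,0,0]
  ]
}}

```text
t: 66.9
tcp_pos: [0.5811, -0.0734, 0.1328]
ee_rot: [-0.1, 0.089, -0.663, 0.737]
wrist_force: [0.6, 0.5, 0.0]
gripper_width: 0.0606
```

```bash
python3 - <<'E'
from h import *
go(np.array([.576,-.054,.133]),Rdown(285.4,6))
look("scene","pics/s52.png",(330,410,160,230),9)
E
```

```text
tcp [581.1 -73.4 132.8] zyaw 285.37 F [0.6 0.5 0. ] w 60.6 t 66.9
rot [-0.06 -0.03 -0.06] shift now-frame [ -0.2  -2.3 -19.9] shift final-frame [ -0.2  -2.3 -19.9]
```

View pics/s52.png

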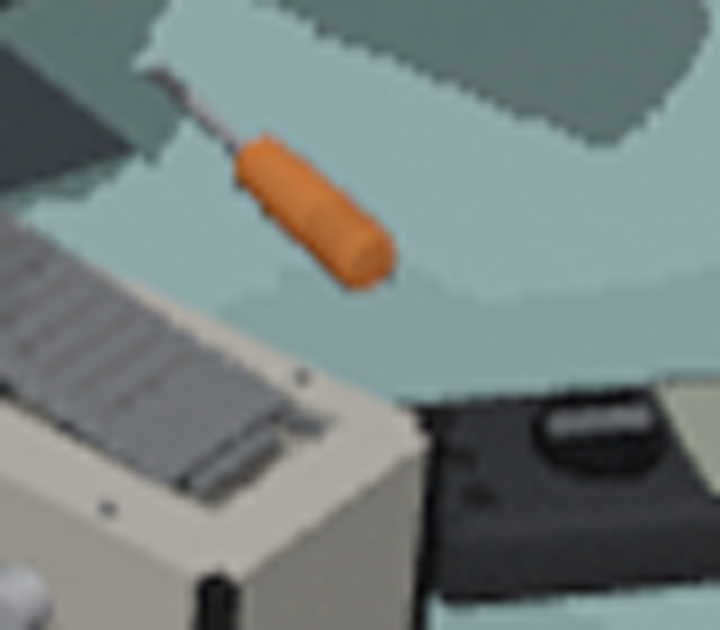

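Call:
{"fn": "step_arm", "kwargs": {
  "rows": [
    [0,1.2,0,0,0,0],
    [0,-0.6,-6,0,0,0],
    [0,0,0,0,0,0]
  ]
}}

```text
t: 67.32
tcp_pos: [0.5795, -0.0674, 0.1316]
ee_rot: [-0.1, 0.089, -0.663, 0.737]
wrist_force: [0.7, 0.4, -0.5]
gripper_width: 0.0608
```

```bash
python3 - <<'E'
from h import *
go(np.array([.576,-.054,.133]),Rdown(285.4,6)); print(read_state()['torque'].round(2))
look("scene","pics/s53.png",(330,410,160,230),9)
E
```

```text
tcp [579.5 -67.4 131.6] zyaw 285.36 F [ 0.7  0.4 -0.5] w 60.8 t 67.33
rot [-0.06 -0.04 -0.07] shift now-frame [ -0.2  -2.9 -13.6] shift final-frame [ -0.2  -2.8 -13.6]
[ 0.36  0.18 -0.  ]
```

View pics/s53.png

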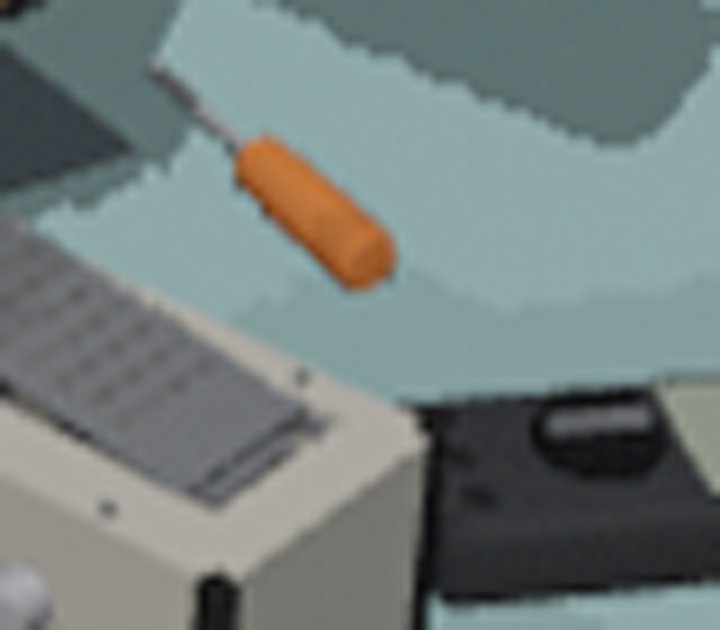

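Call:
{"fn": "step_arm", "kwargs": {
  "rows": [
    [0,-0.5,-5,0,0,0],
    [0,-0.4,-4,0,0,0],
    [0,0,0,0,0,0]
  ]
}}

```text
t: 67.75
tcp_pos: [0.577, -0.0581, 0.1316]
ee_rot: [-0.1, 0.089, -0.663, 0.737]
wrist_force: [-1.3, 0.4, -0.4]
gripper_width: 0.0607
```

```bash
python3 - <<'E'
from h import *
go(np.array([.576,-.054,.133]),Rdown(285.4,6)); print(read_state()['torque'].round(2))
look("scene","pics/s54.png",(330,410,160,230),9)
E
```

```text
tcp [577.  -58.1 131.6] zyaw 285.36 F [-1.3  0.4 -0.4] w 60.7 t 67.75
rot [-0.06 -0.04 -0.08] shift now-frame [-0.1 -1.8 -4. ] shift final-frame [-0.1 -1.8 -4. ]
[ 0.36  0.11 -0.01]
```

View pics/s54.png

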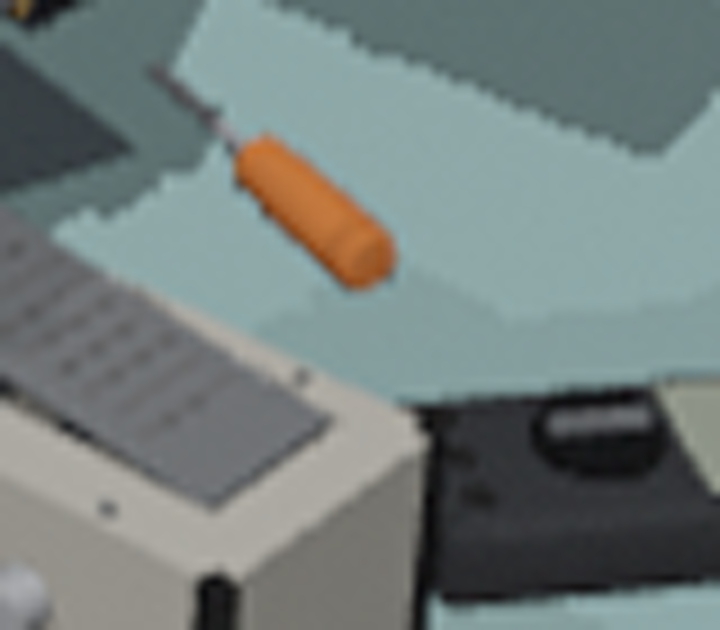

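Call:
{"fn": "step_arm", "kwargs": {
  "rows": [
    [0,-0.3,-3,0,0,0],
    [0,0,0,0,0,0]
  ]
}}

```text
t: 68.05
tcp_pos: [0.5762, -0.0551, 0.1316]
ee_rot: [-0.1, 0.089, -0.663, 0.737]
wrist_force: [0.1, -0.8, -0.2]
gripper_width: 0.0607
```

```bash
python3 - <<'E'
from h import *
go(np.array([.576,-.054,.133]),Rdown(285.4,6)); print(read_state()['torque'].round(2))
look("scene","pics/s55.png",(330,410,160,230),9)
E
```

```text
tcp [576.2 -55.1 131.6] zyaw 285.35 F [ 0.1 -0.8 -0.2] w 60.7 t 68.05
rot [-0.06 -0.05 -0.08] shift now-frame [-0.1 -1.5 -1. ] shift final-frame [-0.1 -1.5 -1. ]
[ 0.4   0.22 -0.01]
```

View pics/s55.png

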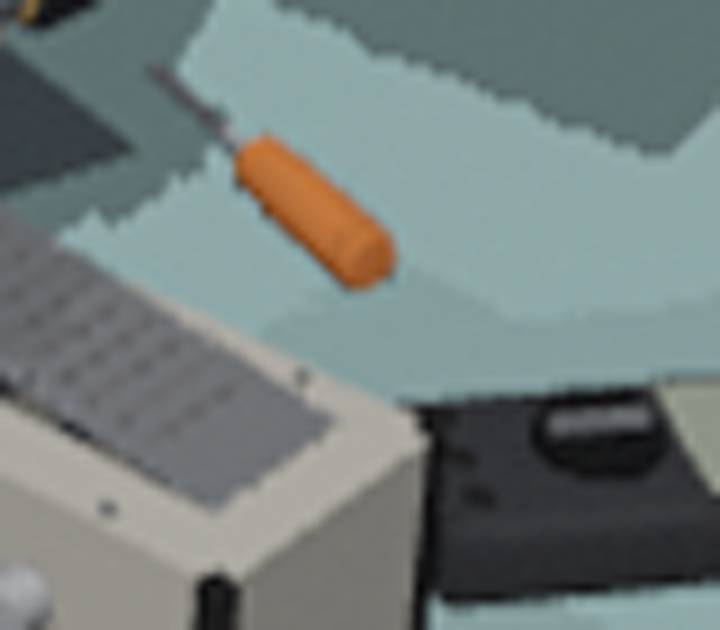

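Call:
{"fn": "step_arm", "kwargs": {
  "rows": [
    [0,4.4,0.4,-1.5,0,0],
    [0,4.4,0.5,-1.5,0,0],
    [0,4.4,0.6,-1.5,0,0],
    [0,4,0.7,-1.5,0,0],
    [0,0,0,0,0,0]
  ]
}}

```text
t: 68.72
tcp_pos: [0.5774, -0.0577, 0.1147]
ee_rot: [0.095, -0.094, 0.702, -0.7]
wrist_force: [-2.1, 5.7, 1.9]
gripper_width: 0.0608
```

```bash
python3 - <<'E'
from h import *
go(np.array([.577,-.0572,.1145]),Rdown(285.4,0)); print(read_state()['torque'].round(2))
look("scene","pics/s56.png",(270,410,120,230),5)
look("wrist","pics/w56.png",(200,440,150,330),3)
E
```

```text
tcp [577.4 -57.7 114.7] zyaw 285.37 F [-2.1  5.7  1.9] w 60.8 t 68.72
rot [ 0.18 -0.03 -0.15] shift now-frame [ 0.3  0.2 -0.6] shift final-frame [ 0.3  0.2 -0.6]
[ 1.84  0.76 -0.1 ]
```

View pics/s56.png

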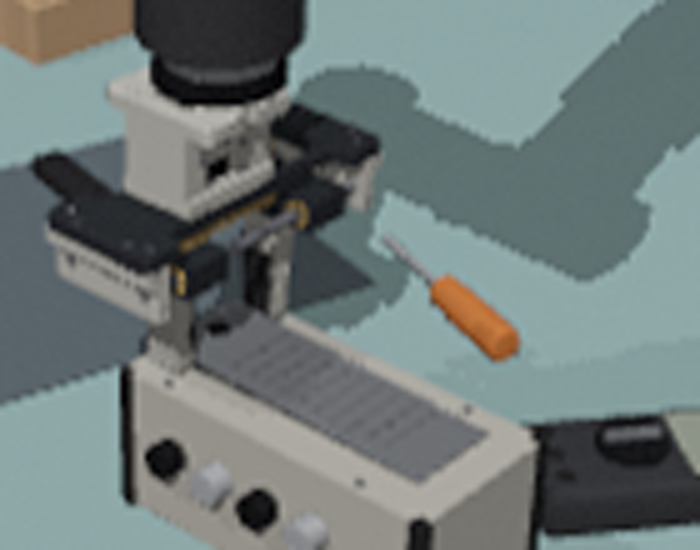

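View pics/w56.png

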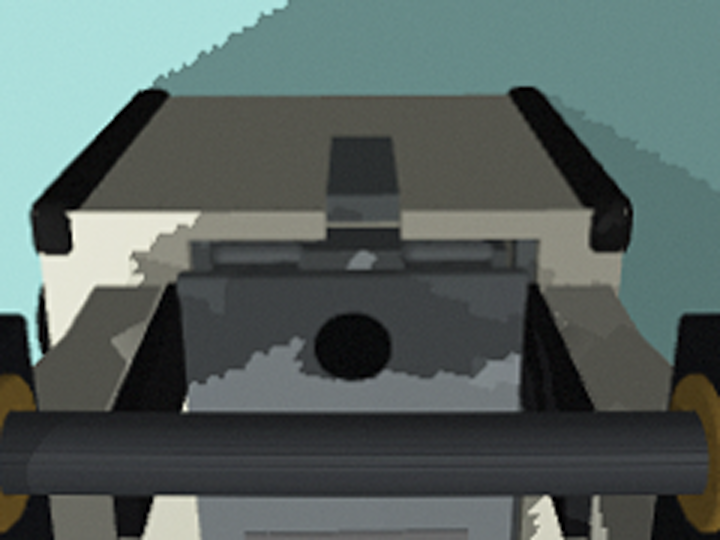

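Call:
{"fn": "step_arm", "kwargs": {
  "rows": [
    [0,0,-1.2,0,0,0],
    [0,0,0,0,0,0],
    [0,0,0,0,0,0]
  ]
}}

```text
t: 69.2
tcp_pos: [0.5773, -0.0572, 0.115]
ee_rot: [0.096, -0.094, 0.701, -0.7]
wrist_force: [0.8, 0.3, 0.3]
gripper_width: 0.061
```

```bash
python3 - <<'E'
from h import *
go(np.array([.577,-.0572,.1145]),Rdown(285.4,0)); print(read_state()['torque'].round(2))
E
```

```text
tcp [577.3 -57.2 115. ] zyaw 285.4 F [0.8 0.3 0.3] w 61.0 t 69.2
rot [ 0.06 -0.   -0.16] shift now-frame [ 0.3  0.5 -0. ] shift final-frame [ 0.3  0.5 -0. ]
[ 0.08  0.07 -0.11]
```

Force relieved. Release, rise, and look.

Call:
{"fn": "step_arm", "kwargs": {
  "rows": [
    [0,0,0,0,0,0],
    [0,0,0,0,0,0],
    [0,0,0,0,0,0],
    [0,-15,0,0,0,0],
    [0,-35,0,0,0,0],
    [0,0,0,0,0,0]
  ],
  "claw": 0.08
}}

```text
t: 69.95
tcp_pos: [0.5774, -0.0571, 0.1683]
ee_rot: [0.096, -0.094, 0.701, -0.7]
wrist_force: [0.2, 0.7, -0.4]
gripper_width: 0.081
```

Call:
{"fn": "step_arm", "kwargs": {
  "rows": [
    [0,0,0,0,0,0],
    [0,0,0,0,0,0],
    [0,0,0,0,0,0],
    [0,0,0,0,0,0],
    [0,0,0,0,0,0]
  ],
  "claw": 1
}}

```text
t: 70.58
tcp_pos: [0.5766, -0.0571, 0.1677]
ee_rot: [0.095, -0.095, 0.701, -0.7]
wrist_force: [-0.1, -0.4, -0.7]
gripper_width: 0.0362
```

```bash
python3 - <<'E'
from h import *
go(rec(0,-84,135),Rdown(285.56,0)); print(read_state()['torque'].round(2))
look("scene","pics/s57.png",(270,410,120,230),5)
look("wrist","pics/w57.png",(100,540,100,400),1.8)
E
```

```text
tcp [576.6 -57.1 167.7] zyaw 285.43 F [-0.1 -0.4 -0.7] w 36.2 t 70.58
rot [ 0.07 -0.13 -0.07] shift now-frame [ 0.4 32.7  5.1] shift final-frame [ 0.3 32.7  5.1]
[0.01 0.16 0.  ]
```

View pics/s57.png

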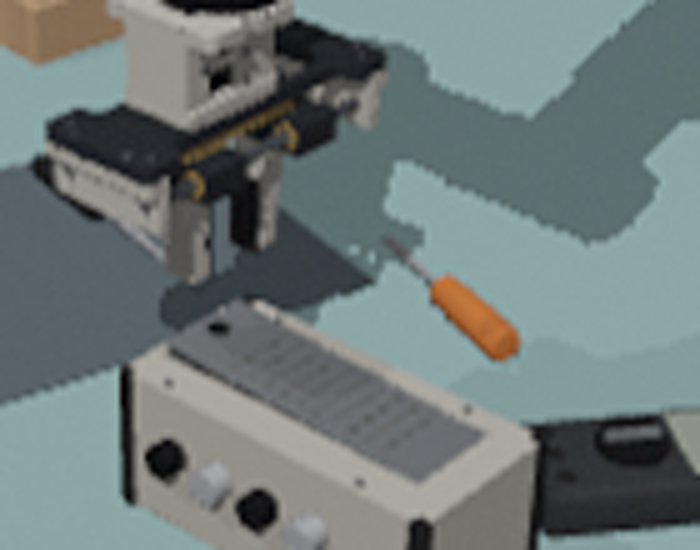

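View pics/w57.png

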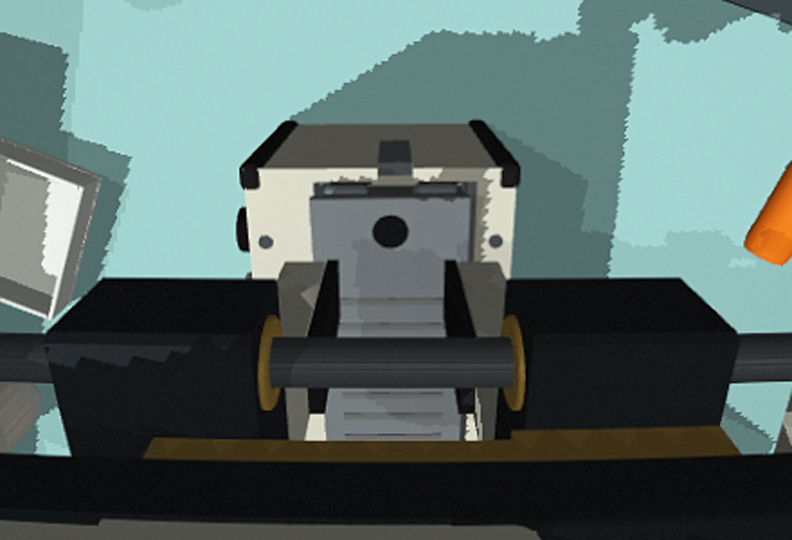

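Call:
{"fn": "step_arm", "kwargs": {
  "rows": [
    [0.3,10,3,0,0,0],
    [0,20,0,0,0,0],
    [0,10,0,0,0,0],
    [0,0,0,0,0,0],
    [0,0,0,0,0,0]
  ]
}}

```text
t: 71.3
tcp_pos: [0.5772, -0.0606, 0.1255]
ee_rot: [0.095, -0.095, 0.701, -0.7]
wrist_force: [-0.9, 0.3, -1.1]
gripper_width: 0.0003
```

```bash
python3 - <<'E'
from h import *
go(rec(0,-82,112),Rdown(285.56,0))
E
```

```text
tcp [577.2 -60.6 125.5] zyaw 285.43 F [-0.9  0.3 -1.1] w 0.3 t 71.3
rot [ 0.06 -0.13 -0.05] shift now-frame [ 0.  13.5 -0.4] shift final-frame [ 0.  13.5 -0.5]
```

Call:
{"fn": "step_arm", "kwargs": {
  "rows": [
    [0,3,0,0,0,0],
    [0,3,0,0,0,0],
    [0,3,0,0,0,0],
    [0,3,0,0,0,0]
  ]
}}

```text
t: 71.8
tcp_pos: [0.5779, -0.0607, 0.1161]
ee_rot: [0.096, -0.094, 0.701, -0.7]
wrist_force: [0.6, 0.0, 0.0]
gripper_width: 0.0004
```

Call:
{"fn": "step_arm", "kwargs": {
  "rows": [
    [0,3,0,0,0,0],
    [0,3,0,0,0,0]
  ]
}}

```text
t: 72.05
tcp_pos: [0.5783, -0.0607, 0.1119]
ee_rot: [-0.097, 0.094, -0.701, 0.701]
wrist_force: [-13.6, 4.6, 33.8]
gripper_width: 0.0003
```

```bash
python3 - <<'E'
from h import *
go(rec(0,-82,112),Rdown(285.56,0))
look("scene","pics/s58.png",(270,410,120,230),5)
E
```

```text
tcp [578.3 -60.7 111.9] zyaw 285.53 F [-13.6   4.6  33.8] w 0.3 t 72.05
rot [-0.04 -0.03 -0.27] shift now-frame [ 1.  -0.1 -0.8] shift final-frame [ 1.  -0.1 -0.8]
```

View pics/s58.png

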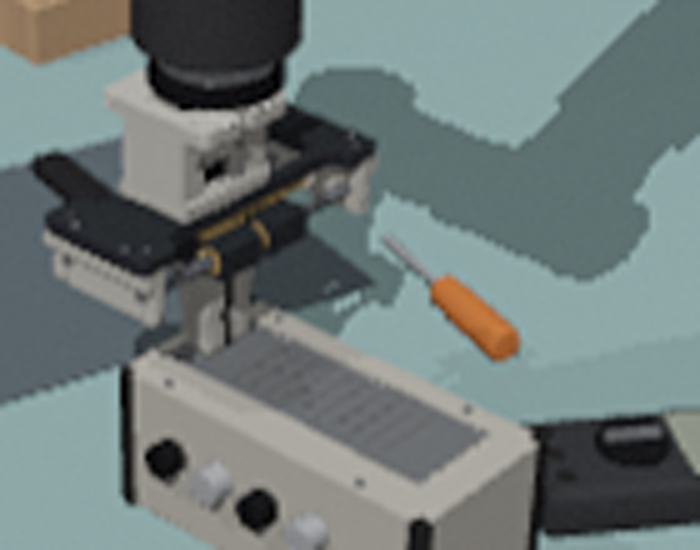

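Cover looks flush. Rise and inspect.

Call:
{"fn": "step_arm", "kwargs": {
  "rows": [
    [0,0,0,0,0,0],
    [0,-10,0,0,0,0],
    [0,-40,0,0,0,0],
    [0,-60,0,0,0,0],
    [0,-30,20,0,0,0],
    [0,0,0,0,0,0]
  ]
}}

```text
t: 72.85
tcp_pos: [0.5835, -0.0804, 0.258]
ee_rot: [-0.098, 0.094, -0.7, 0.701]
wrist_force: [-0.1, -0.2, 0.1]
gripper_width: 0.0002
```

```bash
python3 - <<'E'
from h import *
go([.4,-.5,.25],Rdown(285.56,0))
look("scene","pics/s59.png",(270,350,150,210),9)
look("wrist","pics/w59.png",(200,440,100,260),3)
look("scene","pics/s59b.png",(0,640,0,400),1)
E
```

```text
tcp [583.5 -80.4 258. ] zyaw 285.57 F [-0.1 -0.2  0.1] w 0.2 t 72.85
rot [-0.09  0.01 -0.31] shift now-frame [289.4   7.  354.9] shift final-frame [289.3   8.  355. ]
```

View pics/s59.png

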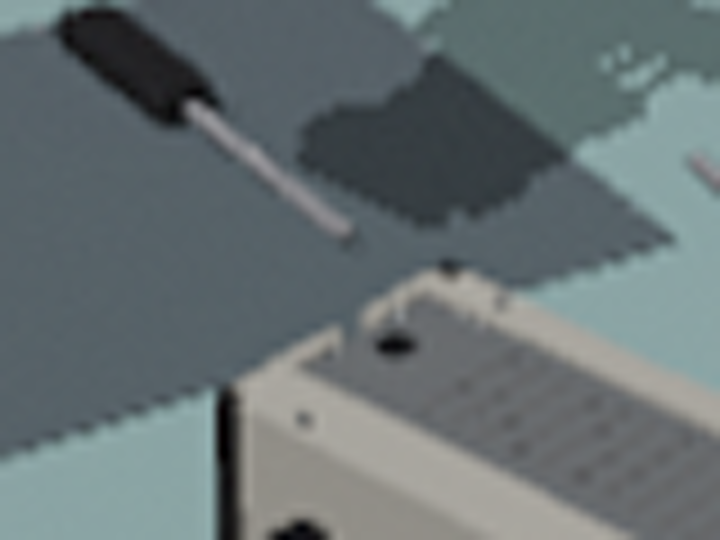

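View pics/w59.png

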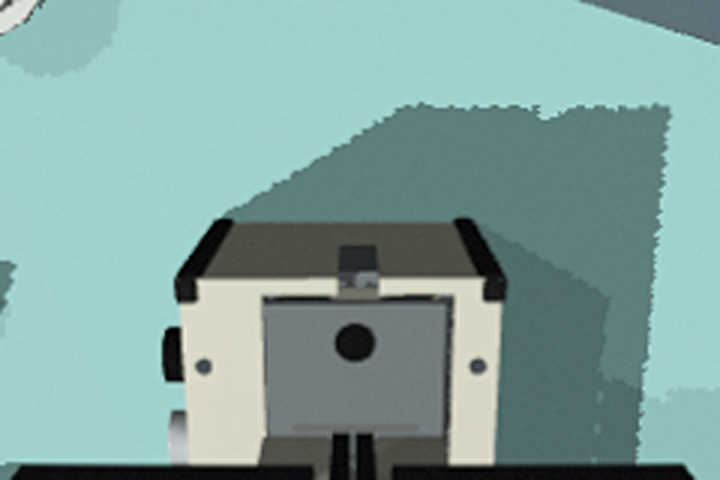

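View pics/s59b.png

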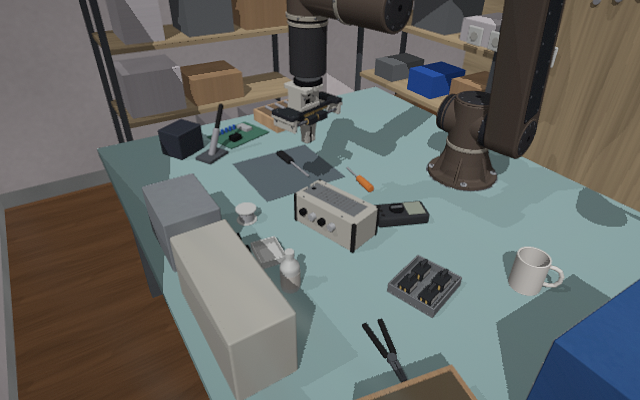

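```bash
python3 - <<'E'
from h import *
s=read_state(); print(s['t'],s['wrist_force'].round(1))
print(workorder.close_job())
E
```

```text
73.0 [-1.8  0.1 -0.7]
the job is handed in; nothing more can be done
None
```

I did the job in the order asked and handed it in at 73 s of the 210 s; no verdict is reported.

**What I did:**
- **Cover off:** I levered it up at the notch until it stayed propped, laid the pry tool on the mat, then unhooked the cover and laid it flat and right way up on the mat.
- **Cartridges:** all four were present. I drew each back from under the hood and stood it upright in the tray.
- **Cover on:** I hooked the tongue back under the lip and pressed the notch end down with the closed fingers.

**Last checks:**
- **Cover:** during the press the fingertips reached deck level at about 34 N on the wrist. Afterwards the pictures show the cover flush. Its mark is within about half a pixel of where it started, a little lower in the image, so the cover is either seated or shifted less than about 1 mm. I judge it fully home from this; nothing reads the snap directly.
- **Tray and pry tool:** all four cartridges stand fins up in the tray, and the pry tool lies on the mat.
- **Bystanders:** I saw no change in the other things on the bench in the last scene picture, but I did not measure them. I took no top view after the cover went back on.

**Out of the ordinary:**
- **Pry tool moved:** it was knocked about 5 cm sideways after I laid it down but stayed on the mat. I put the cover clear of it.
- **Handle contact:** at the end of the prying tilt the handle's rear came down to about mat height by my calculation and may have touched the mat. The wrist force stayed under about 2 N.
- **Grip:** I saw no sure sign of the grip slackening.

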